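# Lay out the parts and paste for a rework job and set the preheater

### The arm

A 6-joint arm with a two-finger parallel gripper is mounted at the origin on the work surface. World frame = base frame: x ahead of the robot, y to its left, z up, the work surface at z = 0. Lengths are in m, angles in degrees, forces in N, time in s.
With the tool pointing down it reaches from about 0.375 to 0.9 m from the base axis. Payload 3.1 kg.
Tool frame: the origin (TCP) lies midway between the tips of the shut fingers; the grasp point (between the pads) lies bot.hold_point_z behind it (bot.hold_point_z is the distance from the TCP to the grasp point, in m); z points along the fingers, y is the direction in which the jaws open and shut (so a half turn about z gives the same grasp; the last joint's range is limited). The gripper opens to 87 mm and grips with 3 to 60 N. Pads are 19 mm wide; open, the fingers measure 117 mm over their backs; the gripper's body (75 mm by 190 mm) begins 51 mm behind the grasp point.
Start: joints at [-73.883, 30.224, 82.088, -0, 67.689, -10.227], TCP at [0.277, -0.56, 0.223] pointing down, gripper open.
Joint ranges: [-176.69, 176.69], [-43.24, 126.21], [12.49, 139.97], [-82, 262], [0, 151.66], [-163.58, 163.58]. Speed limits (degrees/s): [159.86, 159.86, 180, 180, 180, 180].

### API

Orientations are given as a 3x3 rotation matrix whose columns are the frame's x, y, z axes.
In Python, from rig import bot, vision, hand_in gives the robot as it stands. The module is installed in compiled form; this text tells all that it offers.
- The arm moves only by the shell command python3 -m handwheel 'ROWS'. ROWS is JSON, a list of rows, each an object of numbers: "hand": the gripper's target within -1 to 1 (fully open at 1, half-way at 0, shut at -1); "dx", "dy", "dz": the shift along the world's x, y, z in cm; "wx", "wy", "wz": the turn, a rotation vector about the world's x, y, z in rad. In form: [{"hand": .., "dx": .., "dy": .., "dz": .., "wx": .., "wy": .., "wz": ..}, ...]. A call has 1 to 10 rows; each row shifts and turns the commanded pose from where the row before left it; what a row does not reach is not made up. A row lasts 1/10 s, in which the tool goes at most 50 mm and 8.59 degrees, less where a joint would pass 70% of its speed; a pose out of reach is approached as far as the arm can. A call with a gripper value outside its range is refused whole. The fingers move at their own pace and stop on an object; the grip force is fixed at half the most. Time passes only in rows, so rows that do not move let the fingers close. It gives the time, the measured TCP pose, the force and the opening at its end, in the units of the state.
- bot.read_state(): the state, without advancing time (a new reading comes with each control period).
- vision.capture(name): name is "scene" or "top"; returns (picture, depth): 420x560x3 uint8, red, green, blue; 420x560 float32, m along the optical axis (not along the pixel's ray), 0 where there is no reading.
- vision.get_calibration(name): a dict with "fx", "fy", "cx", "cy" (pixels), "rvec" (rotation vector, rad) and "tvec" (3), from world to camera coordinates, as OpenCV has them. Camera axes: x right, y down, z forward; pixel columns grow to the right and rows downward; lengths in m; the calibration is good to about 2 mm. A picture is of the moment at which its call begins. get_calibration takes no time and is no camera call.
- hand_in(): hands the job in, once; it reports no verdict.
The state is a dict: "time_s": time; "joint_positions": joint angles; "qvel": joint speeds; "tau": joint torques, N m; "position": TCP position; "tcp_rot": TCP orientation; "force": force on the tool from outside, world axes, zero at the start; "moment": the same for the moment, N m; "opening": opening from 0.0 (shut) to 1.0 (fully open).
Only numpy, scipy, OpenCV 4.12 (cv2) and the standard library are available. Lean on these libraries where they do the work, as an engineer would, in place of code of your own. Each camera call takes 0.05 s, during which the arm holds its last target.

### The job

Get the bench ready for the next board rework: one after the other, tip each of the two dry cases (the ones with a round vent plug in the top) forward out of the packed row by its top until it leans out on the rack's front bar, then lift it out and stand it upright on the dark mat, leaving the other cases standing in the row. The paste jars all look alike, so lift each to feel which are full: stand every full one upright on the mat too, and leave the empty ones standing upright on the bench off the mat. Turn the preheater's dial clockwise until its pointer line is at the broad mark, and leave the solder reel, the meter and the screwdriver where they are.

Things in the scene. Friction and masses are not known exactly. Their poses are not given: they have to be found in the camera images.
- dry_case_1: One of the two dry cases: sealed grey plastic case in the packed row, 95 mm deep (x, front at -x), 44 mm thick (y), 185 mm tall (z up). Only these two have a flat round metal vent plug (33 mm across, 2.5 mm proud) in the top, a black gasket line round the middle and two steel latches on the front. 0.36 to 0.56 kg, balance point at the middle. Origin: centre of the underside.
- dry_case_2: One of the two dry cases: sealed grey plastic case in the packed row, 95 mm deep (x, front at -x), 44 mm thick (y), 185 mm tall (z up). Only these two have a flat round metal vent plug (33 mm across, 2.5 mm proud) in the top, a black gasket line round the middle and two steel latches on the front. 0.36 to 0.56 kg, balance point at the middle. Origin: centre of the underside.
- rack: Grey steel rack, fixed, holding five cases side by side along its y. Origin under its middle at bench height; front at -x, towards the robot. Floor 6 mm thick; case fronts at x = -20 mm, backs at +75 mm. End plates 4 mm thick at y = +-115 to 119 mm, 120 mm high beside the cases, 76 mm in front.
- guard_bar (a point): Middle of the steel bar (10 mm thick) along the rack's front, 64 mm above the bench, 42 mm clear of the row. A case tipped forward by its top pivots on its lower front edge, passes its balance point at 27 degrees and then leans on this bar by itself at about 35 degrees (0.61 rad), its top out in front of its neighbours.
- rear_bar (a point): Middle of a like bar (10 mm thick) just behind the row, 64 mm above the bench. Above it the backs of the cases are free to be hooked from behind with shut fingers.
- case_1: An ordinary grey parts case at the right-hand end of the row seen from the robot, same size as a dry case (95 x 44 x 185 mm) but with a plain flat top, a thin lid seam and a paper label on its front; origin at the centre of its underside, z up. It stays in the row; the five cases stand 1.5 mm apart.
- case_3: An ordinary grey parts case at the left-hand end of the row seen from the robot, same size as a dry case (95 x 44 x 185 mm) but with a plain flat top, a thin lid seam and a paper label on its front; origin at the centre of its underside, z up. It stays in the row; the five cases stand 1.5 mm apart.
- case_2: An ordinary grey parts case at one of the three inner places of the row, same size as a dry case (95 x 44 x 185 mm) but with a plain flat top, a thin lid seam and a paper label on its front; origin at the centre of its underside, z up. It stays in the row; the five cases stand 1.5 mm apart.
- mat_top (a point): Centre of the top of the dark anti-static rubber mat, 160 mm (its x) by 260 mm (its y), 3 mm thick, lying fixed on the bench ahead of the robot; z up.
- jar_1: Closed white plastic jar of solder paste, black screw lid, 60 mm in diameter, straight-sided, 62 mm tall; origin at the centre of its underside, z up. Three or four stand on the bench (absent: None), all alike: one or two are full (0.42 to 0.58 kg), one or two empty (0.08 kg). Only lifting tells which; the names say nothing.
- jar_2: Closed white plastic jar of solder paste, black screw lid, 60 mm in diameter, straight-sided, 62 mm tall; origin at the centre of its underside, z up. Three or four stand on the bench (absent: None), all alike: one or two are full (0.42 to 0.58 kg), one or two empty (0.08 kg). Only lifting tells which; the names say nothing.
- jar_3: Closed white plastic jar of solder paste, black screw lid, 60 mm in diameter, straight-sided, 62 mm tall; origin at the centre of its underside, z up. Three or four stand on the bench (absent: None), all alike: one or two are full (0.42 to 0.58 kg), one or two empty (0.08 kg). Only lifting tells which; the names say nothing.
- jar_4: Closed white plastic jar of solder paste, black screw lid, 60 mm in diameter, straight-sided, 62 mm tall; origin at the centre of its underside, z up. Three or four stand on the bench (absent: None), all alike: one or two are full (0.42 to 0.58 kg), one or two empty (0.08 kg). Only lifting tells which; the names say nothing.
- preheater: Board preheater, fixed: white steel box 220 mm deep (x) by 180 mm wide (y) by 55 mm high, a heating plate and circuit board (to 75 mm high) on its far part, a control deck with the dial on its near part. Origin under its middle at bench height, front at -x. The dial's vertical axis is at x = -66 mm, y = +15 mm.
- dial (a joint): Angle of the thermostat dial, rad, 0 to 4.71, growing clockwise seen from above; it stays where left (0.04 N m friction). At 0 its white pointer line looks to the preheater's -x. Ten black marks, 30 degrees apart from 0 to 270, on the aluminium scale ring (86 mm across); the only broad one, 120 degrees clockwise from the first, is at 2.094 rad.
- dial_grip (a point): Point on the dial's axis, 92 mm above the bench, 7 mm below the top of its bar grip. The bar is 51 mm long, 14 mm thick, 32 mm high on a 54 mm disc; at joint 0 it lies along the preheater's x and it turns clockwise with the joint; the white pointer line is on one half of its top.
- solder_spool: Reel of solder, 60 mm across, 42 mm high, standing beyond the mat; origin at the centre of its underside. Leave it alone.
- multimeter: Black hand-held meter lying on its back beyond the mat, 150 x 75 x 34 mm (about 43 mm over its switch); origin at the centre of its underside. Leave it alone.
- screwdriver: Black screwdriver, 180 mm long, 26 mm thick, lying near the robot, left of its front; origin at the middle of its length at bench height. Leave it alone.
Not all that is in view belongs to the job. Leave any green or orange look-alike of the jar_4 alone. What is shaped like the jar_3 but turquoise or yellow is not meant.

How it is judged:
By the outcome, as a careful person would: the job done as asked, in the order asked, and still so for the second after the job is handed in, with the robot touching nothing.
Of jar_1, jar_2, jar_3, jar_4 only 3 to 4 are there at a start; the rules pass over those that are not, and their reading is None.
At some moment in a run one of jar_1, jar_2, jar_3, jar_4 may be knocked a few centimetres aside while the robot is not near it.
It also fails if it takes over 200 s, if anything falls off the work surface, if the arm or the gripper's body presses on something with over 40 N, if the wrist force passes 120 N, or if a joint passes its speed limit or range.

## Working session

There is one attempt and no reset: what is moved stays moved. The work goes in short steps, Python scripts to look and compute and a shell command to move; the robot and the scene stay as the last step left them, time stands still between calls to the robot, and variables do not carry over. Pictures are saved under pics/ and viewed, and the job is handed in when it is done.

```bash
mkdir -p pics; ls; cat > h.py <<'E'
import numpy as np,cv2
from rig import bot,vision
def cap(n):
    p,d=vision.capture(n); np.savez('/tmp/%s.npz'%n,p=p,d=d); return p,d
def load(n):
    z=np.load('/tmp/%s.npz'%n); return z['p'],z['d']
def cal(n):
    c=vision.get_calibration(n); R=cv2.Rodrigues(np.array(c['rvec'],float))[0]; return c,R,np.array(c['tvec'],float).ravel()
def cloud(n,d):
    c,R,t=cal(n); v,u=np.mgrid[0:d.shape[0],0:d.shape[1]]
    P=np.stack([(u-c['cx'])/c['fx']*d,(v-c['cy'])/c['fy']*d,d],-1)
    W=(P-t)@R; W[d<=0]=np.nan; return W
def ray(n,u,v,z):
    c,R,t=cal(n); r=R.T@np.array([(u-c['cx'])/c['fx'],(v-c['cy'])/c['fy'],1]); o=-R.T@t
    return o+r*(z-o[2])/r[2]
def save(p,f,x0=0,y0=0,x1=560,y1=420,s=1):
    q=p[y0:y1,x0:x1]; q=cv2.resize(q,None,fx=s,fy=s,interpolation=cv2.INTER_CUBIC); cv2.imwrite('pics/'+f,q[:,:,::-1])
E
python3 - <<'E'
from h import *
for n in('scene','top'):
    p,d=cap(n); save(p,n+'0.png',s=1.42)
    c,R,t=cal(n); print(n,c, -R.T@t)
s=bot.read_state(); print({k:np.round(v,3).tolist() for k,v in s.items()}, bot.hold_point_z)
E
```

```text
pics
scene {'fx': 461.2143446815303, 'fy': 461.2143446815303, 'cx': 279.44971730886147, 'cy': 206.17506391784335, 'rvec': array([ 1.43935215,  2.37723256, -0.66619023]), 'tvec': array([ 0.19546997, -0.34004036,  1.51041223])} [1.04693749 0.32251067 1.11134595]
top {'fx': 456.94782575416633, 'fy': 456.94782575416633, 'cx': 282.4776124186583, 'cy': 204.388813138969, 'rvec': array([ 2.17847332, -2.148963  ,  0.17075189]), 'tvec': array([0.00163292, 0.49700108, 1.52282351])} [0.29017656 0.04494064 1.57473238]
{'time_s': 0.1, 'joint_positions': [-73.88, 30.271, 82.147, 0.0, 67.688, -10.227], 'qvel': [0.048, -0.118, -0.214, -0.018, 0.008, -0.041], 'tau': [-0.0, -44.099, -17.715, 0.064, 0.053, -0.0], 'position': [0.277, -0.559, 0.222], 'tcp_rot': [[0.896, 0.444, -0.001], [0.444, -0.896, 0.002], [0.0, -0.002, -1.0]], 'force': [-0.05, -0.827, 0.212], 'moment': [0.053, -0.073, -0.006], 'opening': 0.997} 0.0187
```

View pics/scene0.png

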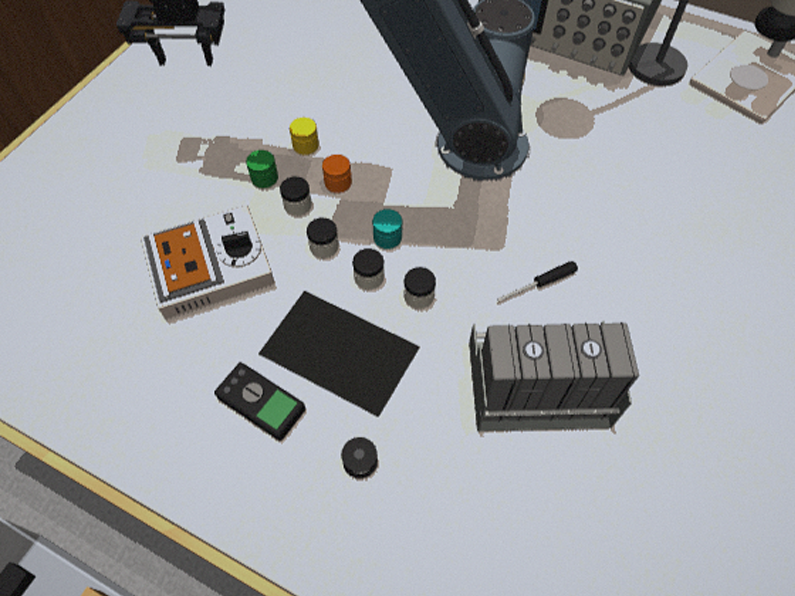

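View pics/top0.png

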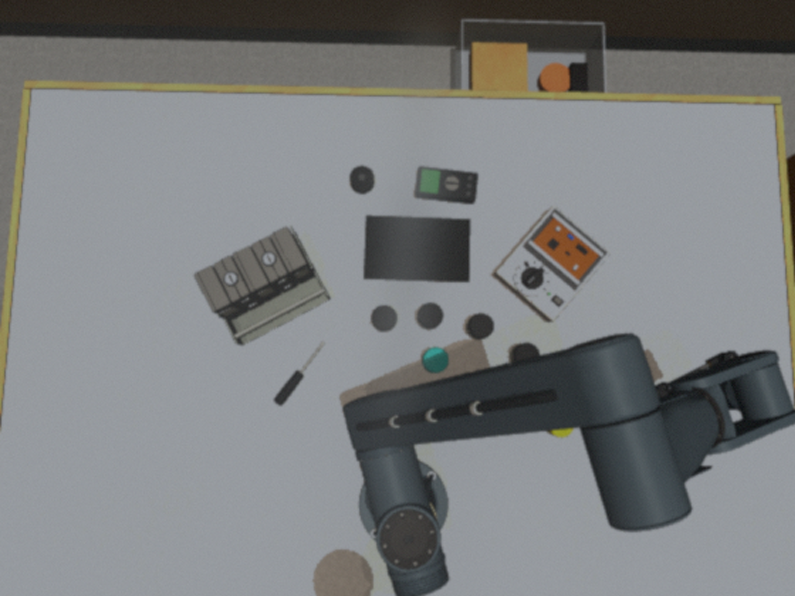

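```bash
python3 - <<'E'
from h import *
p,d=load('scene'); W=cloud('scene',d)
save(p,'s_row.png',320,215,460,315,5); 
p2,d2=load('top'); save(p2,'t_row.png',125,145,245,255,5); save(p2,'t_dial.png',335,135,440,235,6); save(p,'s_dial.png',90,135,200,230,6)
W2=cloud('top',d2)
k=1.42
for n,Wn,pts in(('scene',W,[(295,186),(322,228),(369,259),(420,277),(388,217),(337,161),(534,349),(592,348),(340,350),(359,445),(262,395),(240,237)]),('top',W2,[(525,353),(480,324),(429,313),(384,316),(435,358),(232,278),(269,259),(417,248),(361,178),(445,184),(533,278),(317,353),(287,390)])):
  for u,v in pts: print(n,(u,v),np.round(np.nanmedian(Wn[int(v/k)-1:int(v/k)+2,int(u/k)-1:int(u/k)+2].reshape(-1,3),0),3))
# jar lids via depth in scene
hsv=cv2.cvtColor(p,cv2.COLOR_RGB2HSV)
for u,v in [(295,186),(322,228),(369,259),(420,277)]:
  u,v=int(u/k),int(v/k); S=W[v-25:v+25,u-25:u+25].reshape(-1,3)
  m=(abs(S[:,2]-.062)<.006); c=S[m][:,:2]; c0=W[v,u,:2]; c=c[np.linalg.norm(c-c0,axis=1)<.04]
  (x,y),r=cv2.minEnclosingCircle(c.astype(np.float32)); print('jar',round(x,3),round(y,3),round(r,3),c.mean(0).round(3),len(c))
E
```

```text
scene (295, 186) [ 0.341 -0.285  0.061]
scene (322, 228) [ 0.412 -0.177  0.061]
scene (369, 259) [ 0.435 -0.057  0.061]
scene (420, 277) [0.426 0.049 0.061]
scene (388, 217) [ 0.323 -0.073  0.061]
scene (337, 161) [ 0.243 -0.24   0.061]
scene (534, 349) [0.538 0.302 0.192]
scene (592, 348) [0.498 0.381 0.193]
scene (340, 350) [ 0.605 -0.026  0.002]
scene (359, 445) [0.761 0.103 0.042]
scene (262, 395) [ 0.76  -0.093  0.037]
scene (240, 237) [ 0.523 -0.286  0.097]
top (525, 353) [ 0.352 -0.279  0.064]
top (480, 324) [ 0.416 -0.177  0.064]
top (429, 313) [ 0.441 -0.057  0.065]
top (384, 316) [0.433 0.05  0.061]
top (435, 358) [ 0.336 -0.071  0.061]
top (232, 278) [0.498 0.376 0.193]
top (269, 259) [0.539 0.298 0.195]
top (417, 248) [ 0.609 -0.028  0.004]
top (361, 178) [0.771 0.111 0.042]
top (445, 184) [ 0.762 -0.094  0.038]
top (533, 278) [ 0.523 -0.294  0.101]
top (317, 353) [0.347 0.208 0.007]
top (287, 390) [0.259 0.274 0.024]
jar 0.347 -0.282 0.032 [ 0.349 -0.28 ] 256
jar 0.415 -0.174 0.031 [ 0.416 -0.174] 288
jar 0.439 -0.056 0.031 [ 0.44  -0.055] 318
jar 0.431 0.052 0.031 [0.432 0.053] 327
```

```bash
python3 - <<'E'
from h import *
p,d=load('scene'); W=cloud('scene',d)
m=(abs(W[...,2]-.191)<.005)&(W[...,1]>.2)
m=m.astype(np.uint8); n,l,s,c=cv2.connectedComponentsWithStats(m); i=1+np.argmax(s[1:,4])
P=W[l==i][:,:2].astype(np.float32); r=cv2.minAreaRect(P); print('row top',r,cv2.boxPoints(r).round(3).tolist(),W[l==i].mean(0))
p2,d2=load('top');W2=cloud('top',d2)
m=(abs(W2[...,2]-.191)<.005)&(W2[...,1]>.2)
P=W2[m][:,:2].astype(np.float32); r=cv2.minAreaRect(P); print('row top T',r,cv2.boxPoints(r).round(3).tolist(),len(P))
for p_,W_ in((p,W),(p2,W2)):
  g=p_.max(2)<70
  m=g&(abs(W_[...,2]-.003)<.008)&(W_[...,0]>.3)
  n,l,s,c=cv2.connectedComponentsWithStats(m.astype(np.uint8)); i=1+np.argmax(s[1:,4])
  P=W_[l==i][:,:2].astype(np.float32); r=cv2.minAreaRect(P); print('mat',r,cv2.boxPoints(r).round(3).tolist())
E
```

```text
row top ((0.5207008719444275, 0.34102433919906616), (0.09673923254013062, 0.22582153975963593), 28.997806549072266) [[0.42399999499320984, 0.41600000858306885], [0.5329999923706055, 0.21899999678134918], [0.6179999709129333, 0.26600000262260437], [0.5080000162124634, 0.46299999952316284]] [0.52282015 0.34177807 0.19009526]
row top T ((0.5181668400764465, 0.33824875950813293), (0.0957828238606453, 0.22519798576831818), 29.179208755493164) [[0.42100000381469727, 0.4129999876022339], [0.531000018119812, 0.21699999272823334], [0.6150000095367432, 0.2630000114440918], [0.5049999952316284, 0.46000000834465027]] 1972
mat ((0.6061728000640869, -0.027191802859306335), (0.26000529527664185, 0.1605772078037262), 88.8833999633789) [[0.5230000019073486, -0.15600000321865082], [0.6840000152587891, -0.1589999943971634], [0.6890000104904175, 0.10100000351667404], [0.527999997138977, 0.10400000214576721]]
mat ((0.605208694934845, -0.09717707335948944), (0.11659576743841171, 0.15398868918418884), 89.68482208251953) [[0.527999997138977, -0.1550000011920929], [0.6819999814033508, -0.15600000321865082], [0.6830000281333923, -0.039000000804662704], [0.5289999842643738, -0.03799999877810478]]
```

View pics/s_row.png

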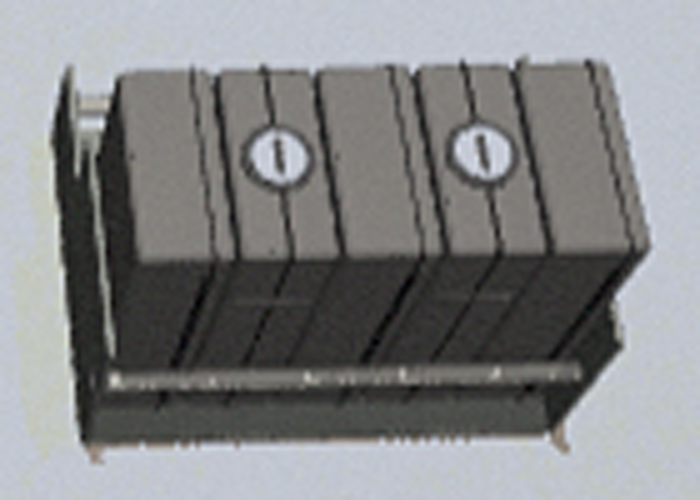

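View pics/t_row.png

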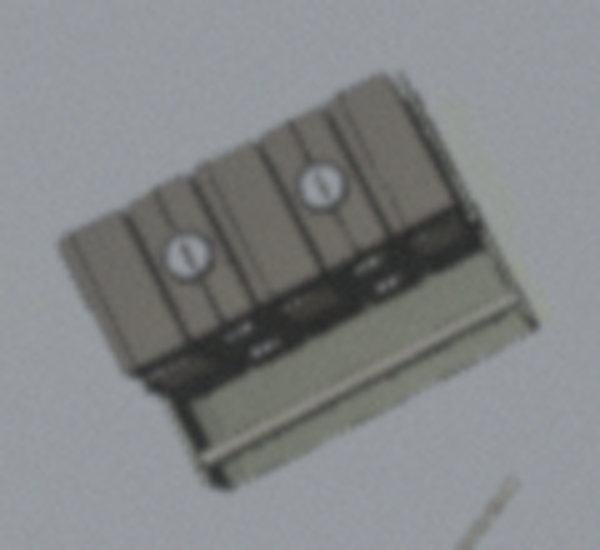

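View pics/t_dial.png

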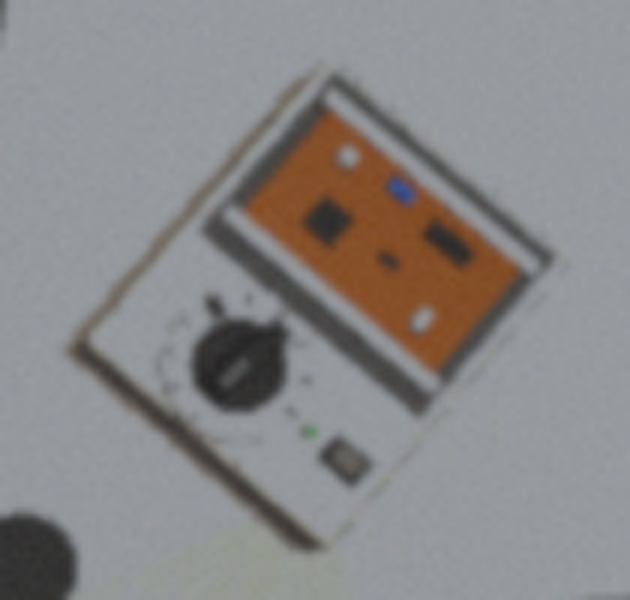

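View pics/s_dial.png

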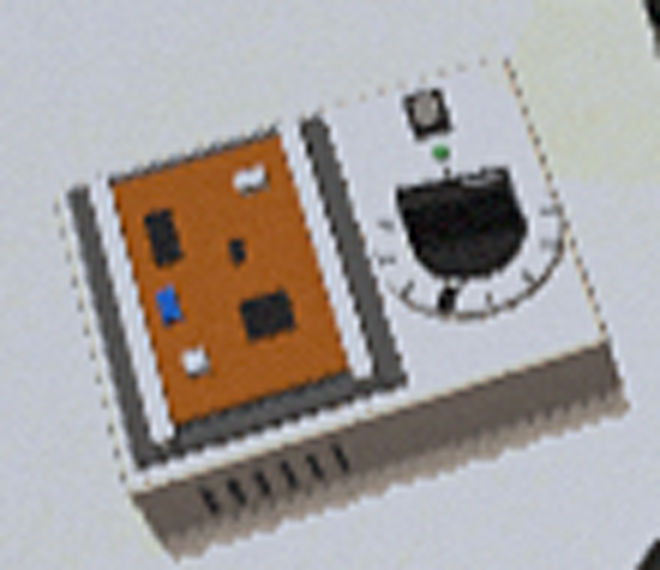

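Candidates in the scene picture: the dry cases are the two with plugs, (534,349) and (592,348). The plain cases are at about (500,350), (563,350) and (618,350). Paste jars (black lid) are at (295,195), (322,238), (369,268) and (420,287). Look-alikes to leave: teal (388,228), orange (337,172), green (262,168), yellow (304,135), and the reel (359,457). The crops confirm plugs in slots 2 and 4, and the dial pointer near the first mark.

```bash
cat >> h.py <<'E'
RO=np.array([0.4955,0.3263]); RX=np.array([.874,.487]); RY=np.array([-.487,.874])
def rk(x,y,z): return np.array([*(RO+RX*x+RY*y),z])
def to(P,Rt=None):
    s=bot.read_state(); q=np.array(s['position']); out='d(cm) '+str(((np.array(P)-q)*100).round(2).tolist())
    if Rt is not None: out+=' w '+str(cv2.Rodrigues(np.array(Rt)@np.array(s['tcp_rot']).T)[0].ravel().round(3).tolist())
    print('pos',q.round(4).tolist(),'F',np.round(s['force'],2).tolist(),'op',round(float(s['opening']),3),'j',np.round(s['joint_positions'],0).tolist(),'t',round(s['time_s'],2)); print(out)
def Rdown(yaxis):  # tool down, y axis given
    y=np.array([*yaxis,0.]);y/=np.linalg.norm(y); z=np.array([0,0,-1.]); return np.stack([np.cross(y,z),y,z],1)
E
python3 - <<'E'
from h import *
to(rk(.097,-.0465,.28),Rdown(-RY))
E
python3 -m handwheel '[{"hand":-1,"dz":0.6,"dx":1.0,"dy":2},{"hand":-1,"dz":0.6,"dx":1.36,"dy":3.7},{"hand":-1,"dz":0.6,"dx":1.36,"dy":3.7},{"hand":-1,"dz":0.6,"dx":1.36,"dy":3.7},{"hand":-1,"dz":0.6,"dx":1.36,"dy":3.7},{"hand":-1,"dz":0.6,"dx":1.36,"dy":3.7},{"hand":-1,"dz":0.6,"dx":1.36,"dy":3.7},{"hand":-1,"dz":0.6,"dx":1.36,"dy":3.7},{"hand":-1,"dz":0.6,"dx":1.36,"dy":3.7},{"hand":-1,"dz":0.6,"dx":1.36,"dy":3.7}]'
python3 -m handwheel '[{"hand":-1,"wz":0.023,"dx":1.36,"dy":3.7},{"hand":-1,"wz":0.023,"dx":1.36,"dy":3.7},{"hand":-1,"dx":1.36,"dy":3.7},{"hand":-1,"dx":1.36,"dy":3.7},{"hand":-1,"dx":1.36,"dy":3.7},{"hand":-1,"dx":1.36,"dy":3.7},{"hand":-1,"dx":1.36,"dy":3.7},{"hand":-1,"dx":1.36,"dy":3.7},{"hand":-1,"dx":1.36,"dy":3.7},{"hand":-1,"dx":1.36,"dy":3.7}]'
python3 -c "
from h import *
to(rk(.097,-.0465,.28),Rdown(-RY))"
```

```text
pos [0.2772, -0.5594, 0.2217] F [-0.05, -0.83, 0.21] op 0.997 j [-74.0, 30.0, 82.0, 0.0, 68.0, -10.0] t 0.1
d(cm) [32.57, 89.23, 5.83] w [-0.002, -0.001, 0.049]
pos [0.2772, -0.5594, 0.2217] F [-0.05, -0.83, 0.21] op 0.997 j [-74.0, 30.0, 82.0, 0.0, 68.0, -10.0] t 0.1
d(cm) [32.57, 89.23, 5.83] w [-0.002, -0.001, 0.049]invalid input
invalid input
```

```bash
python3 -m handwheel '[{"hand":-1,"dx":1,"dy":2,"dz":0.6,"wx":0,"wy":0,"wz":0.02},{"hand":-1,"dx":1.36,"dy":3.7,"dz":0.6,"wx":0,"wy":0,"wz":0.03},{"hand":-1,"dx":1.36,"dy":3.7,"dz":0.6,"wx":0,"wy":0,"wz":0},{"hand":-1,"dx":1.36,"dy":3.7,"dz":0.6,"wx":0,"wy":0,"wz":0},{"hand":-1,"dx":1.36,"dy":3.7,"dz":0.6,"wx":0,"wy":0,"wz":0},{"hand":-1,"dx":1.36,"dy":3.7,"dz":0.6,"wx":0,"wy":0,"wz":0},{"hand":-1,"dx":1.36,"dy":3.7,"dz":0.6,"wx":0,"wy":0,"wz":0},{"hand":-1,"dx":1.36,"dy":3.7,"dz":0.6,"wx":0,"wy":0,"wz":0},{"hand":-1,"dx":1.36,"dy":3.7,"dz":0.6,"wx":0,"wy":0,"wz":0},{"hand":-1,"dx":1.36,"dy":3.7,"dz":0.6,"wx":0,"wy":0,"wz":0}]'
```

```text
time_s: 1.1
position: [0.4096, -0.204, 0.2829]
tcp_rot: [[0.872, 0.489, -0.0], [0.489, -0.872, 0.001], [0.0, -0.001, -1.0]]
force: [1.1, -0.6, -0.0]
opening: 0.17
```

```bash
python3 -m handwheel '[{"hand":-1,"dx":1.4,"dy":3.8,"dz":0,"wx":0,"wy":0,"wz":0},{"hand":-1,"dx":1.4,"dy":3.8,"dz":0,"wx":0,"wy":0,"wz":0},{"hand":-1,"dx":1.4,"dy":3.8,"dz":0,"wx":0,"wy":0,"wz":0},{"hand":-1,"dx":1.4,"dy":3.8,"dz":0,"wx":0,"wy":0,"wz":0},{"hand":-1,"dx":1.4,"dy":3.8,"dz":0,"wx":0,"wy":0,"wz":0},{"hand":-1,"dx":1.4,"dy":3.8,"dz":0,"wx":0,"wy":0,"wz":0},{"hand":-1,"dx":1.4,"dy":3.8,"dz":0,"wx":0,"wy":0,"wz":0},{"hand":-1,"dx":1.4,"dy":3.8,"dz":0,"wx":0,"wy":0,"wz":0},{"hand":-1,"dx":1.4,"dy":3.8,"dz":0,"wx":0,"wy":0,"wz":0},{"hand":-1,"dx":1.4,"dy":3.8,"dz":0,"wx":0,"wy":0,"wz":0}]'
python3 -m handwheel '[{"hand":-1,"dx":1.4,"dy":3.8,"dz":0,"wx":0,"wy":0,"wz":0},{"hand":-1,"dx":1.4,"dy":3.8,"dz":0,"wx":0,"wy":0,"wz":0},{"hand":-1,"dx":1.4,"dy":3.8,"dz":0,"wx":0,"wy":0,"wz":0},{"hand":-1,"dx":1.0,"dy":3,"dz":0,"wx":0,"wy":0,"wz":0},{"hand":-1,"dx":0,"dy":0,"dz":0,"wx":0,"wy":0,"wz":0}]'
python3 -c "
from h import *
to(rk(.097,-.0465,.17),Rdown(-RY))
p,d=cap('scene'); save(p,'a1.png',300,150,480,320,4)
p,d=cap('top'); save(p,'a2.png',100,100,280,270,4)"
```

```text
time_s: 2.1
position: [0.5486, 0.1755, 0.2827]
tcp_rot: [[0.872, 0.489, -0.001], [0.489, -0.872, 0.0], [-0.001, -0.001, -1.0]]
force: [0.7, 0.2, 0.4]
opening: 0.007
time_s: 2.6
position: [0.6008, 0.3217, 0.282]
tcp_rot: [[0.87, 0.493, -0.0], [0.493, -0.87, 0.002], [0.001, -0.002, -1.0]]
force: [-0.2, -0.6, 0.4]
opening: 0.004
pos [0.6008, 0.3217, 0.282] F [-0.2, -0.55, 0.39] op 0.004 j [19.0, 32.0, 69.0, 0.0, 79.0, 79.0] t 2.6
d(cm) [0.21, 1.12, -11.2] w [-0.002, -0.0, -0.007]
```

View pics/a1.png

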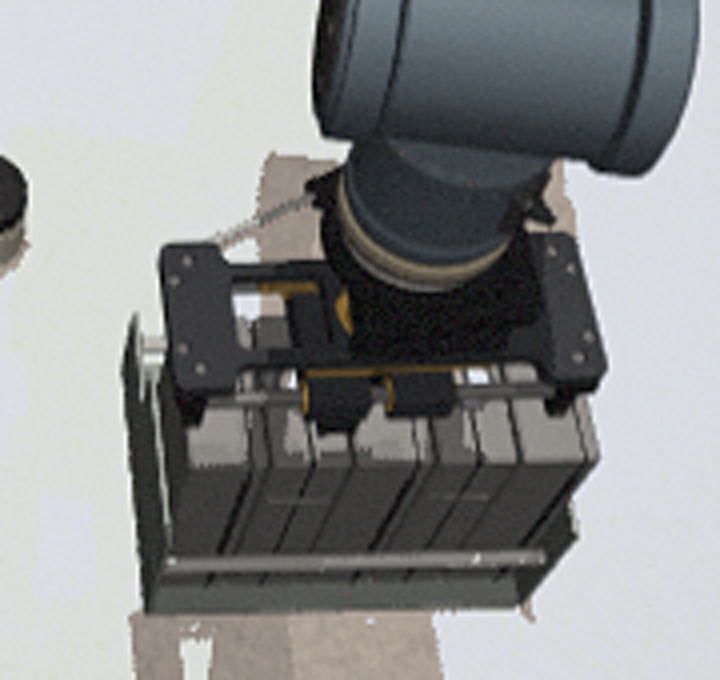

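```bash
python3 - <<'E'
from h import *
# rack refine: plugs centroid both cams (blob bright at z~.1935)
p,d=load('scene');W=cloud('scene',d)
import json
for n in('scene',):
  c,R,t=cal(n)
  for x,y in((.0275,-.0465),(.0275,.0465)):
    q=R@rk(x,y,.1935)+t; print(n,c['fx']*q[0]/q[2]+c['cx'],c['fy']*q[1]/q[2]+c['cy'])
  q=R@np.array(bot.read_state()['position'])+t; print('tcp px',c['fx']*q[0]/q[2]+c['cx'],c['fy']*q[1]/q[2]+c['cy'])
E
```

```text
scene 374.2462940000549 245.620382966325
scene 415.9867977285869 244.64901177721345
tcp px 380.2858876936956 252.80523070169014
```

```bash
python3 -m handwheel '[{"hand":-1,"dx":0.2,"dy":1.1,"dz":0,"wx":0,"wy":0,"wz":0},{"hand":-1,"dx":0,"dy":0,"dz":-3,"wx":0,"wy":0,"wz":0},{"hand":-1,"dx":0,"dy":0,"dz":-3,"wx":0,"wy":0,"wz":0},{"hand":-1,"dx":0,"dy":0,"dz":-3,"wx":0,"wy":0,"wz":0},{"hand":-1,"dx":0,"dy":0,"dz":-2,"wx":0,"wy":0,"wz":0},{"hand":-1,"dx":0,"dy":0,"dz":0,"wx":0,"wy":0,"wz":0}]'
python3 -c "
from h import *
to(rk(-.010,-.0465,.17),Rdown(-RY))
p,d=cap('scene'); save(p,'a3.png',300,150,480,320,4)"
```

```text
time_s: 3.3
position: [0.6011, 0.3263, 0.1691]
tcp_rot: [[0.873, 0.487, -0.008], [0.487, -0.873, -0.003], [-0.008, -0.002, -1.0]]
force: [0.0, 1.0, 0.1]
opening: 0.009
pos [0.6011, 0.3263, 0.1691] F [0.03, 0.98, 0.05] op 0.009 j [19.0, 38.0, 75.0, 0.0, 67.0, 80.0] t 3.3
d(cm) [-9.17, -4.55, 0.09] w [0.003, -0.008, -0.0]
```

View pics/a3.png

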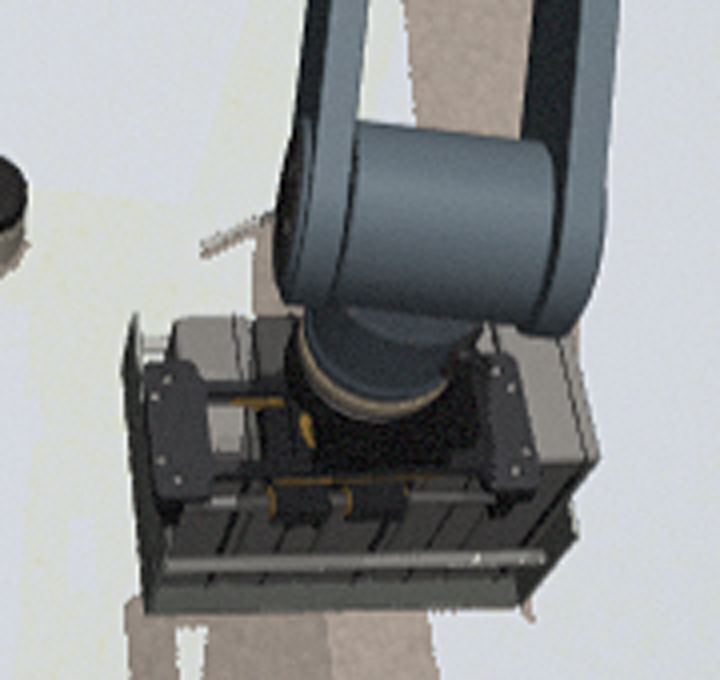

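```bash
python3 - <<'E'
from h import *
c,R,t=cal('scene')
def pr(P):
    q=R@P+t; return ((c['fx']*q[0]/q[2]+c['cx']-300)*4).round(),((c['fy']*q[1]/q[2]+c['cy']-150)*4).round()
P=np.array(bot.read_state()['position'])
for dz in(0,.02,.05,.07): print(dz,pr(P+[0,0,dz]))
for y in(-.0685,-.0245): print(pr(rk(.075,y,.191)),pr(rk(.075,y,.15)))
p,d=load('scene'); W=cloud('scene',d)
S=p[250:300,345:410]; cv2.imwrite('pics/a4.png',cv2.resize(np.clip(S[:,:,::-1].astype(float)*2.5,0,255).astype(np.uint8),None,fx=10,fy=10,interpolation=cv2.INTER_CUBIC))
E
```

```text
0 (np.float64(297.0), np.float64(510.0))
0.02 (np.float64(304.0), np.float64(496.0))
0.05 (np.float64(314.0), np.float64(473.0))
0.07 (np.float64(321.0), np.float64(457.0))
(np.float64(267.0), np.float64(464.0)) (np.float64(255.0), np.float64(494.0))
(np.float64(348.0), np.float64(462.0)) (np.float64(334.0), np.float64(492.0))
```

View pics/a4.png

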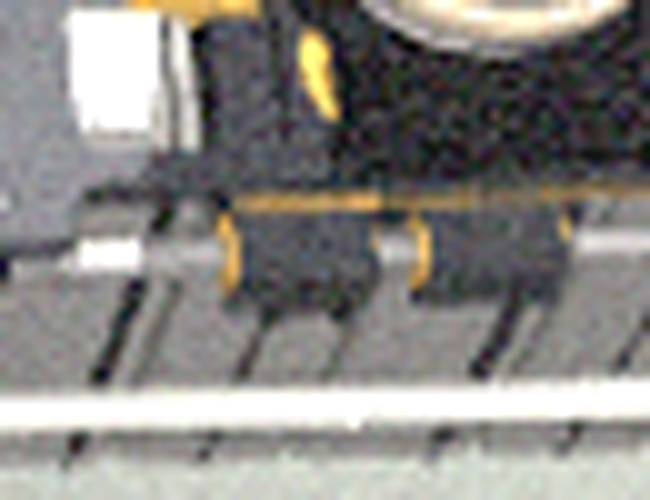

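```bash
python3 - <<'E'
from h import *
p,d=load('scene'); W=cloud('scene',d)
for v in(272,275,278,281,284):
  for u in(369,375,380,384,388,394,399): print((u,v),W[v,u].round(3),end=' ')
  print()
P=np.array(bot.read_state()['position']); print(P)
E
```

```text
(369, 272) [0.639 0.313 0.26 ] (375, 272) [0.634 0.324 0.263] (380, 272) [0.629 0.332 0.263] (384, 272) [0.606 0.34  0.223] (388, 272) [0.622 0.346 0.263] (394, 272) [0.615 0.357 0.26 ] (399, 272) [0.611 0.366 0.261] 
(369, 275) [0.644 0.315 0.26 ] (375, 275) [0.638 0.326 0.258] (380, 275) [0.635 0.335 0.262] (384, 275) [0.629 0.342 0.256] (388, 275) [0.627 0.349 0.261] (394, 275) [0.622 0.359 0.262] (399, 275) [0.618 0.368 0.263] 
(369, 278) [0.649 0.318 0.258] (375, 278) [0.643 0.328 0.257] (380, 278) [0.639 0.337 0.257] (384, 278) [0.571 0.347 0.125] (388, 278) [0.632 0.351 0.257] (394, 278) [0.625 0.362 0.255] (399, 278) [0.62  0.371 0.255] 
(369, 281) [0.586 0.32  0.106] (375, 281) [0.609 0.331 0.17 ] (380, 281) [0.569 0.343 0.096] (384, 281) [0.569 0.351 0.105] (388, 281) [0.565 0.359 0.105] (394, 281) [0.557 0.371 0.102] (399, 281) [0.551 0.382 0.103] 
(369, 284) [0.585 0.322 0.09 ] (375, 284) [0.576 0.335 0.084] (380, 284) [0.568 0.346 0.079] (384, 284) [0.567 0.354 0.087] (388, 284) [0.562 0.362 0.084] (394, 284) [0.557 0.375 0.088] (399, 284) [0.546 0.386 0.077] 
[0.60268258 0.32700129 0.1713599 ]
```

```bash
python3 -m handwheel '[{"hand":-1,"dx":-0.2,"dy":0.4,"dz":0,"wx":0,"wy":0,"wz":0},{"hand":-1,"dx":-0.87,"dy":-0.49,"dz":0,"wx":0,"wy":0,"wz":0},{"hand":-1,"dx":-0.87,"dy":-0.49,"dz":0,"wx":0,"wy":0,"wz":0},{"hand":-1,"dx":-0.87,"dy":-0.49,"dz":0,"wx":0,"wy":0,"wz":0},{"hand":-1,"dx":-0.87,"dy":-0.49,"dz":0,"wx":0,"wy":0,"wz":0},{"hand":-1,"dx":-0.87,"dy":-0.49,"dz":0,"wx":0,"wy":0,"wz":0},{"hand":-1,"dx":-0.87,"dy":-0.49,"dz":0,"wx":0,"wy":0,"wz":0}]'
python3 -c "
from h import *
to(rk(.005,-.0465,.17),Rdown(-RY))
p,d=cap('scene'); save(p,'b1.png',300,150,480,320,4)
p,d=cap('top'); save(p,'b2.png',100,100,280,270,4)"
```

```text
time_s: 4.05
position: [0.5483, 0.3019, 0.1726]
tcp_rot: [[0.873, 0.488, -0.001], [0.488, -0.873, -0.0], [-0.001, -0.0, -1.0]]
force: [1.0, 0.4, 0.1]
opening: 0.006
pos [0.5483, 0.3019, 0.1726] F [0.97, 0.4, 0.12] op 0.006 j [19.0, 34.0, 85.0, -0.0, 62.0, 79.0] t 4.05
d(cm) [-2.58, -1.38, -0.26] w [0.0, -0.001, -0.001]
```

View pics/b1.png

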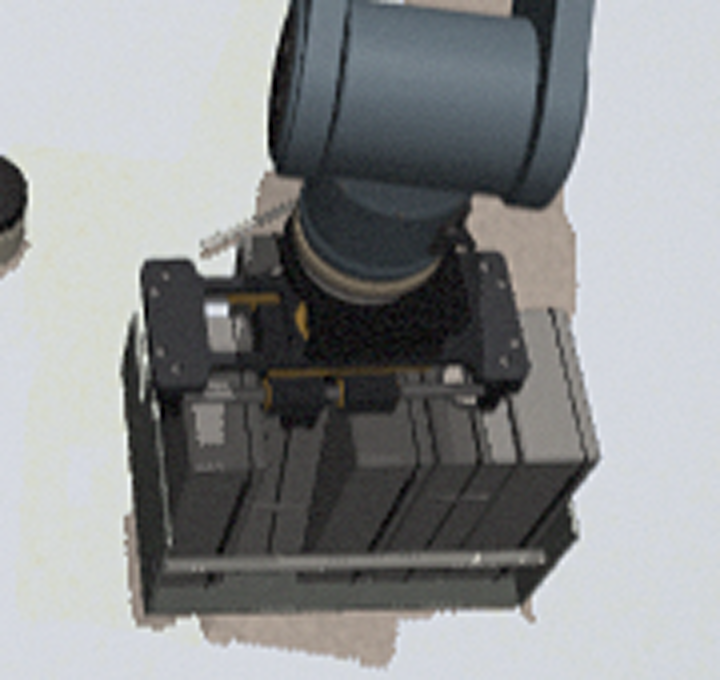

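View pics/b2.png

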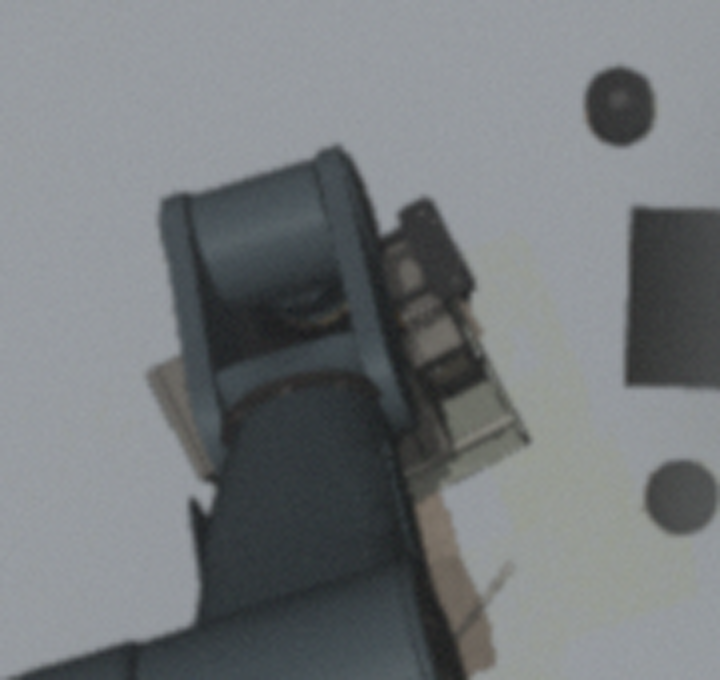

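Case A is tipping on its own between still neighbours. I'll finish the tip.

```bash
python3 -m handwheel '[{"hand":-1,"dx":-0.7,"dy":-0.39,"dz":0,"wx":0,"wy":0,"wz":0},{"hand":-1,"dx":-0.7,"dy":-0.39,"dz":0,"wx":0,"wy":0,"wz":0},{"hand":-1,"dx":-0.7,"dy":-0.39,"dz":0,"wx":0,"wy":0,"wz":0},{"hand":-1,"dx":-0.7,"dy":-0.39,"dz":0,"wx":0,"wy":0,"wz":0},{"hand":-1,"dx":-0.5,"dy":-0.25,"dz":0,"wx":0,"wy":0,"wz":0},{"hand":-1,"dx":0,"dy":0,"dz":0,"wx":0,"wy":0,"wz":0},{"hand":-1,"dx":0,"dy":0,"dz":0,"wx":0,"wy":0,"wz":0},{"hand":-1,"dx":0,"dy":0,"dz":0,"wx":0,"wy":0,"wz":0}]'
python3 -c "
from h import *
to(rk(.005,-.0465,.17),Rdown(-RY))
p,d=cap('scene'); save(p,'b3.png',300,150,480,320,4)"
```

```text
time_s: 4.95
position: [0.517, 0.2846, 0.1727]
tcp_rot: [[0.873, 0.488, 0.001], [0.488, -0.873, 0.0], [0.001, 0.0, -1.0]]
force: [0.7, 0.5, 0.7]
opening: 0.006
pos [0.517, 0.2846, 0.1727] F [0.69, 0.54, 0.69] op 0.006 j [18.0, 31.0, 90.0, -0.0, 59.0, 79.0] t 4.95
d(cm) [0.55, 0.35, -0.27] w [-0.0, 0.001, -0.001]
```

View pics/b3.png

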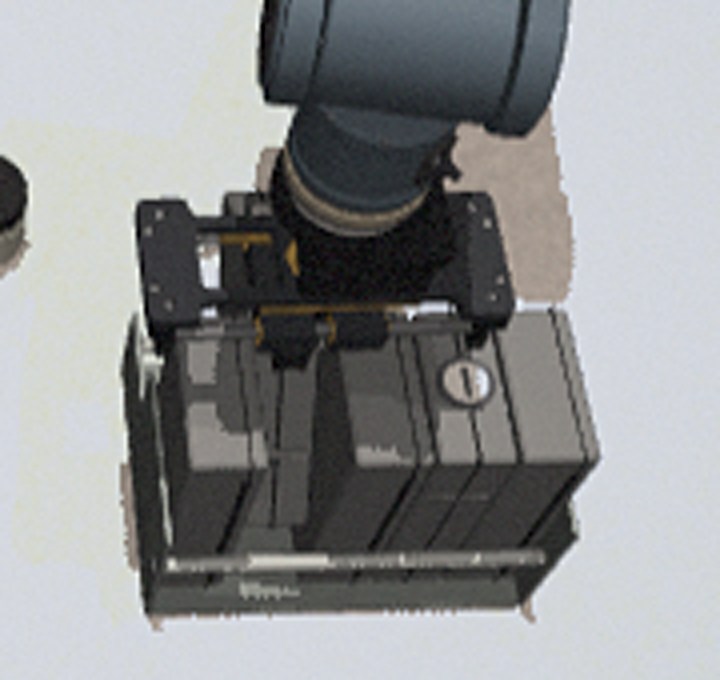

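```bash
python3 -m handwheel '[{"hand":-1,"dx":2.6,"dy":1.5,"dz":0,"wx":0,"wy":0,"wz":0},{"hand":-1,"dx":0,"dy":0,"dz":4,"wx":0,"wy":0,"wz":0},{"hand":-1,"dx":0,"dy":0,"dz":4.5,"wx":0,"wy":0,"wz":0},{"hand":-1,"dx":0,"dy":0,"dz":4.5,"wx":0,"wy":0,"wz":0},{"hand":0,"dx":-1.5,"dy":-4,"dz":2,"wx":0,"wy":0,"wz":0},{"hand":0.5,"dx":-2,"dy":-4,"dz":0,"wx":0,"wy":0,"wz":0},{"hand":0.8,"dx":-2,"dy":-4,"dz":0,"wx":0,"wy":0,"wz":0},{"hand":0.8,"dx":-2,"dy":-4,"dz":0,"wx":0,"wy":0,"wz":0},{"hand":0.8,"dx":-2,"dy":-4,"dz":0,"wx":0,"wy":0,"wz":0},{"hand":0.8,"dx":-2,"dy":-4,"dz":0,"wx":0,"wy":0,"wz":0}]'
python3 -m handwheel '[{"hand":0.8,"dx":0,"dy":-2,"dz":0,"wx":0.0595,"wy":-0.1068,"wz":0},{"hand":0.8,"dx":0,"dy":-2,"dz":0,"wx":0.0595,"wy":-0.1068,"wz":0},{"hand":0.8,"dx":0,"dy":-2,"dz":0,"wx":0.0595,"wy":-0.1068,"wz":0},{"hand":0.8,"dx":0,"dy":-2,"dz":0,"wx":0.0595,"wy":-0.1068,"wz":0},{"hand":0.8,"dx":0,"dy":-2,"dz":0,"wx":0.0595,"wy":-0.1068,"wz":0},{"hand":0.8,"dx":0,"dy":0,"dz":0,"wx":0,"wy":0,"wz":0}]'
python3 -c "
from h import *
to(rk(-.126,-.0465,.30))
p,d=cap('scene'); save(p,'c1.png',300,150,480,320,4)
p,d=cap('top'); save(p,'c2.png',100,120,280,270,4)"
```

```text
time_s: 6.0
position: [0.4268, 0.0581, 0.3228]
tcp_rot: [[0.872, 0.489, 0.001], [0.489, -0.872, -0.0], [0.001, 0.001, -1.0]]
force: [1.1, -0.3, -0.5]
opening: 0.466
time_s: 6.6
position: [0.4261, -0.0383, 0.321]
tcp_rot: [[0.737, 0.482, 0.475], [0.402, -0.876, 0.266], [0.544, -0.006, -0.839]]
force: [0.3, 0.1, -0.0]
opening: 0.889
pos [0.4261, -0.0383, 0.321] F [0.34, 0.09, -0.02] op 0.889 j [-44.0, -1.0, 119.0, 38.0, 58.0, -3.0] t 6.6
d(cm) [-1.81, 26.26, -2.1]
```

View pics/c1.png

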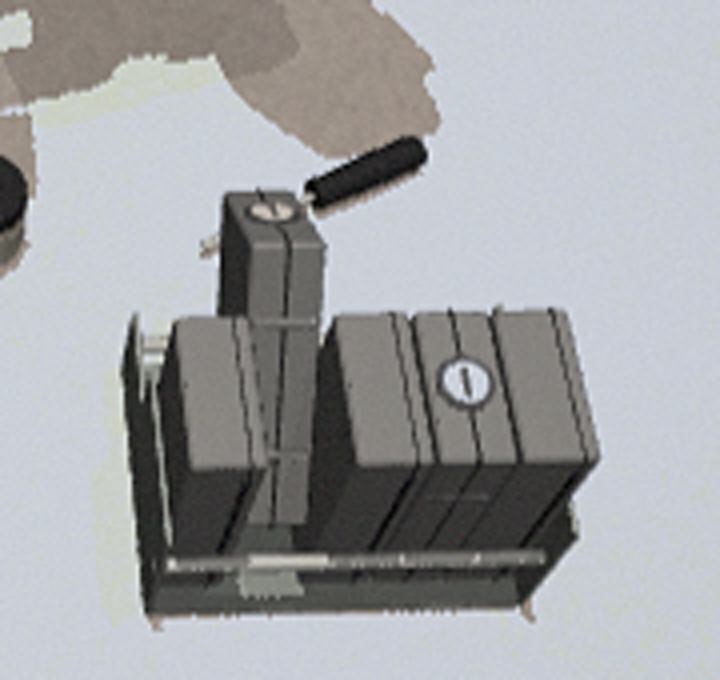

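View pics/c2.png

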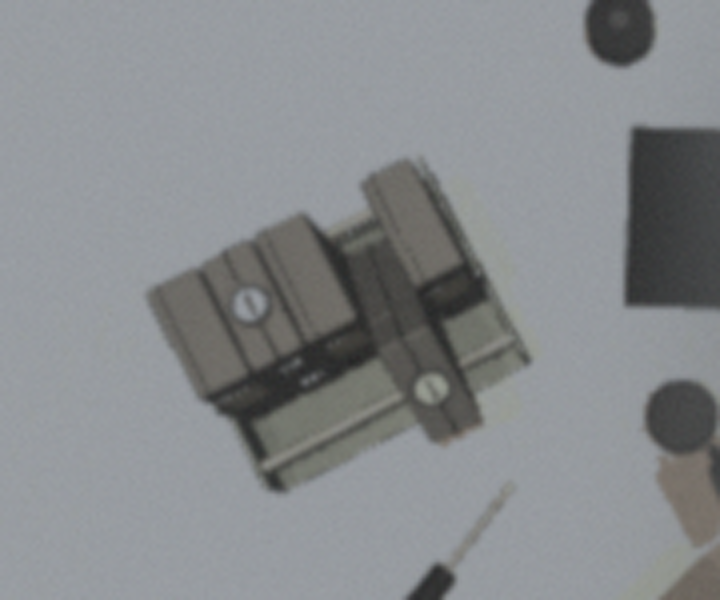

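```bash
cat > lean.py <<'E'
from h import *
def lean(ys,RXg=RX):
    from scipy.spatial import cKDTree
    for n in('scene','top'):
        p,d=load(n); W=cloud(n,d)
        Q=W.reshape(-1,3); r=(Q[:,:2]-RO); X=r@RX; Y=r@RY; Z=Q[:,2]
        m=(X<-.03)&(X>-.16)&(abs(Y-ys)<.05)&(Z>.145)&np.isfinite(Z)
        A=np.stack([X[m],Y[m],Z[m]],1)
        # rotate to case frame
        th=np.radians(35); h=-(A[:,0]+.02)*np.sin(th)+(A[:,2]-.006)*np.cos(th); dd=(A[:,0]+.02)*np.cos(th)+(A[:,2]-.006)*np.sin(th)
        t=abs(h-.187)<.008
        c=np.polyfit(dd[t],h[t],1)
        print(n,t.sum(),'h mean',h[t].mean().round(4),'slope deg',np.degrees(np.arctan(c[0])).round(2),'d range',np.percentile(dd[t],[1,99]).round(4),'y range',np.percentile(A[t,1],[1,99]).round(4), 'mid',np.mean(np.percentile(A[t,1],[1,99])).round(4))
        B=np.stack([dd[t],A[t,1]],1).astype(np.float32); print('  rect',cv2.minAreaRect(B))
E
python3 -c "
from lean import *
lean(-.0465)
for n in('scene','top'):
  p,d=load(n);W=cloud(n,d)
  m=(abs(W[...,2]-.191)<.004)&(W[...,1]>.2)
  r=(W[m][:,:2]-RO); X=r@RX;Y=r@RY
  m2=Y>-.02
  print(n,cv2.minAreaRect(np.stack([X[m2],Y[m2]],1).astype(np.float32)), cv2.minAreaRect(np.stack([X[Y<-.06],Y[Y<-.06]],1).astype(np.float32)))
"
```

```text
scene 297 h mean 0.1833 slope deg 1.22 d range [0.0008 0.0916] y range [-0.0655 -0.0241] mid -0.0448
  rect ((0.04648083448410034, -0.044391993433237076), (0.04269232228398323, 0.09458078444004059), 89.02493286132812)
top 389 h mean 0.1854 slope deg 1.73 d range [-0.0033  0.0891] y range [-0.0672 -0.0245] mid -0.0458
  rect ((0.042127568274736404, -0.04573056474328041), (0.09606486558914185, 0.043947648257017136), 0.04631849750876427)
scene ((-0.40045166015625, 0.23046652972698212), (0.30888158082962036, 1.0699498653411865), 57.52646255493164) ((-0.0035496652126312256, -0.08709500730037689), (0.04724455252289772, 0.16126768290996552), 85.55158996582031)
top ((0.02534135803580284, 0.04612850770354271), (0.1318657547235489, 0.09528980404138565), 89.76286315917969) ((-0.009626291692256927, -0.0889577567577362), (0.04834125563502312, 0.16627077758312225), 85.43910217285156)
```

```bash
cat >> h.py <<'E'
def case(h,d,y,deg=35):
    th=np.radians(deg); return rk(-.02-h*np.sin(th)+d*np.cos(th),y,.006+h*np.cos(th)+d*np.sin(th))
def Rtilt(deg,ydir=-RY):
    th=np.radians(deg); y=np.array([*ydir,0.]); y/=np.linalg.norm(y); rx=np.array([*RX,0.]); z=np.sin(th)*rx+np.array([0,0,-np.cos(th)]); z/=np.linalg.norm(z)
    return np.stack([np.cross(y,z),y,z],1)
E
python3 -c "
from h import *
to(case(.25,.045,-.0453),Rtilt(35))"
```

```text
pos [0.4269, -0.0353, 0.3217] F [0.71, 0.81, -0.07] op 0.896 j [-44.0, -1.0, 119.0, 38.0, 58.0, -2.0] t 6.7
d(cm) [-1.99, 26.04, -8.51] w [0.013, -0.035, -0.001]
```

```bash
python3 -m handwheel '[{"hand":1,"dx":-0.3,"dy":3.2,"dz":0,"wx":0.013,"wy":-0.035,"wz":0},{"hand":1,"dx":-0.3,"dy":3.2,"dz":0,"wx":0,"wy":0,"wz":0},{"hand":1,"dx":-0.2,"dy":3.2,"dz":0,"wx":0,"wy":0,"wz":0},{"hand":1,"dx":-0.2,"dy":3.2,"dz":0,"wx":0,"wy":0,"wz":0},{"hand":1,"dx":-0.2,"dy":3.2,"dz":0,"wx":0,"wy":0,"wz":0},{"hand":1,"dx":-0.2,"dy":3.2,"dz":0,"wx":0,"wy":0,"wz":0},{"hand":1,"dx":-0.2,"dy":3.2,"dz":0,"wx":0,"wy":0,"wz":0},{"hand":1,"dx":-0.2,"dy":3.2,"dz":0,"wx":0,"wy":0,"wz":0},{"hand":1,"dx":0,"dy":0,"dz":0,"wx":0,"wy":0,"wz":0},{"hand":1,"dx":0,"dy":0,"dz":0,"wx":0,"wy":0,"wz":0}]'
python3 -c "
from h import *
to(case(.25,.045,-.0453),Rtilt(35))"
```

```text
time_s: 7.7
position: [0.4079, 0.2247, 0.3222]
tcp_rot: [[0.709, 0.497, 0.5], [0.407, -0.868, 0.285], [0.575, 0.001, -0.818]]
force: [0.0, -0.2, -0.4]
opening: 1.001
pos [0.4079, 0.2247, 0.3222] F [0.02, -0.17, -0.43] op 1.001 j [6.0, -2.0, 121.0, 27.0, 31.0, 47.0] t 7.7
d(cm) [-0.09, 0.04, -8.56] w [0.0, 0.002, -0.012]
```

```bash
python3 -m handwheel '[{"hand":1,"dx":0,"dy":0,"dz":-3,"wx":0,"wy":0,"wz":-0.01},{"hand":1,"dx":0,"dy":0,"dz":-3,"wx":0,"wy":0,"wz":0},{"hand":1,"dx":0,"dy":0,"dz":-2.5,"wx":0,"wy":0,"wz":0},{"hand":1,"dx":0,"dy":0,"dz":0,"wx":0,"wy":0,"wz":0},{"hand":1,"dx":0,"dy":0,"dz":0,"wx":0,"wy":0,"wz":0}]'
python3 -c "
from h import *
to(case(.25,.045,-.0453),Rtilt(35));to(case(.13,.045,-.0453),Rtilt(35))
p,d=cap('scene'); save(p,'d1.png',300,130,480,300,4)
p,d=cap('top'); save(p,'d2.png',100,120,280,270,4)"
```

```text
time_s: 8.2
position: [0.4099, 0.222, 0.2411]
tcp_rot: [[0.717, 0.482, 0.504], [0.393, -0.876, 0.278], [0.576, -0.001, -0.817]]
force: [0.1, -0.3, 0.7]
opening: 0.999
pos [0.4099, 0.222, 0.2411] F [0.12, -0.35, 0.73] op 0.999 j [6.0, 8.0, 129.0, 54.0, 16.0, 18.0] t 8.2
d(cm) [-0.29, 0.3, -0.45] w [-0.002, 0.002, 0.006]
pos [0.4099, 0.222, 0.2411] F [0.12, -0.35, 0.73] op 0.999 j [6.0, 8.0, 129.0, 54.0, 16.0, 18.0] t 8.2
d(cm) [5.72, 3.66, -10.28] w [-0.002, 0.002, 0.006]
```

View pics/d1.png

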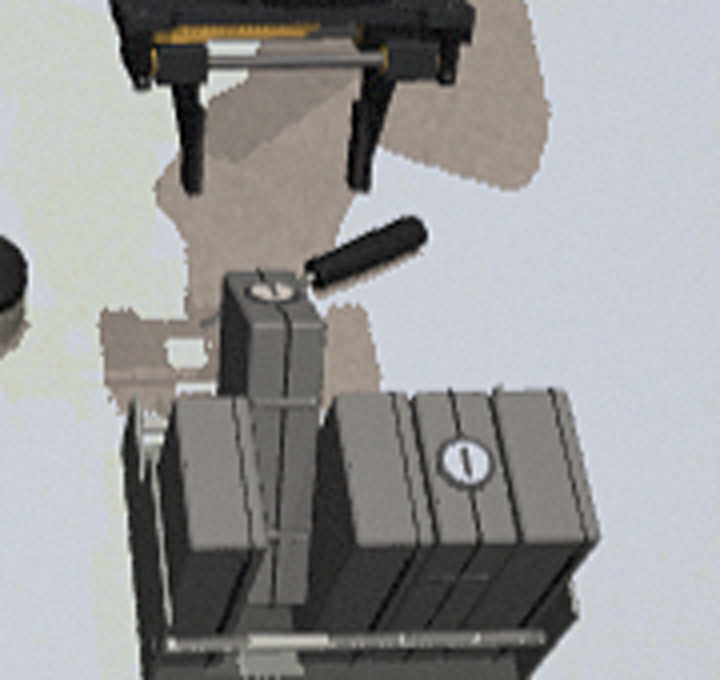

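```bash
python3 -m handwheel '[{"hand":1,"dx":0.7,"dy":0.5,"dz":-1.3,"wx":0,"wy":0,"wz":0.003},{"hand":1,"dx":0.7,"dy":0.46,"dz":-1.3,"wx":0,"wy":0,"wz":0.003},{"hand":1,"dx":0.7,"dy":0.46,"dz":-1.3,"wx":0,"wy":0,"wz":0},{"hand":1,"dx":0.7,"dy":0.46,"dz":-1.3,"wx":0,"wy":0,"wz":0},{"hand":1,"dx":0,"dy":0,"dz":0,"wx":0,"wy":0,"wz":0},{"hand":1,"dx":0,"dy":0,"dz":0,"wx":0,"wy":0,"wz":0}]'
python3 -c "
from h import *
to(case(.13,.045,-.0453),Rtilt(35))
p,d=cap('scene'); save(p,'d3.png',300,130,480,300,4)"
```

```text
time_s: 8.9
position: [0.4378, 0.2415, 0.1899]
tcp_rot: [[0.712, 0.489, 0.504], [0.399, -0.872, 0.282], [0.578, -0.0, -0.816]]
force: [-1.0, 0.7, -0.6]
opening: 0.995
pos [0.4378, 0.2415, 0.1899] F [-1.03, 0.67, -0.6] op 0.995 j [9.0, 19.0, 129.0, 95.0, 12.0, -22.0] t 8.9
d(cm) [2.94, 1.71, -5.16] w [-0.002, 0.004, -0.002]
```

View pics/d3.png

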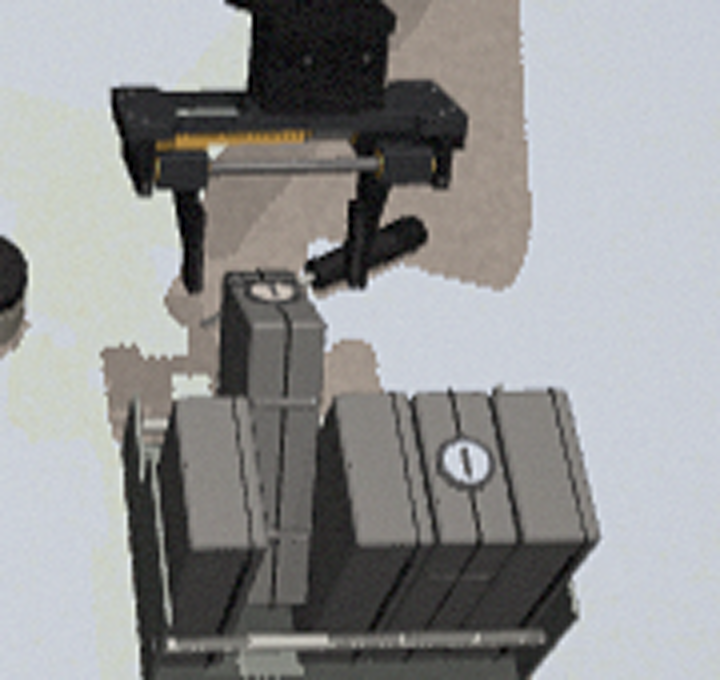

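```bash
python3 -m handwheel '[{"hand":1,"dx":0.7,"dy":0.42,"dz":-1.3,"wx":0,"wy":0,"wz":0},{"hand":1,"dx":0.7,"dy":0.42,"dz":-1.3,"wx":0,"wy":0,"wz":0},{"hand":1,"dx":0.7,"dy":0.42,"dz":-1.3,"wx":0,"wy":0,"wz":0},{"hand":1,"dx":0.7,"dy":0.42,"dz":-1.2,"wx":0,"wy":0,"wz":0},{"hand":1,"dx":0,"dy":0,"dz":0,"wx":0,"wy":0,"wz":0},{"hand":1,"dx":0,"dy":0,"dz":0,"wx":0,"wy":0,"wz":0}]'
python3 -c "
from h import *
to(case(.13,.045,-.0453),Rtilt(35))
p,d=cap('scene'); save(p,'d4.png',300,130,480,300,4)"
```

```text
time_s: 9.55
position: [0.4651, 0.2582, 0.1387]
tcp_rot: [[0.713, 0.489, 0.503], [0.399, -0.872, 0.282], [0.577, -0.0, -0.817]]
force: [-0.8, -0.4, 0.1]
opening: 0.995
pos [0.4651, 0.2582, 0.1387] F [-0.78, -0.41, 0.15] op 0.995 j [11.0, 28.0, 127.0, 131.0, 14.0, -57.0] t 9.55
d(cm) [0.2, 0.04, -0.04] w [-0.002, 0.003, -0.002]
```

View pics/d4.png

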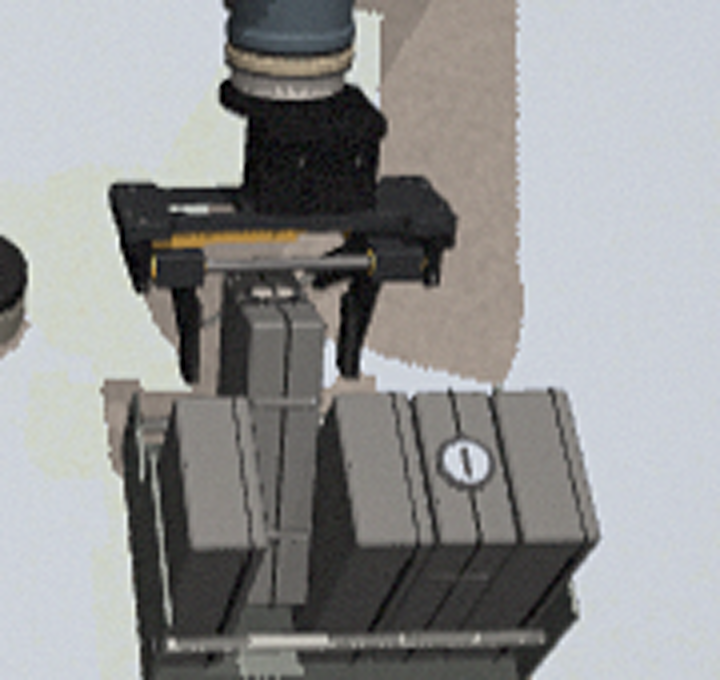

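```bash
python3 -m handwheel '[{"hand":0.3,"dx":0,"dy":0,"dz":0,"wx":0,"wy":0,"wz":0},{"hand":0.2,"dx":0,"dy":0,"dz":0,"wx":0,"wy":0,"wz":0},{"hand":0,"dx":0,"dy":0,"dz":0,"wx":0,"wy":0,"wz":0},{"hand":-0.2,"dx":0,"dy":0,"dz":0,"wx":0,"wy":0,"wz":0},{"hand":-1,"dx":0,"dy":0,"dz":0,"wx":0,"wy":0,"wz":0},{"hand":-1,"dx":0,"dy":0,"dz":0,"wx":0,"wy":0,"wz":0},{"hand":-1,"dx":0,"dy":0,"dz":0,"wx":0,"wy":0,"wz":0}]'
python3 -c "
from h import *
to(case(.13,.045,-.0453),Rtilt(35)); print(bot.read_state()['moment'])"
```

```text
time_s: 10.3
position: [0.4652, 0.2583, 0.1378]
tcp_rot: [[0.713, 0.489, 0.502], [0.399, -0.873, 0.282], [0.576, -0.001, -0.817]]
force: [0.3, 0.2, -1.0]
opening: 0.503
pos [0.4652, 0.2583, 0.1378] F [0.3, 0.19, -1.03] op 0.503 j [11.0, 28.0, 127.0, 131.0, 14.0, -57.0] t 10.3
d(cm) [0.19, 0.04, 0.05] w [-0.002, 0.002, -0.002]
[-0.05091002  0.29920522 -0.00553869]
```

```bash
python3 -m handwheel '[{"hand":-1,"dx":0,"dy":0,"dz":0.5,"wx":0,"wy":0,"wz":0},{"hand":-1,"dx":0,"dy":0,"dz":1,"wx":0,"wy":0,"wz":0},{"hand":-1,"dx":0,"dy":0,"dz":1.5,"wx":0,"wy":0,"wz":0},{"hand":-1,"dx":0,"dy":0,"dz":0,"wx":0,"wy":0,"wz":0}]'
python3 -c "
from h import *
to(case(.13,.045,-.0453)+[0,0,.16],Rtilt(35)); print(bot.read_state()['moment'])
p,d=cap('scene'); save(p,'e1.png',300,130,480,300,4)"
```

```text
time_s: 10.7
position: [0.4647, 0.2582, 0.1663]
tcp_rot: [[0.712, 0.49, 0.502], [0.401, -0.872, 0.282], [0.576, 0.001, -0.818]]
force: [0.8, -0.2, -4.3]
opening: 0.502
pos [0.4647, 0.2582, 0.1663] F [0.75, -0.17, -4.31] op 0.502 j [11.0, 24.0, 126.0, 107.0, 11.0, -33.0] t 10.7
d(cm) [0.24, 0.04, 13.2] w [-0.001, 0.003, -0.004]
[-0.46236436  0.80567117  0.01049043]
```

View pics/e1.png

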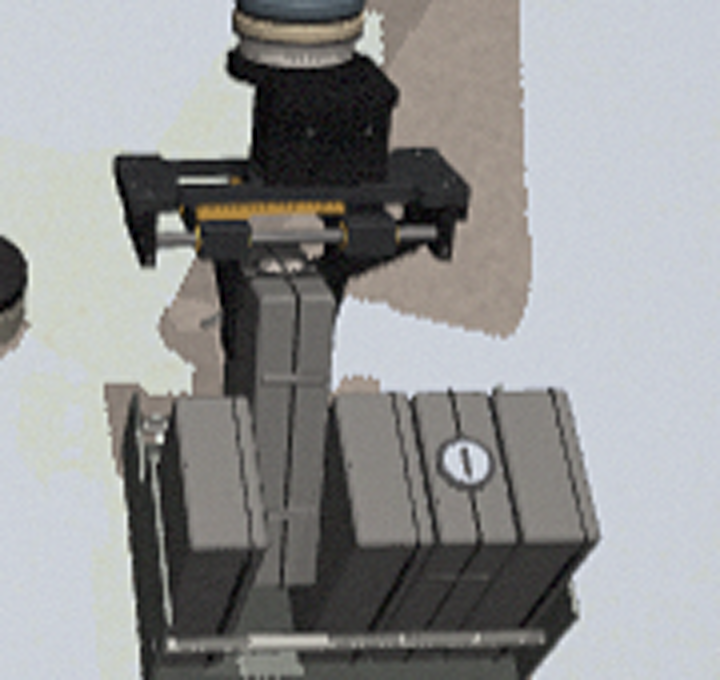

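```bash
python3 -m handwheel '[{"hand":-1,"dx":0,"dy":0,"dz":1.5,"wx":0,"wy":0,"wz":0},{"hand":-1,"dx":0,"dy":0,"dz":2,"wx":0,"wy":0,"wz":0},{"hand":-1,"dx":0,"dy":0,"dz":2,"wx":0,"wy":0,"wz":0},{"hand":-1,"dx":0,"dy":0,"dz":2,"wx":0,"wy":0,"wz":0},{"hand":-1,"dx":0,"dy":0,"dz":2,"wx":0,"wy":0,"wz":0},{"hand":-1,"dx":0,"dy":0,"dz":2,"wx":0,"wy":0,"wz":0},{"hand":-1,"dx":0,"dy":0,"dz":2,"wx":0,"wy":0,"wz":0},{"hand":-1,"dx":0,"dy":0,"dz":2,"wx":0,"wy":0,"wz":0},{"hand":-1,"dx":0,"dy":0,"dz":0,"wx":0,"wy":0,"wz":0}]'
python3 -c "
from h import *
to(case(.13,.045,-.0453)+[0,0,.16],Rtilt(35)); print(bot.read_state()['moment'])
p,d=cap('scene'); save(p,'e2.png',300,100,480,300,3.5)"
```

```text
time_s: 11.65
position: [0.4653, 0.262, 0.2984]
tcp_rot: [[0.709, 0.496, 0.501], [0.399, -0.869, 0.294], [0.581, -0.009, -0.814]]
force: [0.8, -0.9, -3.6]
opening: 0.505
pos [0.4653, 0.262, 0.2984] F [0.77, -0.94, -3.64] op 0.505 j [11.0, 7.0, 116.0, 27.0, 25.0, 50.0] t 11.65
d(cm) [0.18, -0.34, -0.01] w [-0.012, 0.004, -0.01]
[-0.69448734  0.49423829 -0.31076569]
```

View pics/e2.png

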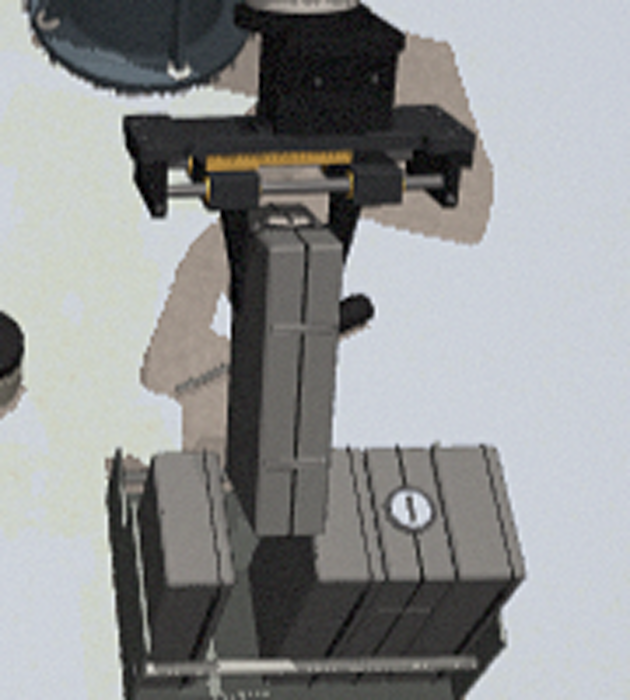

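```bash
python3 -m handwheel '[{"hand":-1,"dx":-1,"dy":-0.5,"dz":2,"wx":0,"wy":0,"wz":0},{"hand":-1,"dx":-1,"dy":-1,"dz":2,"wx":-0.03,"wy":0.054,"wz":0},{"hand":-1,"dx":-1,"dy":-1,"dz":2,"wx":-0.05,"wy":0.09,"wz":0},{"hand":-1,"dx":0,"dy":-2,"dz":1,"wx":-0.05,"wy":0.09,"wz":0},{"hand":-1,"dx":0,"dy":-3,"dz":0,"wx":-0.05,"wy":0.09,"wz":0},{"hand":-1,"dx":0,"dy":-3,"dz":0,"wx":-0.05,"wy":0.09,"wz":0},{"hand":-1,"dx":0,"dy":-2,"dz":0,"wx":-0.05,"wy":0.09,"wz":0},{"hand":-1,"dx":0,"dy":-1,"dz":0,"wx":-0.017,"wy":0.03,"wz":0},{"hand":-1,"dx":0,"dy":0,"dz":0,"wx":0,"wy":0,"wz":0}]'
python3 -c "
from h import *
to([.604,.072,.16],Rdown([0,-1])); print(bot.read_state()['moment'])
p,d=cap('scene'); save(p,'e3.png',180,80,480,300,2.6)"
```

```text
time_s: 12.6
position: [0.4352, 0.127, 0.3646]
tcp_rot: [[0.872, 0.489, -0.005], [0.489, -0.872, 0.018], [0.004, -0.018, -1.0]]
force: [-1.4, 0.2, -5.2]
opening: 0.506
pos [0.4352, 0.127, 0.3646] F [-1.35, 0.25, -5.23] op 0.506 j [1.0, 8.0, 94.0, 1.0, 79.0, 62.0] t 12.6
d(cm) [16.88, -5.5, -20.46] w [-0.019, -0.001, -0.511]
[ 0.0102324  -0.03516496  0.00642858]
```

View pics/e3.png

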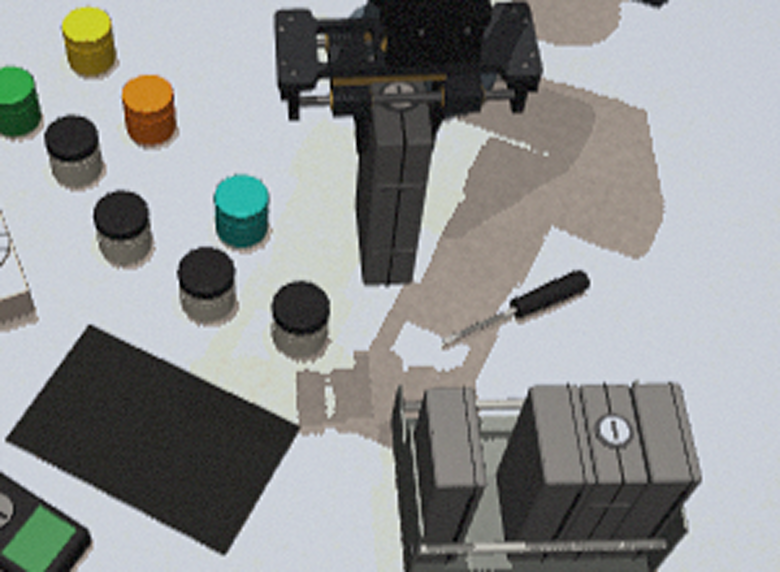

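```bash
python3 -m handwheel '[{"hand":-1,"dx":2,"dy":-0.6,"dz":0,"wx":-0.019,"wy":0,"wz":-0.07},{"hand":-1,"dx":2.5,"dy":-0.8,"dz":0,"wx":0,"wy":0,"wz":-0.11},{"hand":-1,"dx":2.5,"dy":-0.8,"dz":-2,"wx":0,"wy":0,"wz":-0.11},{"hand":-1,"dx":2.5,"dy":-0.8,"dz":-2,"wx":0,"wy":0,"wz":-0.11},{"hand":-1,"dx":2.5,"dy":-0.8,"dz":-3,"wx":0,"wy":0,"wz":-0.11},{"hand":-1,"dx":2.5,"dy":-0.8,"dz":-3,"wx":0,"wy":0,"wz":0},{"hand":-1,"dx":2.4,"dy":-0.8,"dz":-3,"wx":0,"wy":0,"wz":0},{"hand":-1,"dx":0,"dy":0,"dz":-3,"wx":0,"wy":0,"wz":0},{"hand":-1,"dx":0,"dy":0,"dz":-2.5,"wx":0,"wy":0,"wz":0},{"hand":-1,"dx":0,"dy":0,"dz":0,"wx":0,"wy":0,"wz":0}]'
python3 -m handwheel '[{"hand":-1,"dx":0,"dy":0,"dz":0,"wx":0,"wy":0,"wz":0}]'
cat > standing.py <<'E'
from h import *
def dims(lo,hi,xr,yr):
    for n in('scene','top'):
        p,d=load(n);W=cloud(n,d)
        m=(W[...,0]>xr[0])&(W[...,0]<xr[1])&(W[...,1]>yr[0])&(W[...,1]<yr[1])&(W[...,2]>lo)&(W[...,2]<hi)
        if m.sum()<5: print(n,m.sum());continue
        print(n,m.sum(),W[m].mean(0).round(4),cv2.minAreaRect(W[m][:,:2].astype(np.float32)))
E
python3 -c "
from h import *
to([.604,.072,.133],Rdown([0,-1])); print(bot.read_state()['moment'])
p,d=cap('scene'); save(p,'e4.png',180,130,400,320,3.5)
W=cloud('scene',d)
# back face of case: fit
m=(W[...,0]>.62)&(W[...,0]<.68)&(abs(W[...,1]-.072)<.015)&(W[...,2]>.04)&(W[...,2]<.2)
P=W[m]; c=np.polyfit(P[:,2],P[:,0],1); print('backface',m.sum(),np.degrees(np.arctan(c[0])),P[:,0].mean(),P[:,2].min())
"
```

```text
time_s: 13.65
position: [0.5994, 0.0741, 0.1769]
tcp_rot: [[1.0, 0.001, -0.014], [0.001, -1.0, -0.001], [-0.014, 0.001, -1.0]]
force: [-1.9, -0.2, -5.4]
opening: 0.509
time_s: 13.75
position: [0.6033, 0.0736, 0.1816]
tcp_rot: [[1.0, 0.001, -0.003], [0.001, -1.0, -0.003], [-0.003, 0.003, -1.0]]
force: [0.1, 0.0, -4.2]
opening: 0.505
pos [0.6033, 0.0736, 0.1816] F [0.14, 0.0, -4.22] op 0.505 j [-3.0, 32.0, 87.0, -0.0, 62.0, 87.0] t 13.75
d(cm) [0.07, -0.16, -4.86] w [0.003, -0.003, -0.001]
[ 0.01936679 -0.0528824  -0.01852281]
backface 314 -1.9795039188991497 0.6534322461687536 0.05046106717944654
```

View pics/e4.png

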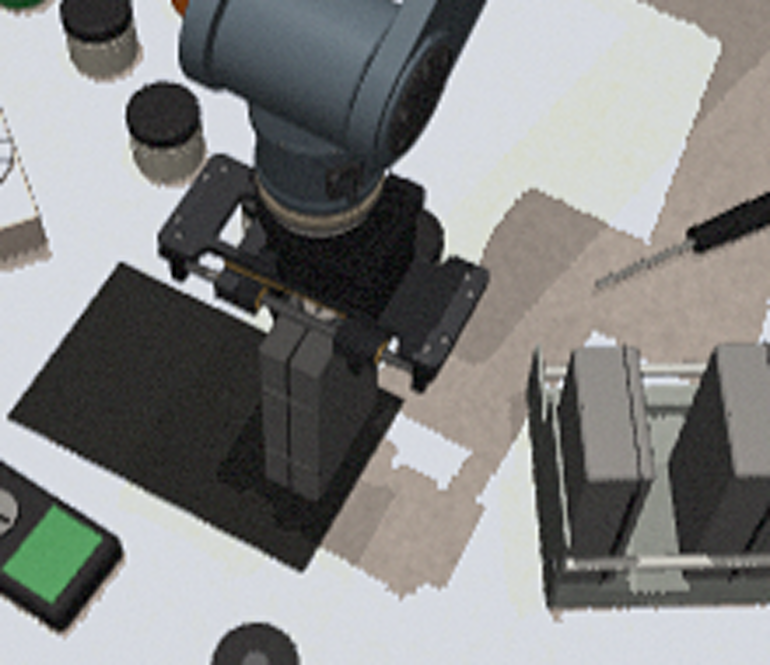

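```bash
python3 -m handwheel '[{"hand":-1,"dx":0,"dy":-0.1,"dz":-1.5,"wx":0,"wy":0,"wz":0},{"hand":-1,"dx":0,"dy":0,"dz":-1.5,"wx":0,"wy":0,"wz":0},{"hand":-1,"dx":0,"dy":0,"dz":-1,"wx":0,"wy":0,"wz":0},{"hand":-1,"dx":0,"dy":0,"dz":0,"wx":0,"wy":0,"wz":0},{"hand":-1,"dx":0,"dy":0,"dz":-0.3,"wx":0,"wy":0,"wz":0},{"hand":-1,"dx":0,"dy":0,"dz":0,"wx":0,"wy":0,"wz":0}]'
python3 -m handwheel '[{"hand":-1,"dx":0,"dy":0,"dz":-0.3,"wx":0,"wy":0,"wz":0},{"hand":-1,"dx":0,"dy":0,"dz":0,"wx":0,"wy":0,"wz":0}]'
```

```text
time_s: 14.4
position: [0.6047, 0.0716, 0.1401]
tcp_rot: [[1.0, -0.0, 0.0], [-0.0, -1.0, -0.005], [0.0, 0.005, -1.0]]
force: [-1.0, -0.3, -5.4]
opening: 0.506
time_s: 14.6
position: [0.605, 0.0715, 0.137]
tcp_rot: [[1.0, -0.0, 0.001], [-0.0, -1.0, -0.005], [0.001, 0.005, -1.0]]
force: [0.4, -0.6, -2.7]
opening: 0.504
```

```bash
python3 -m handwheel '[{"hand":-1,"dx":0,"dy":0,"dz":-0.2,"wx":0,"wy":0,"wz":0},{"hand":-1,"dx":0,"dy":0,"dz":0,"wx":0,"wy":0,"wz":0}]'
python3 -m handwheel '[{"hand":-1,"dx":0,"dy":0,"dz":-0.2,"wx":0,"wy":0,"wz":0},{"hand":-1,"dx":0,"dy":0,"dz":0,"wx":0,"wy":0,"wz":0}]'
```

```text
time_s: 14.8
position: [0.6059, 0.0714, 0.1366]
tcp_rot: [[1.0, -0.0, 0.003], [-0.0, -1.0, -0.005], [0.003, 0.005, -1.0]]
force: [-0.2, 0.5, 5.2]
opening: 0.506
time_s: 15.0
position: [0.6076, 0.0714, 0.1361]
tcp_rot: [[1.0, -0.0, 0.007], [-0.0, -1.0, -0.005], [0.007, 0.005, -1.0]]
force: [1.5, 0.0, 10.1]
opening: 0.502
```

Contact with the mat at about 10 N. I'll release and go up.

```bash
python3 -m handwheel '[{"hand":0.1,"dx":0,"dy":0,"dz":0.1,"wx":0,"wy":0,"wz":0},{"hand":0.3,"dx":0,"dy":0,"dz":0,"wx":0,"wy":0,"wz":0},{"hand":0.3,"dx":0,"dy":0,"dz":0,"wx":0,"wy":0,"wz":0},{"hand":0.4,"dx":0,"dy":0,"dz":0,"wx":0,"wy":0,"wz":0},{"hand":0.4,"dx":0,"dy":0,"dz":1,"wx":0,"wy":0,"wz":0},{"hand":0.4,"dx":0,"dy":0,"dz":3,"wx":0,"wy":0,"wz":0},{"hand":0.4,"dx":0,"dy":0,"dz":4,"wx":0,"wy":0,"wz":0},{"hand":0.4,"dx":0,"dy":0,"dz":4,"wx":0,"wy":0,"wz":0},{"hand":0.4,"dx":0,"dy":0,"dz":4,"wx":0,"wy":0,"wz":0},{"hand":-1,"dx":0,"dy":2,"dz":2,"wx":0,"wy":0,"wz":0}]'
python3 -c "
from h import *
to(rk(.097,.0465,.30),Rdown(-RY))
p,d=cap('scene'); save(p,'f1.png',180,130,480,380,2.6)
"
```

```text
time_s: 16.0
position: [0.606, 0.0898, 0.3183]
tcp_rot: [[1.0, -0.003, 0.006], [-0.003, -1.0, -0.006], [0.006, 0.006, -1.0]]
force: [1.3, 0.1, -0.6]
opening: 0.667
pos [0.606, 0.0898, 0.3183] F [1.31, 0.11, -0.63] op 0.667 j [-2.0, 24.0, 77.0, -0.0, 78.0, 88.0] t 16.0
d(cm) [-4.83, 32.43, -1.83] w [0.004, 0.007, 0.511]
```

View pics/f1.png

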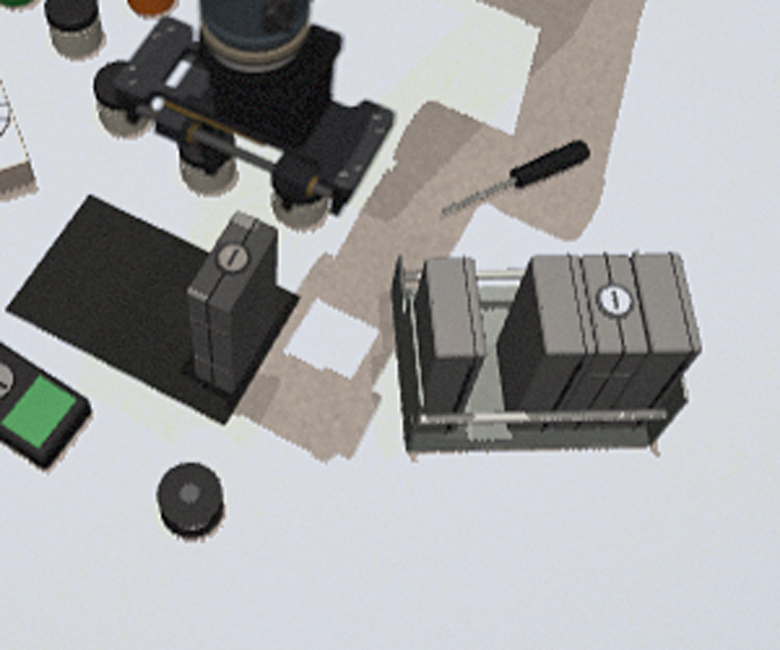

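```bash
python3 -m handwheel '[{"hand":-1,"dx":0.4,"dy":3.5,"dz":0,"wx":0,"wy":0,"wz":0.07},{"hand":-1,"dx":0,"dy":3.7,"dz":0,"wx":0,"wy":0,"wz":0.07},{"hand":-1,"dx":0,"dy":3.7,"dz":0,"wx":0,"wy":0,"wz":0.07},{"hand":-1,"dx":0,"dy":3.7,"dz":0,"wx":0,"wy":0,"wz":0.07},{"hand":-1,"dx":0,"dy":3.7,"dz":0,"wx":0,"wy":0,"wz":0.07},{"hand":-1,"dx":-1,"dy":3.7,"dz":0,"wx":0,"wy":0,"wz":0.07},{"hand":-1,"dx":-2,"dy":3.7,"dz":0,"wx":0,"wy":0,"wz":0.07},{"hand":-1,"dx":-2,"dy":3.7,"dz":0,"wx":0,"wy":0,"wz":0.02},{"hand":-1,"dx":0,"dy":2,"dz":0,"wx":0,"wy":0,"wz":0},{"hand":-1,"dx":0,"dy":0,"dz":0,"wx":0,"wy":0,"wz":0}]'
python3 -c "
from h import *
to(rk(.097,.0475,.17),Rdown(-RY))"
```

```text
time_s: 17.05
position: [0.5565, 0.4083, 0.3125]
tcp_rot: [[0.871, 0.492, -0.0], [0.492, -0.871, -0.004], [-0.002, 0.004, -1.0]]
force: [0.4, 0.2, -0.3]
opening: 0.008
pos [0.5565, 0.4083, 0.3125] F [0.43, 0.18, -0.26] op 0.008 j [27.0, 31.0, 65.0, -0.0, 84.0, 88.0] t 17.05
d(cm) [0.06, 0.68, -14.25] w [0.004, -0.0, -0.006]
```

```bash
python3 -m handwheel '[{"hand":-1,"dx":0.1,"dy":0.7,"dz":0,"wx":0,"wy":0,"wz":0},{"hand":-1,"dx":0,"dy":0,"dz":-3.6,"wx":0,"wy":0,"wz":0},{"hand":-1,"dx":0,"dy":0,"dz":-3.6,"wx":0,"wy":0,"wz":0},{"hand":-1,"dx":0,"dy":0,"dz":-3.6,"wx":0,"wy":0,"wz":0},{"hand":-1,"dx":0,"dy":0,"dz":-3,"wx":0,"wy":0,"wz":0},{"hand":-1,"dx":0,"dy":0,"dz":0,"wx":0,"wy":0,"wz":0},{"hand":-1,"dx":0,"dy":0,"dz":0,"wx":0,"wy":0,"wz":0}]'
python3 -c "
from h import *
to(rk(.097,.0475,.172),Rdown(-RY))
p,d=cap('scene'); save(p,'g1.png',300,150,480,320,4)"
```

```text
time_s: 17.75
position: [0.5598, 0.4115, 0.1753]
tcp_rot: [[0.874, 0.487, 0.0], [0.487, -0.874, -0.005], [-0.002, 0.005, -1.0]]
force: [-0.2, 1.0, 1.0]
opening: 0.006
pos [0.5598, 0.4115, 0.1753] F [-0.16, 1.04, 1.0] op 0.006 j [27.0, 39.0, 74.0, -0.0, 68.0, 88.0] t 17.75
d(cm) [-0.27, 0.35, -0.33] w [0.005, 0.0, 0.0]
```

View pics/g1.png

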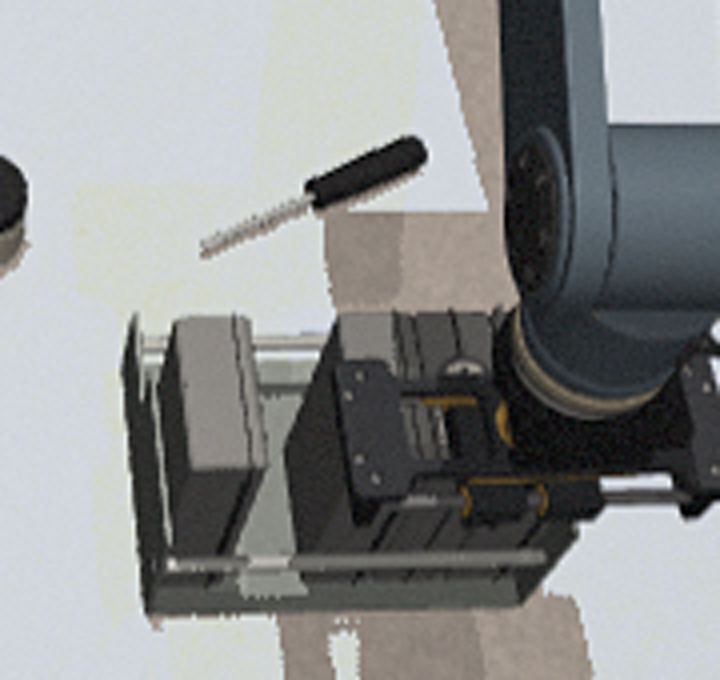

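```bash
python3 -m handwheel '[{"hand":-1,"dx":-0.2,"dy":0.35,"dz":-0.2,"wx":0,"wy":0,"wz":0},{"hand":-1,"dx":-0.87,"dy":-0.49,"dz":0,"wx":0,"wy":0,"wz":0},{"hand":-1,"dx":-0.87,"dy":-0.49,"dz":0,"wx":0,"wy":0,"wz":0},{"hand":-1,"dx":-0.87,"dy":-0.49,"dz":0,"wx":0,"wy":0,"wz":0},{"hand":-1,"dx":-0.87,"dy":-0.49,"dz":0,"wx":0,"wy":0,"wz":0},{"hand":-1,"dx":-0.87,"dy":-0.49,"dz":0,"wx":0,"wy":0,"wz":0},{"hand":-1,"dx":-0.87,"dy":-0.49,"dz":0,"wx":0,"wy":0,"wz":0}]'
python3 -c "
from h import *
to(rk(.0,.0475,.172),Rdown(-RY))
p,d=cap('scene'); save(p,'g2.png',300,150,480,320,4)"
```

```text
time_s: 18.5
position: [0.5037, 0.386, 0.1733]
tcp_rot: [[0.873, 0.488, 0.0], [0.488, -0.873, -0.005], [-0.002, 0.005, -1.0]]
force: [0.5, -0.7, 0.8]
opening: 0.004
pos [0.5037, 0.386, 0.1733] F [0.48, -0.68, 0.77] op 0.004 j [28.0, 34.0, 83.0, -0.0, 63.0, 88.0] t 18.5
d(cm) [-3.13, -1.82, -0.13] w [0.005, 0.0, -0.002]
```

View pics/g2.png

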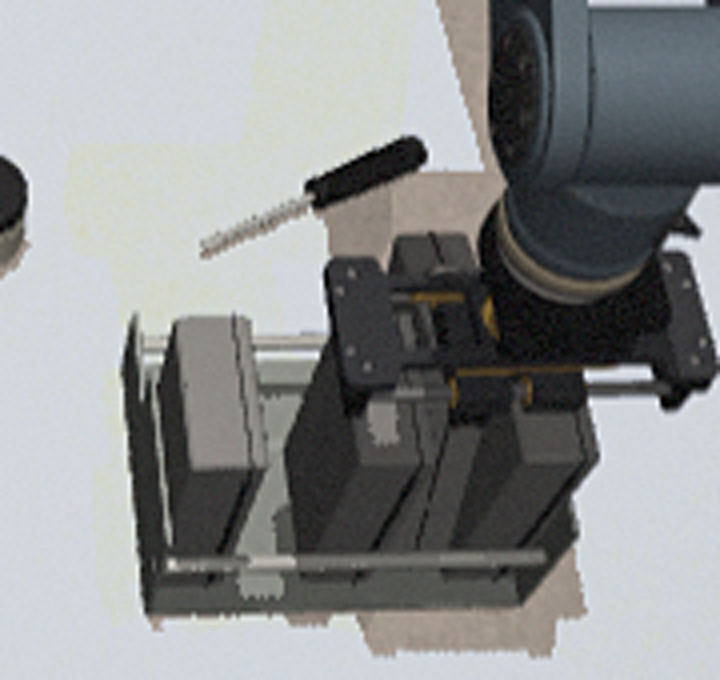

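```bash
python3 -m handwheel '[{"hand":-1,"dx":-0.7,"dy":-0.39,"dz":0,"wx":0,"wy":0,"wz":0},{"hand":-1,"dx":-0.7,"dy":-0.39,"dz":0,"wx":0,"wy":0,"wz":0},{"hand":-1,"dx":-0.7,"dy":-0.39,"dz":0,"wx":0,"wy":0,"wz":0},{"hand":-1,"dx":-0.7,"dy":-0.39,"dz":0,"wx":0,"wy":0,"wz":0},{"hand":-1,"dx":-0.4,"dy":-0.22,"dz":0,"wx":0,"wy":0,"wz":0},{"hand":-1,"dx":0,"dy":0,"dz":0,"wx":0,"wy":0,"wz":0},{"hand":-1,"dx":0,"dy":0,"dz":0,"wx":0,"wy":0,"wz":0},{"hand":-1,"dx":0,"dy":0,"dz":0,"wx":0,"wy":0,"wz":0}]'
python3 -c "
from h import *
to(rk(.03,.0475,.172),Rdown(-RY))
p,d=cap('scene'); save(p,'g3.png',300,150,480,320,4)"
```

```text
time_s: 19.35
position: [0.4733, 0.369, 0.1734]
tcp_rot: [[0.873, 0.488, 0.001], [0.488, -0.873, -0.004], [-0.001, 0.005, -1.0]]
force: [-0.2, 0.4, 0.1]
opening: 0.004
pos [0.4733, 0.369, 0.1734] F [-0.21, 0.36, 0.15] op 0.004 j [27.0, 32.0, 88.0, -0.0, 60.0, 88.0] t 19.35
d(cm) [2.53, 1.34, -0.14] w [0.004, 0.001, -0.001]
```

View pics/g3.png

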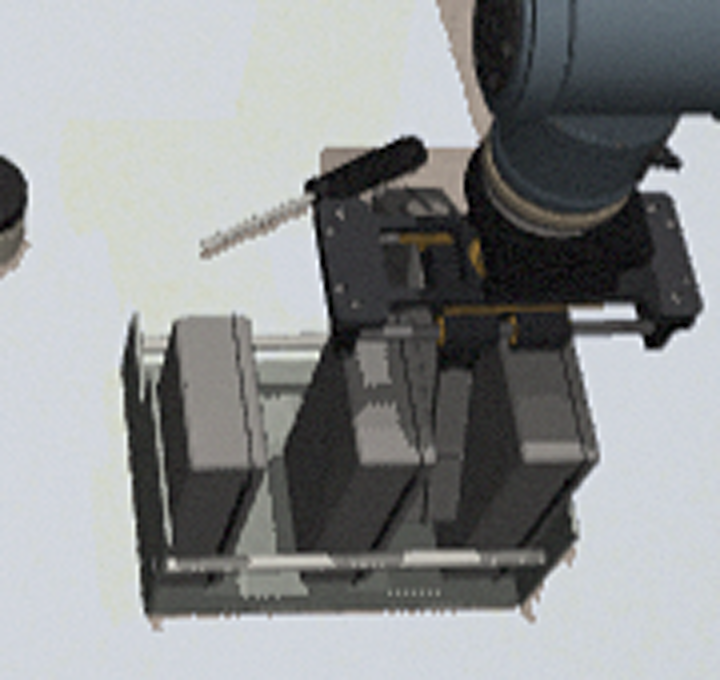

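```bash
python3 -m handwheel '[{"hand":-1,"dx":2.6,"dy":1.5,"dz":0,"wx":0,"wy":0,"wz":0},{"hand":-1,"dx":0,"dy":0,"dz":4,"wx":0,"wy":0,"wz":0},{"hand":-1,"dx":0,"dy":0,"dz":4.5,"wx":0,"wy":0,"wz":0},{"hand":-1,"dx":0,"dy":0,"dz":4.5,"wx":0,"wy":0,"wz":0},{"hand":0,"dx":-1,"dy":-4,"dz":2,"wx":0,"wy":0,"wz":0},{"hand":0.5,"dx":-1,"dy":-4.5,"dz":0,"wx":0,"wy":0,"wz":0},{"hand":1,"dx":-1,"dy":-4.5,"dz":0,"wx":0,"wy":0,"wz":0},{"hand":1,"dx":-1,"dy":-4.5,"dz":0,"wx":0,"wy":0,"wz":0},{"hand":1,"dx":-1,"dy":-4.5,"dz":0,"wx":0,"wy":0,"wz":0},{"hand":1,"dx":-1,"dy":-4.5,"dz":0,"wx":0,"wy":0,"wz":0}]'
python3 -m handwheel '[{"hand":1,"dx":0,"dy":-3,"dz":0,"wx":0.0595,"wy":-0.1068,"wz":0},{"hand":1,"dx":0,"dy":-3,"dz":0,"wx":0.0595,"wy":-0.1068,"wz":0},{"hand":1,"dx":0,"dy":-3,"dz":0,"wx":0.0595,"wy":-0.1068,"wz":0},{"hand":1,"dx":0,"dy":-3,"dz":0,"wx":0.0595,"wy":-0.1068,"wz":0},{"hand":1,"dx":0,"dy":0,"dz":0,"wx":0.0595,"wy":-0.1068,"wz":0},{"hand":1,"dx":0,"dy":0,"dz":0,"wx":0,"wy":0,"wz":0},{"hand":1,"dx":0,"dy":0,"dz":0,"wx":0,"wy":0,"wz":0}]'
python3 -c "
from lean import *
p,d=cap('scene'); save(p,'h1.png',300,150,480,320,4)
p,d=cap('top'); save(p,'h2.png',100,120,280,270,4)
lean(.0475)
to(case(.25,.045,.0475),Rtilt(35))"
```

```text
time_s: 20.4
position: [0.4385, 0.1173, 0.3235]
tcp_rot: [[0.873, 0.489, 0.002], [0.489, -0.873, -0.005], [-0.001, 0.005, -1.0]]
force: [1.6, -1.2, 1.1]
opening: 0.466
time_s: 21.1
position: [0.4384, 0.0081, 0.3227]
tcp_rot: [[0.736, 0.487, 0.469], [0.41, -0.873, 0.264], [0.539, -0.002, -0.843]]
force: [0.9, -0.9, -1.1]
opening: 0.988
scene 301 h mean 0.1833 slope deg 1.21 d range [-0.0005  0.093 ] y range [0.0262 0.0682] mid 0.0472
  rect ((0.04629739373922348, 0.047997940331697464), (0.04416780546307564, 0.0971572995185852), 89.46953582763672)
top 400 h mean 0.1851 slope deg 1.88 d range [-0.0048  0.0902] y range [0.0247 0.0677] mid 0.0462
  rect ((0.04288572072982788, 0.04622052609920502), (0.09805157035589218, 0.04434992000460625), 0.17446984350681305)
pos [0.4394, 0.009, 0.3233] F [0.02, -1.05, 0.48] op 0.995 j [-35.0, -1.0, 119.0, 37.0, 54.0, 5.0] t 21.2
d(cm) [-7.76, 29.72, -8.67] w [0.02, -0.036, -0.004]
```

View pics/h1.png

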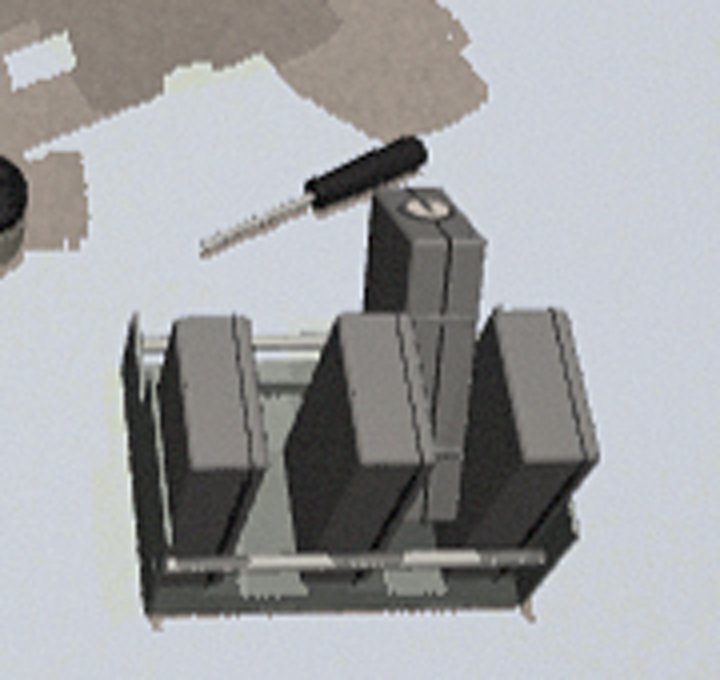

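View pics/h2.png

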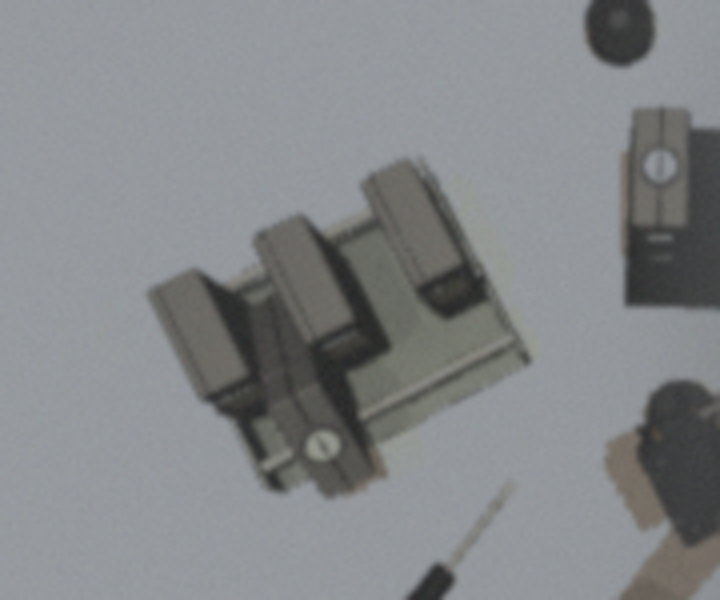

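```bash
python3 -m handwheel '[{"hand":1,"dx":-0.8,"dy":2.5,"dz":0,"wx":0.019,"wy":-0.035,"wz":0},{"hand":1,"dx":-0.86,"dy":3.3,"dz":0,"wx":0,"wy":0,"wz":0},{"hand":1,"dx":-0.86,"dy":3.3,"dz":0,"wx":0,"wy":0,"wz":0},{"hand":1,"dx":-0.86,"dy":3.3,"dz":0,"wx":0,"wy":0,"wz":0},{"hand":1,"dx":-0.86,"dy":3.3,"dz":0,"wx":0,"wy":0,"wz":0},{"hand":1,"dx":-0.86,"dy":3.3,"dz":0,"wx":0,"wy":0,"wz":0},{"hand":1,"dx":-0.86,"dy":3.3,"dz":0,"wx":0,"wy":0,"wz":0},{"hand":1,"dx":-0.86,"dy":3.3,"dz":0,"wx":0,"wy":0,"wz":0},{"hand":1,"dx":-0.86,"dy":3.3,"dz":0,"wx":0,"wy":0,"wz":0},{"hand":1,"dx":0,"dy":0.7,"dz":0,"wx":0,"wy":0,"wz":0}]'
python3 -m handwheel '[{"hand":1,"dx":0,"dy":0,"dz":0,"wx":0,"wy":0,"wz":0}]'
python3 -c "
from h import *
to(case(.25,.045,.0468),Rtilt(35))"
```

```text
time_s: 22.2
position: [0.361, 0.3065, 0.3236]
tcp_rot: [[0.71, 0.498, 0.498], [0.407, -0.867, 0.286], [0.574, -0.001, -0.819]]
force: [-0.5, -0.5, -0.5]
opening: 1.0
time_s: 22.3
position: [0.3619, 0.3049, 0.3234]
tcp_rot: [[0.711, 0.496, 0.498], [0.406, -0.868, 0.285], [0.574, -0.0, -0.819]]
force: [-1.0, -0.3, -0.0]
opening: 1.001
pos [0.3619, 0.3049, 0.3234] F [-1.02, -0.29, -0.01] op 1.001 j [25.0, -1.0, 119.0, 7.0, 26.0, 80.0] t 22.3
d(cm) [0.02, 0.07, -8.68] w [-0.0, -0.0, -0.011]
```

```bash
python3 -m handwheel '[{"hand":1,"dx":0,"dy":0,"dz":-1.8,"wx":0,"wy":0,"wz":-0.01},{"hand":1,"dx":0,"dy":0,"dz":-1.8,"wx":0,"wy":0,"wz":0},{"hand":1,"dx":0,"dy":0,"dz":-1.8,"wx":0,"wy":0,"wz":0},{"hand":1,"dx":0,"dy":0,"dz":-1.8,"wx":0,"wy":0,"wz":0},{"hand":1,"dx":0,"dy":0,"dz":-1.4,"wx":0,"wy":0,"wz":0},{"hand":1,"dx":0,"dy":0,"dz":0,"wx":0,"wy":0,"wz":0},{"hand":1,"dx":0,"dy":0,"dz":0,"wx":0,"wy":0,"wz":0}]'
python3 -c "
from h import *
to(case(.13,.045,.0468),Rtilt(35))"
```

```text
time_s: 23.0
position: [0.3632, 0.3016, 0.2368]
tcp_rot: [[0.719, 0.481, 0.502], [0.394, -0.877, 0.276], [0.573, -0.001, -0.82]]
force: [-0.6, 0.4, -0.2]
opening: 0.998
pos [0.3632, 0.3016, 0.2368] F [-0.64, 0.44, -0.15] op 0.998 j [24.0, 10.0, 128.0, 18.0, 8.0, 68.0] t 23.0
d(cm) [5.91, 3.75, -9.85] w [-0.0, -0.002, 0.007]
```

```bash
python3 -m handwheel '[{"hand":1,"dx":0.7,"dy":0.45,"dz":-1.2,"wx":0,"wy":0,"wz":0.003},{"hand":1,"dx":0.7,"dy":0.45,"dz":-1.2,"wx":0,"wy":0,"wz":0.003},{"hand":1,"dx":0.7,"dy":0.45,"dz":-1.2,"wx":0,"wy":0,"wz":0},{"hand":1,"dx":0.7,"dy":0.45,"dz":-1.2,"wx":0,"wy":0,"wz":0},{"hand":1,"dx":0,"dy":0,"dz":0,"wx":0,"wy":0,"wz":0},{"hand":1,"dx":0,"dy":0,"dz":0,"wx":0,"wy":0,"wz":0}]'
python3 -c "
from h import *
to(case(.13,.045,.0468),Rtilt(35))
p,d=cap('scene'); save(p,'i1.png',320,110,500,280,4)"
```

```text
time_s: 23.6
position: [0.3837, 0.3171, 0.2046]
tcp_rot: [[0.716, 0.488, 0.5], [0.397, -0.873, 0.284], [0.575, -0.004, -0.818]]
force: [0.4, 0.9, 0.2]
opening: 0.994
pos [0.3837, 0.3171, 0.2046] F [0.4, 0.9, 0.16] op 0.994 j [25.0, 17.0, 127.0, 64.0, 3.0, 23.0] t 23.6
d(cm) [3.86, 2.2, -6.63] w [-0.004, -0.001, -0.001]
```

View pics/i1.png

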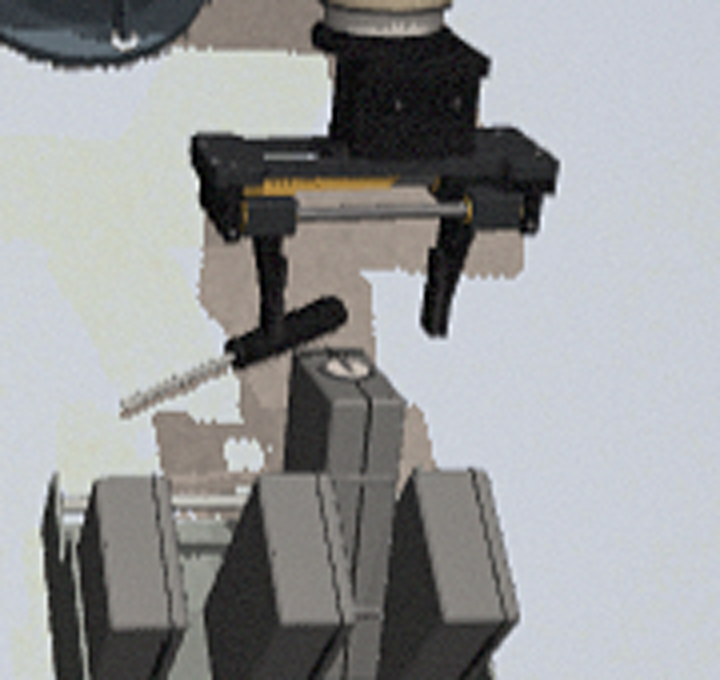

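```bash
python3 -m handwheel '[{"hand":1,"dx":0.4,"dy":0.23,"dz":-0.7,"wx":0,"wy":0,"wz":0},{"hand":1,"dx":0.4,"dy":0.23,"dz":-0.7,"wx":0,"wy":0,"wz":0},{"hand":1,"dx":0.5,"dy":0.28,"dz":-0.8,"wx":0,"wy":0,"wz":0},{"hand":1,"dx":0.5,"dy":0.28,"dz":-0.8,"wx":0,"wy":0,"wz":0},{"hand":1,"dx":0,"dy":0,"dz":0,"wx":0,"wy":0,"wz":0},{"hand":1,"dx":0,"dy":0,"dz":0,"wx":0,"wy":0,"wz":0}]'
python3 -c "
from h import *
to(case(.13,.045,.0468),Rtilt(35))"
```

```text
time_s: 24.25
position: [0.3914, 0.3232, 0.1894]
tcp_rot: [[0.716, 0.491, 0.496], [0.398, -0.871, 0.288], [0.574, -0.009, -0.819]]
force: [0.7, -0.1, -1.0]
opening: 1.002
pos [0.3914, 0.3232, 0.1894] F [0.69, -0.1, -1.02] op 1.002 j [25.0, 19.0, 127.0, 114.0, 3.0, -27.0] t 24.25
d(cm) [3.09, 1.59, -5.11] w [-0.007, -0.004, -0.004]
```

```bash
python3 -m handwheel '[{"hand":1,"dx":0.4,"dy":0.2,"dz":-0.7,"wx":-0.007,"wy":-0.004,"wz":-0.004},{"hand":1,"dx":0.5,"dy":0.27,"dz":-0.8,"wx":0,"wy":0,"wz":0},{"hand":1,"dx":0.5,"dy":0.28,"dz":-0.9,"wx":0,"wy":0,"wz":0},{"hand":1,"dx":0.5,"dy":0.28,"dz":-0.9,"wx":0,"wy":0,"wz":0},{"hand":1,"dx":0,"dy":0,"dz":0,"wx":0,"wy":0,"wz":0},{"hand":1,"dx":0,"dy":0,"dz":0,"wx":0,"wy":0,"wz":0}]'
python3 -c "
from h import *
to(case(.13,.045,.0468),Rtilt(35))
p,d=cap('scene'); save(p,'i2.png',320,110,500,280,4)"
```

```text
time_s: 24.85
position: [0.4073, 0.3326, 0.1611]
tcp_rot: [[0.716, 0.49, 0.497], [0.398, -0.872, 0.285], [0.573, -0.006, -0.819]]
force: [0.0, -0.0, 0.5]
opening: 0.998
pos [0.4073, 0.3326, 0.1611] F [0.03, -0.04, 0.55] op 0.998 j [26.0, 25.0, 126.0, 157.0, 6.0, -70.0] t 24.85
d(cm) [1.5, 0.65, -2.28] w [-0.005, -0.003, -0.004]
```

View pics/i2.png

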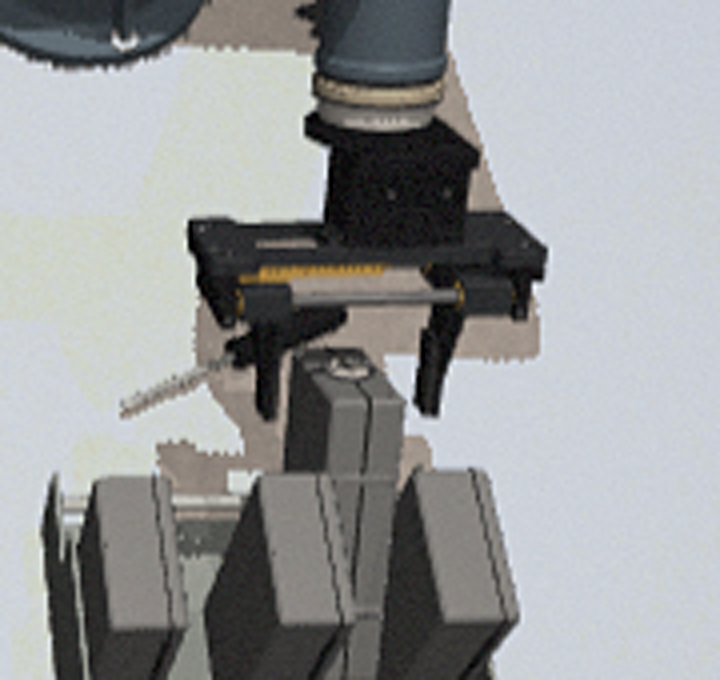

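Past the wrist singularity and well aligned. I'll finish the approach.

```bash
python3 -m handwheel '[{"hand":1,"dx":0.4,"dy":0.17,"dz":-0.6,"wx":-0.005,"wy":-0.003,"wz":-0.004},{"hand":1,"dx":0.5,"dy":0.24,"dz":-0.8,"wx":0,"wy":0,"wz":0},{"hand":1,"dx":0.5,"dy":0.24,"dz":-0.8,"wx":0,"wy":0,"wz":0},{"hand":1,"dx":0,"dy":0,"dz":0,"wx":0,"wy":0,"wz":0},{"hand":1,"dx":0,"dy":0,"dz":0,"wx":0,"wy":0,"wz":0}]'
python3 -c "
from h import *
to(case(.13,.045,.0468),Rtilt(35))"
```

```text
time_s: 25.4
position: [0.4213, 0.339, 0.1389]
tcp_rot: [[0.716, 0.486, 0.501], [0.398, -0.874, 0.279], [0.573, -0.001, -0.819]]
force: [0.4, -0.9, 0.4]
opening: 1.0
pos [0.4213, 0.339, 0.1389] F [0.36, -0.9, 0.38] op 1.0 j [26.0, 29.0, 125.0, 168.0, 9.0, -81.0] t 25.4
d(cm) [0.1, 0.01, -0.06] w [-0.0, -0.001, 0.001]
```

```bash
python3 -m handwheel '[{"hand":0.3,"dx":0,"dy":0,"dz":0,"wx":0,"wy":0,"wz":0},{"hand":0.2,"dx":0,"dy":0,"dz":0,"wx":0,"wy":0,"wz":0},{"hand":0,"dx":0,"dy":0,"dz":0,"wx":0,"wy":0,"wz":0},{"hand":-0.2,"dx":0,"dy":0,"dz":0,"wx":0,"wy":0,"wz":0},{"hand":-1,"dx":0,"dy":0,"dz":0,"wx":0,"wy":0,"wz":0},{"hand":-1,"dx":0,"dy":0,"dz":0,"wx":0,"wy":0,"wz":0},{"hand":-1,"dx":0,"dy":0,"dz":0,"wx":0,"wy":0,"wz":0}]'
python3 -m handwheel '[{"hand":-1,"dx":0,"dy":0,"dz":0.5,"wx":0,"wy":0,"wz":0},{"hand":-1,"dx":0,"dy":0,"dz":0.7,"wx":0,"wy":0,"wz":0},{"hand":-1,"dx":0,"dy":0,"dz":0.8,"wx":0,"wy":0,"wz":0},{"hand":-1,"dx":0,"dy":0,"dz":0,"wx":0,"wy":0,"wz":0}]'
python3 -c "
from h import *
to(case(.13,.045,.0468)+[0,0,.16],Rtilt(35))"
```

```text
time_s: 26.1
position: [0.4215, 0.3392, 0.1389]
tcp_rot: [[0.716, 0.486, 0.501], [0.398, -0.874, 0.279], [0.574, -0.001, -0.819]]
force: [0.5, 0.7, 0.6]
opening: 0.501
time_s: 26.5
position: [0.4208, 0.3386, 0.1589]
tcp_rot: [[0.717, 0.486, 0.5], [0.399, -0.874, 0.278], [0.572, 0.0, -0.82]]
force: [-1.0, -0.2, -4.6]
opening: 0.504
pos [0.4208, 0.3386, 0.1589] F [-0.97, -0.16, -4.62] op 0.504 j [26.0, 25.0, 124.0, 158.0, 5.0, -71.0] t 26.5
d(cm) [0.15, 0.05, 13.94] w [0.001, -0.001, 0.001]
```

```bash
python3 -m handwheel '[{"hand":-1,"dx":0,"dy":0,"dz":0.6,"wx":0,"wy":0,"wz":0},{"hand":-1,"dx":0,"dy":0,"dz":0.6,"wx":0,"wy":0,"wz":0},{"hand":-1,"dx":0,"dy":0,"dz":0.6,"wx":0,"wy":0,"wz":0},{"hand":-1,"dx":0,"dy":0,"dz":0.6,"wx":0,"wy":0,"wz":0},{"hand":-1,"dx":0,"dy":0,"dz":0.6,"wx":0,"wy":0,"wz":0},{"hand":-1,"dx":0,"dy":0,"dz":0.6,"wx":0,"wy":0,"wz":0},{"hand":-1,"dx":0,"dy":0,"dz":0.6,"wx":0,"wy":0,"wz":0},{"hand":-1,"dx":0,"dy":0,"dz":0.8,"wx":0,"wy":0,"wz":0},{"hand":-1,"dx":0,"dy":0,"dz":0,"wx":0,"wy":0,"wz":0}]'
python3 -c "
from h import *
to(case(.13,.045,.0468)+[0,0,.16],Rtilt(35))
p,d=cap('scene'); save(p,'i3.png',320,110,500,280,4)"
```

```text
time_s: 27.4
position: [0.4183, 0.3381, 0.1923]
tcp_rot: [[0.712, 0.489, 0.503], [0.397, -0.872, 0.286], [0.579, -0.004, -0.815]]
force: [-0.5, -1.1, -5.2]
opening: 0.504
pos [0.4183, 0.3381, 0.1923] F [-0.49, -1.08, -5.2] op 0.504 j [26.0, 21.0, 123.0, 66.0, 2.0, 22.0] t 27.4
d(cm) [0.4, 0.1, 10.6] w [-0.006, 0.004, -0.003]
```

View pics/i3.png

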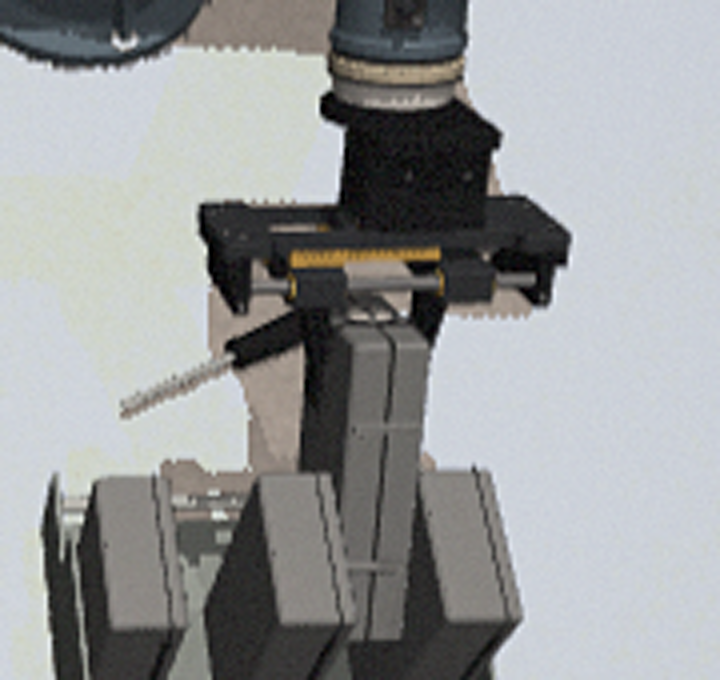

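```bash
python3 -m handwheel '[{"hand":-1,"dx":0.1,"dy":0,"dz":0.6,"wx":0,"wy":0,"wz":0},{"hand":-1,"dx":0.1,"dy":0,"dz":0.6,"wx":0,"wy":0,"wz":0},{"hand":-1,"dx":0.1,"dy":0,"dz":0.8,"wx":0,"wy":0,"wz":0},{"hand":-1,"dx":0,"dy":0,"dz":1,"wx":0,"wy":0,"wz":0},{"hand":-1,"dx":0,"dy":0,"dz":1.2,"wx":0,"wy":0,"wz":0},{"hand":-1,"dx":0,"dy":0,"dz":1.4,"wx":0,"wy":0,"wz":0},{"hand":-1,"dx":0,"dy":0,"dz":1.6,"wx":0,"wy":0,"wz":0},{"hand":-1,"dx":0,"dy":0,"dz":2,"wx":0,"wy":0,"wz":0},{"hand":-1,"dx":0,"dy":0,"dz":2,"wx":0,"wy":0,"wz":0},{"hand":-1,"dx":0,"dy":0,"dz":0,"wx":0,"wy":0,"wz":0}]'
python3 -c "
from h import *
to(case(.13,.045,.0468)+[0,0,.16],Rtilt(35))
p,d=cap('scene'); save(p,'i4.png',320,90,500,280,3.5)"
```

```text
time_s: 28.45
position: [0.4221, 0.34, 0.3038]
tcp_rot: [[0.709, 0.49, 0.507], [0.394, -0.872, 0.291], [0.584, -0.006, -0.812]]
force: [0.5, -0.5, -4.1]
opening: 0.502
pos [0.4221, 0.34, 0.3038] F [0.45, -0.5, -4.13] op 0.502 j [26.0, 8.0, 114.0, 7.0, 22.0, 81.0] t 28.45
d(cm) [0.02, -0.09, -0.55] w [-0.012, 0.008, -0.004]
```

View pics/i4.png

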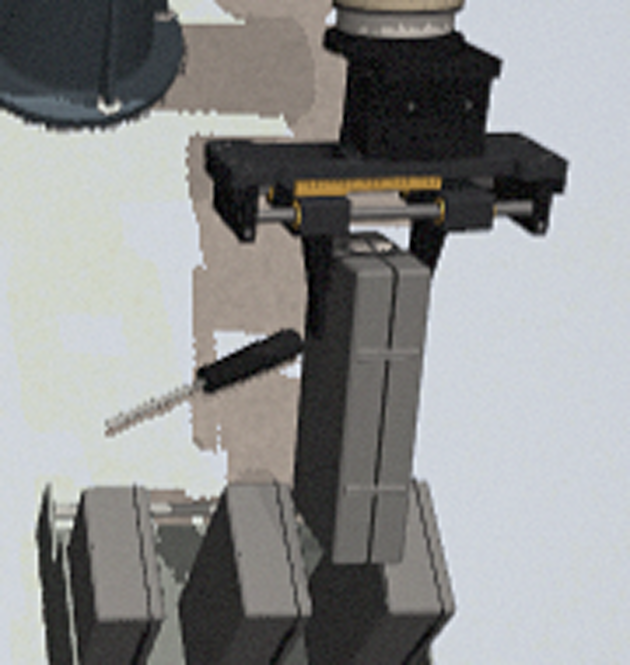

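```bash
python3 -m handwheel '[{"hand":-1,"dx":-0.8,"dy":-0.5,"dz":2,"wx":0,"wy":0,"wz":0},{"hand":-1,"dx":-0.8,"dy":-0.8,"dz":2,"wx":-0.03,"wy":0.054,"wz":0},{"hand":-1,"dx":0,"dy":-1,"dz":2,"wx":-0.05,"wy":0.09,"wz":0},{"hand":-1,"dx":0,"dy":-2,"dz":1,"wx":-0.05,"wy":0.09,"wz":0},{"hand":-1,"dx":0,"dy":-3,"dz":0,"wx":-0.05,"wy":0.09,"wz":0},{"hand":-1,"dx":0,"dy":-3.5,"dz":0,"wx":-0.05,"wy":0.09,"wz":0},{"hand":-1,"dx":0,"dy":-3.5,"dz":0,"wx":-0.05,"wy":0.09,"wz":0},{"hand":-1,"dx":0.3,"dy":-3.5,"dz":0,"wx":-0.017,"wy":0.03,"wz":0},{"hand":-1,"dx":0.3,"dy":-3.5,"dz":0,"wx":0,"wy":0,"wz":-0.05},{"hand":-1,"dx":0.5,"dy":-3.5,"dz":0,"wx":0,"wy":0,"wz":-0.05}]'
python3 -c "
from h import *
to([.604,-.006,.37],Rdown([0,-1]))"
```

```text
time_s: 29.5
position: [0.4164, 0.0911, 0.3695]
tcp_rot: [[0.918, 0.397, 0.003], [0.397, -0.918, 0.013], [0.008, -0.011, -1.0]]
force: [0.2, -0.3, -4.9]
opening: 0.501
pos [0.4164, 0.0911, 0.3695] F [0.16, -0.28, -4.92] op 0.501 j [-3.0, 5.0, 96.0, 1.0, 79.0, 63.0] t 29.5
d(cm) [18.76, -9.71, 0.05] w [-0.012, 0.006, -0.408]
```

```bash
python3 -m handwheel '[{"hand":-1,"dx":1,"dy":-3,"dz":0,"wx":-0.01,"wy":0.004,"wz":-0.08},{"hand":-1,"dx":2,"dy":-3,"dz":0,"wx":0,"wy":0,"wz":-0.08},{"hand":-1,"dx":2.5,"dy":-2,"dz":0,"wx":0,"wy":0,"wz":-0.08},{"hand":-1,"dx":3,"dy":-1,"dz":0,"wx":0,"wy":0,"wz":-0.08},{"hand":-1,"dx":3,"dy":0,"dz":0,"wx":0,"wy":0,"wz":-0.08},{"hand":-1,"dx":3,"dy":0,"dz":-1,"wx":0,"wy":0,"wz":0},{"hand":-1,"dx":2.5,"dy":0,"dz":-2,"wx":0,"wy":0,"wz":0},{"hand":-1,"dx":1.5,"dy":0,"dz":-2,"wx":0,"wy":0,"wz":0},{"hand":-1,"dx":0,"dy":0,"dz":-1,"wx":0,"wy":0,"wz":0},{"hand":-1,"dx":0,"dy":0,"dz":0,"wx":0,"wy":0,"wz":0}]'
python3 -m handwheel '[{"hand":-1,"dx":0,"dy":0,"dz":0,"wx":0,"wy":0,"wz":0}]'
python3 -c "
from standing import *
p,d=cap('scene'); save(p,'j1.png',180,100,400,320,3); cap('top')
to([.604,-.006,.137],Rdown([0,-1]))
dims(.184,.2,(.5,.7),(.04,.14))"
```

```text
time_s: 30.5
position: [0.5995, 0.002, 0.3074]
tcp_rot: [[1.0, 0.009, -0.006], [0.009, -1.0, 0.002], [-0.006, -0.002, -1.0]]
force: [-0.6, -0.1, -5.0]
opening: 0.501
time_s: 30.6
position: [0.601, 0.0015, 0.311]
tcp_rot: [[1.0, 0.008, 0.001], [0.008, -1.0, -0.001], [0.001, 0.001, -1.0]]
force: [0.7, -0.2, -4.2]
opening: 0.504
pos [0.6018, 0.0013, 0.3128] F [0.17, -0.9, -3.71] op 0.504 j [-10.0, 23.0, 79.0, -0.0, 77.0, 79.0] t 30.7
d(cm) [0.22, -0.73, -17.58] w [0.002, 0.004, -0.008]
scene 655 [0.6137 0.0726 0.1874] ((0.6119909286499023, 0.07213389128446579), (0.04427613690495491, 0.09412891417741776), 89.97889709472656)
top 5 [0.6102 0.0598 0.1891] ((0.6109973192214966, 0.06013084575533867), (0.006273286417126656, 0.0031006874050945044), 0.8580198287963867)
```

View pics/j1.png

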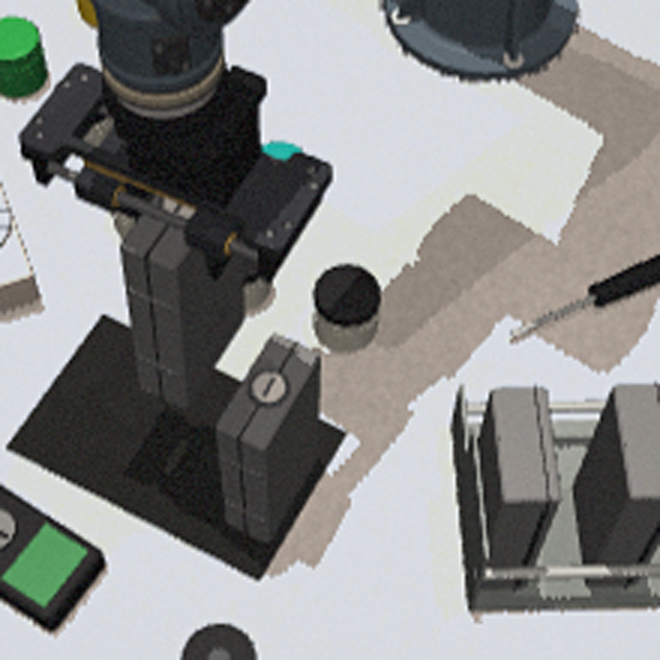

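```bash
python3 -m handwheel '[{"hand":-1,"dx":0.2,"dy":-0.7,"dz":-2,"wx":0,"wy":0,"wz":-0.008},{"hand":-1,"dx":0,"dy":0,"dz":-3,"wx":0,"wy":0,"wz":0},{"hand":-1,"dx":0,"dy":0,"dz":-3,"wx":0,"wy":0,"wz":0},{"hand":-1,"dx":0,"dy":0,"dz":-3,"wx":0,"wy":0,"wz":0},{"hand":-1,"dx":0,"dy":0,"dz":-3,"wx":0,"wy":0,"wz":0},{"hand":-1,"dx":0,"dy":0,"dz":-2,"wx":0,"wy":0,"wz":0},{"hand":-1,"dx":0,"dy":0,"dz":-1,"wx":0,"wy":0,"wz":0},{"hand":-1,"dx":0,"dy":0,"dz":0,"wx":0,"wy":0,"wz":0},{"hand":-1,"dx":0,"dy":0,"dz":0,"wx":0,"wy":0,"wz":0}]'
python3 -c "
from standing import *
to([.604,-.006,.137],Rdown([0,-1]))
p,d=cap('scene'); save(p,'j2.png',180,130,380,320,3.5)"
```

```text
time_s: 31.6
position: [0.605, -0.0062, 0.1433]
tcp_rot: [[1.0, -0.001, 0.006], [-0.001, -1.0, -0.003], [0.006, 0.003, -1.0]]
force: [0.7, -0.7, -3.7]
opening: 0.507
pos [0.605, -0.0062, 0.1433] F [0.69, -0.73, -3.75] op 0.507 j [-11.0, 34.0, 89.0, -0.0, 56.0, 79.0] t 31.6
d(cm) [-0.1, 0.02, -0.63] w [0.003, 0.006, 0.001]
```

View pics/j2.png

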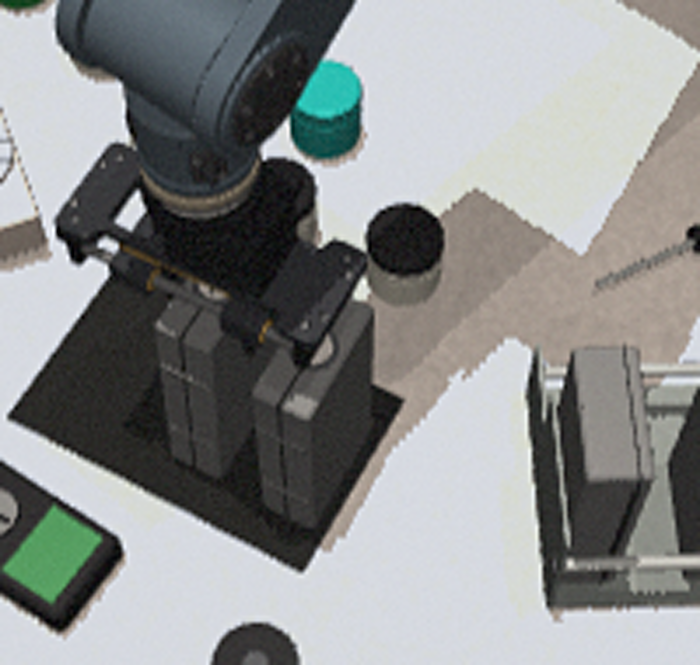

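```bash
python3 -m handwheel '[{"hand":-1,"dx":0,"dy":0,"dz":-0.4,"wx":0,"wy":0,"wz":0},{"hand":-1,"dx":0,"dy":0,"dz":0,"wx":0,"wy":0,"wz":0}]'
python3 -m handwheel '[{"hand":-1,"dx":0,"dy":0,"dz":-0.2,"wx":0,"wy":0,"wz":0},{"hand":-1,"dx":0,"dy":0,"dz":0,"wx":0,"wy":0,"wz":0}]'
python3 -m handwheel '[{"hand":-1,"dx":0,"dy":0,"dz":-0.2,"wx":0,"wy":0,"wz":0},{"hand":-1,"dx":0,"dy":0,"dz":0,"wx":0,"wy":0,"wz":0}]'
```

```text
time_s: 31.85
position: [0.604, -0.006, 0.1383]
tcp_rot: [[1.0, -0.001, 0.003], [-0.001, -1.0, -0.002], [0.003, 0.002, -1.0]]
force: [0.5, -0.6, -5.3]
opening: 0.505
time_s: 32.05
position: [0.6048, -0.0061, 0.1374]
tcp_rot: [[1.0, -0.001, 0.005], [-0.001, -1.0, -0.002], [0.005, 0.002, -1.0]]
force: [-0.6, 0.1, 3.8]
opening: 0.502
time_s: 32.25
position: [0.6066, -0.0061, 0.1368]
tcp_rot: [[1.0, -0.001, 0.009], [-0.001, -1.0, -0.003], [0.009, 0.003, -1.0]]
force: [1.8, 0.7, 8.4]
opening: 0.502
```

```bash
python3 -m handwheel '[{"hand":0.1,"dx":0,"dy":0,"dz":0.1,"wx":0,"wy":0,"wz":0},{"hand":0.25,"dx":0,"dy":0,"dz":0,"wx":0,"wy":0,"wz":0},{"hand":0.35,"dx":0,"dy":0,"dz":0,"wx":0,"wy":0,"wz":0},{"hand":0.35,"dx":0,"dy":0,"dz":0,"wx":0,"wy":0,"wz":0},{"hand":0.35,"dx":0,"dy":0,"dz":1,"wx":0,"wy":0,"wz":0},{"hand":0.35,"dx":0,"dy":0,"dz":3,"wx":0,"wy":0,"wz":0},{"hand":0.35,"dx":0,"dy":0,"dz":4,"wx":0,"wy":0,"wz":0},{"hand":0.35,"dx":0,"dy":0,"dz":4,"wx":0,"wy":0,"wz":0},{"hand":0.35,"dx":-1,"dy":0,"dz":3,"wx":0,"wy":0,"wz":0},{"hand":1,"dx":-4,"dy":0,"dz":0,"wx":0,"wy":0,"wz":0}]'
python3 -m handwheel '[{"hand":1,"dx":-4,"dy":0,"dz":0,"wx":0,"wy":0,"wz":0},{"hand":1,"dx":-4,"dy":0,"dz":0,"wx":0,"wy":0,"wz":0},{"hand":1,"dx":-4,"dy":0,"dz":0,"wx":0,"wy":0,"wz":0},{"hand":1,"dx":0,"dy":0,"dz":0,"wx":0,"wy":0,"wz":0}]'
cat > jars.py <<'E'
from h import *
def jars():
    p,d=load('scene');W=cloud('scene',d); k=((abs(W[...,2]-.0615)<.005)&(W[...,0]>.2)&(p.max(2)<90)).astype(np.uint8)
    n,l,s,c=cv2.connectedComponentsWithStats(k)
    for i in range(1,n):
        if s[i,4]>60:
            P=W[l==i]; (x,y),r=cv2.minEnclosingCircle(P[:,:2].astype(np.float32)); print('scene blob',s[i,4],c[i].round(0),P.mean(0).round(3),(round(x,3),round(y,3),round(r,3)))
    p,d=load('top');W=cloud('top',d); k=((abs(W[...,2]-.063)<.006)&(W[...,0]>.2)&(p.max(2)<90)).astype(np.uint8)
    n,l,s,c=cv2.connectedComponentsWithStats(k)
    for i in range(1,n):
        if s[i,4]>60:
            P=W[l==i]; (x,y),r=cv2.minEnclosingCircle(P[:,:2].astype(np.float32)); print('top blob',s[i,4],c[i].round(0),P.mean(0).round(3),(round(x,3),round(y,3),round(r,3)))
E
python3 -c "
from standing import *
from jars import jars
p,d=cap('scene'); save(p,'j3.png',100,50,400,330,2.6); p,d=cap('top'); save(p,'j4.png',230,100,450,300,3.4)
to([.43,.053,.1],Rdown([0,-1]))
dims(.184,.2,(.5,.7),(.04,.14));dims(.184,.2,(.5,.7),(-.04,.03)); jars()"
```

```text
time_s: 33.25
position: [0.56, -0.0073, 0.2907]
tcp_rot: [[1.0, -0.001, 0.019], [-0.001, -1.0, -0.005], [0.019, 0.005, -1.0]]
force: [-0.5, -0.4, 0.3]
opening: 0.708
time_s: 33.65
position: [0.4273, -0.0046, 0.2845]
tcp_rot: [[1.0, -0.001, -0.004], [-0.001, -1.0, -0.001], [-0.004, 0.001, -1.0]]
force: [-0.1, 0.6, 0.2]
opening: 0.979
pos [0.4337, -0.006, 0.2856] F [0.39, -0.91, -0.03] op 0.989 j [-16.0, 10.0, 103.0, -0.0, 66.0, 75.0] t 33.75
d(cm) [-0.37, 5.9, -18.56] w [0.003, 0.005, 0.001]
scene 661 [0.6142 0.0726 0.1874] ((0.6121017336845398, 0.07222816348075867), (0.04434225335717201, 0.09530830383300781), 89.862548828125)
top 362 [0.6097 0.0694 0.1882] ((0.609943151473999, 0.06950144469738007), (0.09311085939407349, 0.04045485332608223), 0.8768842816352844)
scene 616 [ 0.6131 -0.0043  0.1874] ((0.611761748790741, -0.004576234146952629), (0.04377911612391472, 0.09620380401611328), 88.957275390625)
top 377 [ 0.6075 -0.0081  0.1887] ((0.6093787550926208, -0.008068850263953209), (0.09565287828445435, 0.04087022691965103), 0.49979445338249207)
scene blob 239 [207. 132.] [ 0.349 -0.281  0.061] (0.349, -0.281, 0.031)
scene blob 154 [147. 181.] [ 0.574 -0.333  0.06 ] (0.57, -0.35, 0.082)
scene blob 198 [117. 197.] [ 0.654 -0.375  0.06 ] (0.621, -0.391, 0.087)
scene blob 293 [221. 176.] [ 0.464 -0.16   0.061] (0.463, -0.161, 0.03)
scene blob 305 [259. 184.] [ 0.44  -0.055  0.061] (0.438, -0.056, 0.031)
scene blob 320 [295. 197.] [0.432 0.054 0.061] (0.432, 0.055, 0.031)
top blob 129 [387. 187.] [ 0.558 -0.345  0.061] (0.56, -0.345, 0.079)
top blob 192 [335. 215.] [ 0.461 -0.167  0.062] (0.461, -0.165, 0.029)
top blob 222 [370. 250.] [ 0.346 -0.284  0.062] (0.345, -0.284, 0.029)
```

View pics/j3.png

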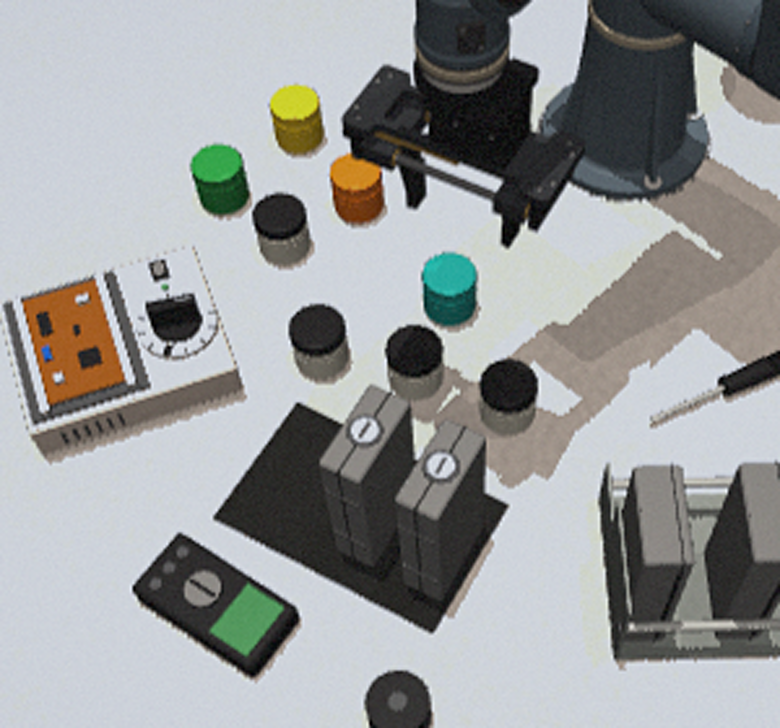

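View pics/j4.png

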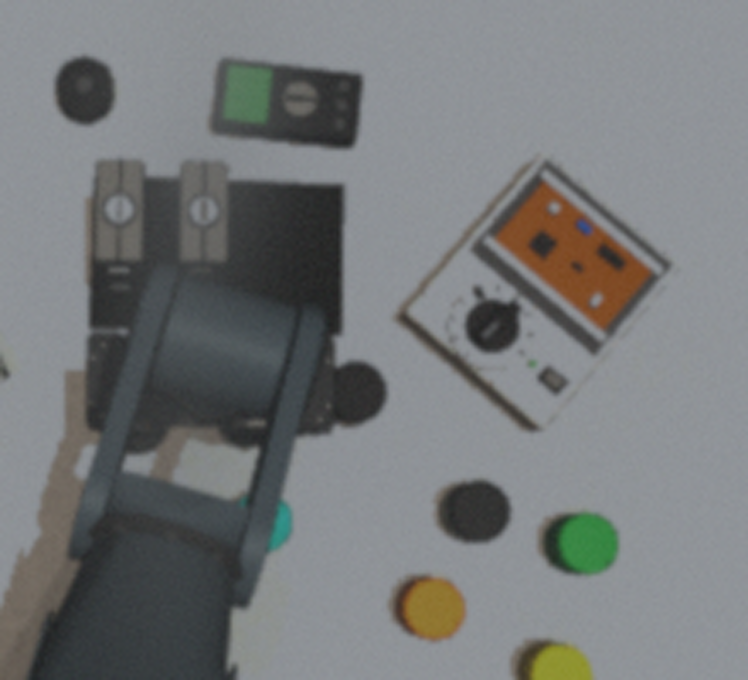

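```bash
python3 -m handwheel '[{"hand":1,"dx":-0.1,"dy":3,"dz":0,"wx":0,"wy":0,"wz":0},{"hand":1,"dx":0,"dy":2.8,"dz":-3,"wx":0,"wy":0,"wz":0},{"hand":1,"dx":0,"dy":0,"dz":-4,"wx":0,"wy":0,"wz":0},{"hand":1,"dx":0,"dy":0,"dz":-4,"wx":0,"wy":0,"wz":0},{"hand":1,"dx":0,"dy":0,"dz":-4,"wx":0,"wy":0,"wz":0},{"hand":1,"dx":0,"dy":0,"dz":-3.5,"wx":0,"wy":0,"wz":0},{"hand":1,"dx":0,"dy":0,"dz":0,"wx":0,"wy":0,"wz":0},{"hand":1,"dx":0,"dy":0,"dz":0,"wx":0,"wy":0,"wz":0}]'
python3 -c "
from jars import *
to([.4325,.052,.02],Rdown([0,-1]))
p,d=cap('scene'); save(p,'k1.png',200,100,360,240,4.5)"
```

```text
time_s: 34.55
position: [0.4342, 0.0519, 0.0996]
tcp_rot: [[1.0, -0.001, 0.002], [-0.001, -1.0, -0.002], [0.002, 0.002, -1.0]]
force: [0.3, -0.4, 0.4]
opening: 1.002
pos [0.4342, 0.0519, 0.0996] F [0.3, -0.37, 0.38] op 1.002 j [-8.0, 29.0, 115.0, -0.0, 36.0, 82.0] t 34.55
d(cm) [-0.17, 0.01, -7.96] w [0.002, 0.002, 0.001]
```

View pics/k1.png

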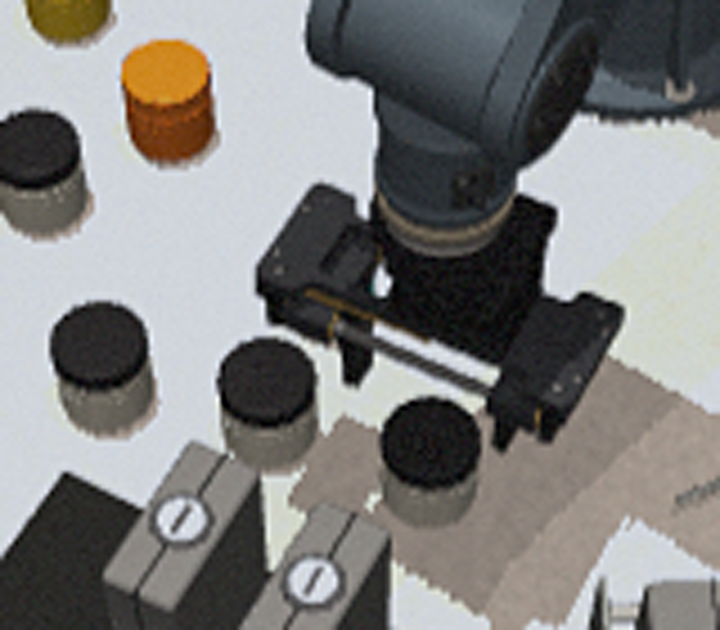

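```bash
python3 -m handwheel '[{"hand":1,"dx":-0.1,"dy":0,"dz":-2.5,"wx":0,"wy":0,"wz":0},{"hand":1,"dx":0,"dy":0,"dz":-2.5,"wx":0,"wy":0,"wz":0},{"hand":1,"dx":0,"dy":0,"dz":-2.5,"wx":0,"wy":0,"wz":0},{"hand":1,"dx":0,"dy":0,"dz":-0.4,"wx":0,"wy":0,"wz":0},{"hand":0.5,"dx":0,"dy":0,"dz":0,"wx":0,"wy":0,"wz":0},{"hand":0.3,"dx":0,"dy":0,"dz":0,"wx":0,"wy":0,"wz":0},{"hand":-0.2,"dx":0,"dy":0,"dz":0,"wx":0,"wy":0,"wz":0},{"hand":-0.2,"dx":0,"dy":0,"dz":0,"wx":0,"wy":0,"wz":0},{"hand":-0.2,"dx":0,"dy":0,"dz":0,"wx":0,"wy":0,"wz":0}]'
python3 -m handwheel '[{"hand":-0.2,"dx":0,"dy":0,"dz":1,"wx":0,"wy":0,"wz":0},{"hand":-0.2,"dx":0,"dy":0,"dz":1.5,"wx":0,"wy":0,"wz":0},{"hand":-0.2,"dx":0,"dy":0,"dz":1.5,"wx":0,"wy":0,"wz":0},{"hand":-0.2,"dx":0,"dy":0,"dz":0,"wx":0,"wy":0,"wz":0},{"hand":-0.2,"dx":0,"dy":0,"dz":0,"wx":0,"wy":0,"wz":0}]'
python3 -m handwheel '[{"hand":-0.2,"dx":0,"dy":0,"dz":0,"wx":0,"wy":0,"wz":0}]'
```

```text
time_s: 35.5
position: [0.4324, 0.0519, 0.0216]
tcp_rot: [[1.0, -0.001, 0.004], [-0.001, -1.0, -0.002], [0.004, 0.002, -1.0]]
force: [0.3, 0.6, 6.2]
opening: 0.685
time_s: 36.0
position: [0.4319, 0.052, 0.0611]
tcp_rot: [[1.0, -0.001, 0.003], [-0.001, -1.0, -0.002], [0.003, 0.002, -1.0]]
force: [-0.2, -0.3, -0.8]
opening: 0.683
time_s: 36.1
position: [0.4314, 0.0521, 0.0604]
tcp_rot: [[1.0, -0.001, 0.002], [-0.001, -1.0, -0.002], [0.002, 0.002, -1.0]]
force: [-0.9, 0.2, -0.8]
opening: 0.678
```

```bash
python3 -m handwheel '[{"hand":-0.2,"dx":0,"dy":0,"dz":-1.8,"wx":0,"wy":0,"wz":0},{"hand":-0.2,"dx":0,"dy":0,"dz":-1.6,"wx":0,"wy":0,"wz":0},{"hand":-0.2,"dx":0,"dy":0,"dz":-0.5,"wx":0,"wy":0,"wz":0},{"hand":-0.2,"dx":0,"dy":0,"dz":0,"wx":0,"wy":0,"wz":0},{"hand":0.5,"dx":0,"dy":0,"dz":0,"wx":0,"wy":0,"wz":0},{"hand":1,"dx":0,"dy":0,"dz":0,"wx":0,"wy":0,"wz":0},{"hand":1,"dx":0,"dy":0,"dz":0,"wx":0,"wy":0,"wz":0},{"hand":1,"dx":0,"dy":0,"dz":3,"wx":0,"wy":0,"wz":0},{"hand":1,"dx":0,"dy":0,"dz":3.5,"wx":0,"wy":0,"wz":0},{"hand":1,"dx":0,"dy":0,"dz":3.5,"wx":0,"wy":0,"wz":0}]'
python3 -c "
from jars import *
to([.439,-.057,.11],Rdown([0,-1]))"
```

```text
time_s: 37.1
position: [0.4312, 0.0521, 0.1226]
tcp_rot: [[1.0, -0.001, 0.001], [-0.001, -1.0, -0.002], [0.001, 0.002, -1.0]]
force: [0.9, 0.8, 0.1]
opening: 0.987
pos [0.4312, 0.0521, 0.1226] F [0.88, 0.75, 0.13] op 0.987 j [-8.0, 26.0, 114.0, -0.0, 40.0, 82.0] t 37.1
d(cm) [0.78, -10.91, -1.26] w [0.002, 0.001, 0.001]
```

```bash
python3 -m handwheel '[{"hand":1,"dx":0.2,"dy":-2.5,"dz":0,"wx":0,"wy":0,"wz":0},{"hand":1,"dx":0.2,"dy":-2.8,"dz":0,"wx":0,"wy":0,"wz":0},{"hand":1,"dx":0.2,"dy":-2.8,"dz":0,"wx":0,"wy":0,"wz":0},{"hand":1,"dx":0.2,"dy":-2.8,"dz":-1,"wx":0,"wy":0,"wz":0},{"hand":1,"dx":0,"dy":0,"dz":0,"wx":0,"wy":0,"wz":0},{"hand":1,"dx":0,"dy":0,"dz":0,"wx":0,"wy":0,"wz":0}]'
python3 -c "
from jars import *
to([.439,-.057,.024],Rdown([0,-1]))
p,d=cap('scene'); save(p,'k2.png',180,100,340,240,4.5); jars()"
```

```text
time_s: 37.7
position: [0.4393, -0.0571, 0.1116]
tcp_rot: [[1.0, -0.003, 0.001], [-0.003, -1.0, -0.001], [0.001, 0.001, -1.0]]
force: [-0.8, -0.0, 0.2]
opening: 0.997
pos [0.4393, -0.0571, 0.1116] F [-0.83, -0.0, 0.16] op 0.997 j [-22.0, 28.0, 114.0, -0.0, 38.0, 68.0] t 37.7
d(cm) [-0.03, 0.01, -8.76] w [0.001, 0.001, 0.003]
scene blob 235 [207. 132.] [ 0.349 -0.281  0.061] (0.349, -0.282, 0.032)
scene blob 228 [132. 194.] [ 0.628 -0.343  0.06 ] (0.614, -0.366, 0.086)
scene blob 299 [221. 176.] [ 0.464 -0.16   0.061] (0.463, -0.161, 0.031)
scene blob 303 [259. 184.] [ 0.439 -0.055  0.061] (0.438, -0.055, 0.031)
scene blob 325 [296. 197.] [0.431 0.054 0.061] (0.43, 0.054, 0.031)
top blob 129 [387. 187.] [ 0.558 -0.345  0.061] (0.56, -0.345, 0.079)
top blob 192 [335. 215.] [ 0.461 -0.167  0.062] (0.461, -0.165, 0.029)
top blob 222 [370. 250.] [ 0.346 -0.284  0.062] (0.345, -0.284, 0.029)
```

View pics/k2.png

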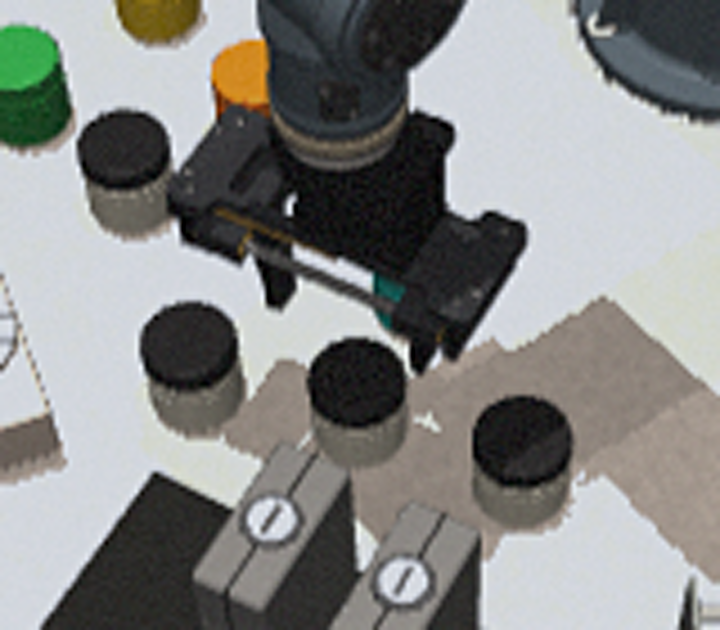

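Jar 4 stands upright where it was. It weighed 0.8 N, so it is empty. Next jar.

```bash
python3 -m handwheel '[{"hand":1,"dx":0,"dy":0,"dz":-3,"wx":0,"wy":0,"wz":0},{"hand":1,"dx":0,"dy":0,"dz":-3,"wx":0,"wy":0,"wz":0},{"hand":1,"dx":0,"dy":0,"dz":-2.7,"wx":0,"wy":0,"wz":0},{"hand":0.5,"dx":0,"dy":0,"dz":0,"wx":0,"wy":0,"wz":0},{"hand":0.3,"dx":0,"dy":0,"dz":0,"wx":0,"wy":0,"wz":0},{"hand":-0.2,"dx":0,"dy":0,"dz":0,"wx":0,"wy":0,"wz":0},{"hand":-0.2,"dx":0,"dy":0,"dz":0,"wx":0,"wy":0,"wz":0},{"hand":-0.2,"dx":0,"dy":0,"dz":0,"wx":0,"wy":0,"wz":0}]'
python3 -m handwheel '[{"hand":-0.2,"dx":0,"dy":0,"dz":1,"wx":0,"wy":0,"wz":0},{"hand":-0.2,"dx":0,"dy":0,"dz":1.5,"wx":0,"wy":0,"wz":0},{"hand":-0.2,"dx":0,"dy":0,"dz":1.5,"wx":0,"wy":0,"wz":0},{"hand":-0.2,"dx":0,"dy":0,"dz":0,"wx":0,"wy":0,"wz":0},{"hand":-0.2,"dx":0,"dy":0,"dz":0,"wx":0,"wy":0,"wz":0}]'
python3 -m handwheel '[{"hand":-0.2,"dx":0,"dy":0,"dz":0,"wx":0,"wy":0,"wz":0}]'
```

```text
time_s: 38.55
position: [0.4406, -0.0571, 0.026]
tcp_rot: [[1.0, -0.001, 0.005], [-0.001, -1.0, -0.003], [0.005, 0.003, -1.0]]
force: [1.2, 1.8, 5.9]
opening: 0.682
time_s: 39.05
position: [0.4398, -0.057, 0.0651]
tcp_rot: [[1.0, -0.001, 0.003], [-0.001, -1.0, -0.002], [0.003, 0.002, -1.0]]
force: [0.2, -1.0, -3.8]
opening: 0.683
time_s: 39.15
position: [0.4392, -0.0568, 0.0644]
tcp_rot: [[1.0, -0.001, 0.001], [-0.001, -1.0, -0.002], [0.001, 0.002, -1.0]]
force: [0.3, 0.1, -4.7]
opening: 0.684
```

```bash
python3 -m handwheel '[{"hand":-0.2,"dx":0,"dy":-0.3,"dz":2,"wx":0,"wy":0,"wz":0.08},{"hand":-0.2,"dx":0,"dy":-0.5,"dz":2.5,"wx":0,"wy":0,"wz":0.13},{"hand":-0.2,"dx":0,"dy":-0.5,"dz":2.5,"wx":0,"wy":0,"wz":0.13},{"hand":-0.2,"dx":0,"dy":-0.5,"dz":2,"wx":0,"wy":0,"wz":0.13},{"hand":-0.2,"dx":0,"dy":-0.5,"dz":0,"wx":0,"wy":0,"wz":0.13},{"hand":-0.2,"dx":0,"dy":-0.5,"dz":0,"wx":0,"wy":0,"wz":0.13},{"hand":-0.2,"dx":0,"dy":-0.5,"dz":0,"wx":0,"wy":0,"wz":0.13},{"hand":-0.2,"dx":0,"dy":-0.5,"dz":0,"wx":0,"wy":0,"wz":0.13},{"hand":-0.2,"dx":0,"dy":-0.5,"dz":0,"wx":0,"wy":0,"wz":0.13},{"hand":-0.2,"dx":0,"dy":0,"dz":0,"wx":0,"wy":0,"wz":0.13}]'
python3 -c "
from jars import *
to([.645,-.1,.155],Rdown([1,0]))"
```

```text
time_s: 40.15
position: [0.4391, -0.1002, 0.1537]
tcp_rot: [[0.312, 0.95, 0.001], [0.95, -0.312, 0.003], [0.003, -0.0, -1.0]]
force: [-0.3, -0.2, -3.8]
opening: 0.683
pos [0.4391, -0.1002, 0.1537] F [-0.3, -0.21, -3.83] op 0.683 j [-27.0, 23.0, 111.0, 0.0, 46.0, -9.0] t 40.15
d(cm) [20.59, 0.02, 0.13] w [-0.003, 0.0, 0.317]
```

```bash
python3 -m handwheel '[{"hand":-0.2,"dx":2,"dy":0,"dz":0,"wx":0,"wy":0,"wz":0.11},{"hand":-0.2,"dx":3,"dy":0,"dz":0,"wx":0,"wy":0,"wz":0.11},{"hand":-0.2,"dx":3.5,"dy":0,"dz":0,"wx":0,"wy":0,"wz":0.09},{"hand":-0.2,"dx":3.5,"dy":0,"dz":0,"wx":0,"wy":0,"wz":0},{"hand":-0.2,"dx":3.5,"dy":0,"dz":0,"wx":0,"wy":0,"wz":0},{"hand":-0.2,"dx":3,"dy":0,"dz":-1,"wx":0,"wy":0,"wz":0},{"hand":-0.2,"dx":2,"dy":0,"dz":-2,"wx":0,"wy":0,"wz":0},{"hand":-0.2,"dx":0,"dy":0,"dz":-2,"wx":0,"wy":0,"wz":0},{"hand":-0.2,"dx":0,"dy":0,"dz":0,"wx":0,"wy":0,"wz":0},{"hand":-0.2,"dx":0,"dy":0,"dz":0,"wx":0,"wy":0,"wz":0}]'
python3 -c "
from jars import *
to([.645,-.1,.029],Rdown([1,0]))
p,d=cap('scene'); save(p,'l1.png',130,130,330,300,3.8)"
```

```text
time_s: 41.15
position: [0.643, -0.0994, 0.1029]
tcp_rot: [[0.012, 1.0, -0.003], [1.0, -0.012, 0.004], [0.004, -0.003, -1.0]]
force: [-0.0, -0.0, -5.1]
opening: 0.68
pos [0.643, -0.0994, 0.1029] F [-0.04, -0.02, -5.1] op 0.68 j [-19.0, 40.0, 84.0, 0.0, 56.0, -18.0] t 41.15
d(cm) [0.2, -0.06, -7.39] w [-0.004, -0.003, 0.012]
```

View pics/l1.png

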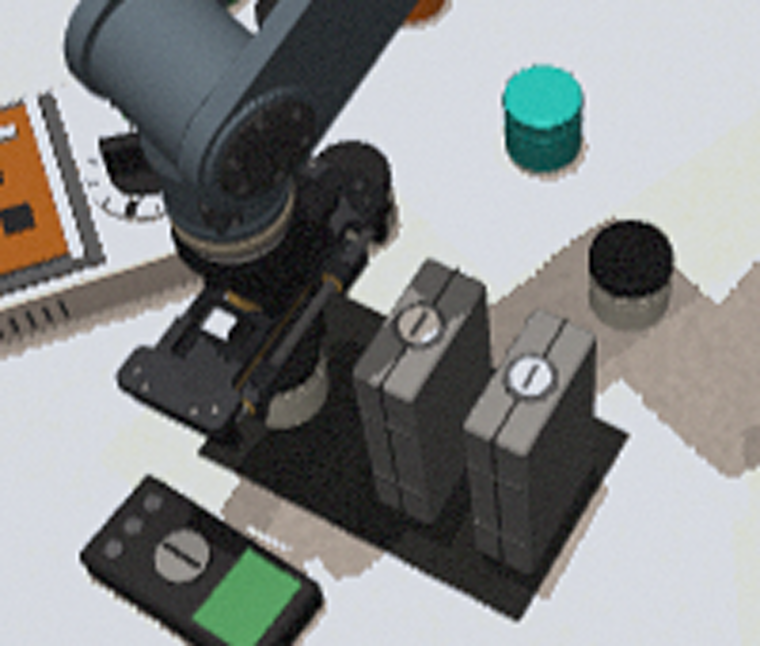

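```bash
python3 -m handwheel '[{"hand":-0.2,"dx":0.1,"dy":0,"dz":-2.5,"wx":0,"wy":0,"wz":0},{"hand":-0.2,"dx":0,"dy":0,"dz":-2.5,"wx":0,"wy":0,"wz":0},{"hand":-0.2,"dx":0,"dy":0,"dz":-1.5,"wx":0,"wy":0,"wz":0},{"hand":-0.2,"dx":0,"dy":0,"dz":-0.5,"wx":0,"wy":0,"wz":0},{"hand":-0.2,"dx":0,"dy":0,"dz":0,"wx":0,"wy":0,"wz":0}]'
python3 -m handwheel '[{"hand":-0.2,"dx":0,"dy":0,"dz":-0.3,"wx":0,"wy":0,"wz":0},{"hand":-0.2,"dx":0,"dy":0,"dz":0,"wx":0,"wy":0,"wz":0}]'
```

```text
time_s: 41.7
position: [0.6457, -0.1, 0.0347]
tcp_rot: [[0.012, 1.0, 0.002], [1.0, -0.012, 0.003], [0.003, 0.002, -1.0]]
force: [-0.1, 0.1, -4.1]
opening: 0.685
time_s: 41.9
position: [0.6465, -0.1002, 0.0327]
tcp_rot: [[0.012, 1.0, 0.004], [1.0, -0.012, 0.002], [0.002, 0.004, -1.0]]
force: [0.2, 0.7, -3.8]
opening: 0.678
```

```bash
python3 -m handwheel '[{"hand":-0.2,"dx":0,"dy":0,"dz":-0.3,"wx":0,"wy":0,"wz":0},{"hand":-0.2,"dx":0,"dy":0,"dz":0,"wx":0,"wy":0,"wz":0}]'
python3 -m handwheel '[{"hand":-0.2,"dx":0,"dy":0,"dz":-0.2,"wx":0,"wy":0,"wz":0},{"hand":-0.2,"dx":0,"dy":0,"dz":0,"wx":0,"wy":0,"wz":0}]'
```

```text
time_s: 42.1
position: [0.6463, -0.1001, 0.0291]
tcp_rot: [[0.012, 1.0, 0.003], [1.0, -0.012, 0.002], [0.002, 0.003, -1.0]]
force: [0.3, -0.6, -3.7]
opening: 0.683
time_s: 42.3
position: [0.6463, -0.1002, 0.0291]
tcp_rot: [[0.012, 1.0, 0.003], [1.0, -0.012, 0.002], [0.002, 0.003, -1.0]]
force: [-3.4, 0.2, 6.6]
opening: 0.684
```

```bash
python3 -m handwheel '[{"hand":0.5,"dx":0,"dy":0,"dz":0,"wx":0,"wy":0,"wz":0},{"hand":0.7,"dx":0,"dy":0,"dz":0,"wx":0,"wy":0,"wz":0},{"hand":0.7,"dx":0,"dy":0,"dz":0,"wx":0,"wy":0,"wz":0},{"hand":0.7,"dx":0,"dy":0,"dz":2,"wx":0,"wy":0,"wz":0},{"hand":0.7,"dx":0,"dy":0,"dz":3.5,"wx":0,"wy":0,"wz":0},{"hand":0.7,"dx":0,"dy":0,"dz":3.5,"wx":0,"wy":0,"wz":0},{"hand":1,"dx":-2.5,"dy":-1,"dz":0,"wx":0,"wy":0,"wz":0},{"hand":1,"dx":-4,"dy":-1,"dz":0,"wx":0,"wy":0,"wz":0},{"hand":1,"dx":-4,"dy":-1,"dz":0,"wx":0,"wy":0,"wz":0},{"hand":1,"dx":-4,"dy":-1,"dz":0,"wx":0,"wy":0,"wz":0}]'
python3 -c "
from jars import *
to([.4625,-.163,.115],Rdown([1,0]))
p,d=cap('scene'); save(p,'m1.png',130,80,330,300,3); jars()"
```

```text
time_s: 43.3
position: [0.4996, -0.1402, 0.1169]
tcp_rot: [[0.011, 1.0, 0.003], [1.0, -0.011, 0.002], [0.002, 0.003, -1.0]]
force: [-0.5, -0.9, -0.4]
opening: 0.991
pos [0.4996, -0.1402, 0.1169] F [-0.53, -0.95, -0.36] op 0.991 j [-28.0, 31.0, 103.0, 0.0, 46.0, -28.0] t 43.3
d(cm) [-3.71, -2.28, -0.19] w [-0.002, 0.003, 0.011]
scene blob 335 [131. 191.] [ 0.621 -0.354  0.06 ] (0.602, -0.378, 0.099)
scene blob 197 [224. 177.] [ 0.462 -0.152  0.061] (0.462, -0.159, 0.031)
scene blob 329 [296. 197.] [0.431 0.054 0.061] (0.43, 0.054, 0.031)
scene blob 370 [204. 236.] [ 0.648 -0.1    0.063] (0.647, -0.101, 0.031)
top blob 129 [387. 187.] [ 0.558 -0.345  0.061] (0.56, -0.345, 0.079)
top blob 192 [335. 215.] [ 0.461 -0.167  0.062] (0.461, -0.165, 0.029)
top blob 222 [370. 250.] [ 0.346 -0.284  0.062] (0.345, -0.284, 0.029)
```

View pics/m1.png

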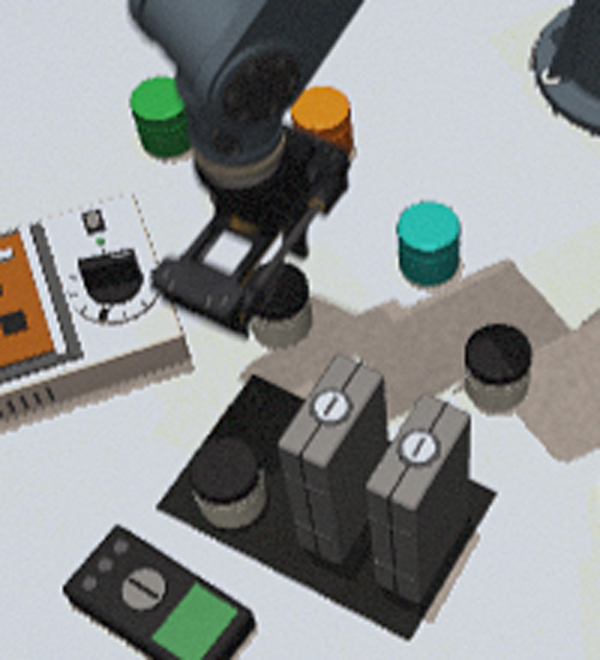

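```bash
python3 -m handwheel '[{"hand":1,"dx":-2,"dy":-1.2,"dz":0,"wx":0,"wy":0,"wz":0.01},{"hand":1,"dx":-1.7,"dy":-1.1,"dz":0,"wx":0,"wy":0,"wz":0},{"hand":1,"dx":0,"dy":0,"dz":-0.5,"wx":0,"wy":0,"wz":0},{"hand":1,"dx":0,"dy":0,"dz":0,"wx":0,"wy":0,"wz":0},{"hand":1,"dx":0,"dy":0,"dz":0,"wx":0,"wy":0,"wz":0}]'
python3 -c "
from jars import *
to([.4625,-.163,.026],Rdown([1,0]))
p,d=cap('scene'); save(p,'m2.png',150,80,300,230,4); jars()"
```

```text
time_s: 43.85
position: [0.4647, -0.1629, 0.1116]
tcp_rot: [[0.001, 1.0, 0.003], [1.0, -0.001, 0.002], [0.002, 0.003, -1.0]]
force: [0.8, 0.0, 0.2]
opening: 1.001
pos [0.4647, -0.1629, 0.1116] F [0.78, 0.0, 0.22] op 1.001 j [-32.0, 30.0, 107.0, 0.0, 43.0, -33.0] t 43.85
d(cm) [-0.22, -0.01, -8.56] w [-0.002, 0.003, 0.001]
scene blob 350 [131. 190.] [ 0.618 -0.356  0.06 ] (0.602, -0.377, 0.098)
scene blob 271 [222. 176.] [ 0.464 -0.159  0.061] (0.464, -0.162, 0.031)
scene blob 321 [296. 197.] [0.431 0.054 0.061] (0.431, 0.054, 0.031)
scene blob 362 [204. 236.] [ 0.647 -0.1    0.063] (0.647, -0.1, 0.031)
top blob 129 [387. 187.] [ 0.558 -0.345  0.061] (0.56, -0.345, 0.079)
top blob 192 [335. 215.] [ 0.461 -0.167  0.062] (0.461, -0.165, 0.029)
top blob 222 [370. 250.] [ 0.346 -0.284  0.062] (0.345, -0.284, 0.029)
```

View pics/m2.png

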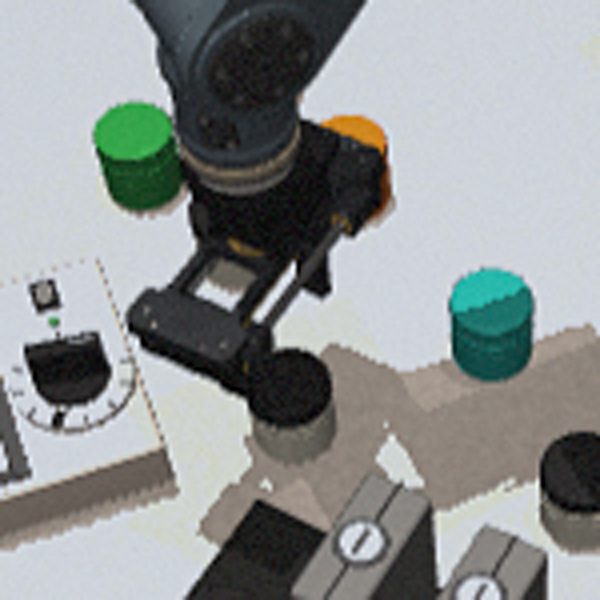

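```bash
python3 -m handwheel '[{"hand":1,"dx":-0.1,"dy":0,"dz":-3,"wx":0,"wy":0,"wz":0},{"hand":1,"dx":0,"dy":0,"dz":-3,"wx":0,"wy":0,"wz":0},{"hand":1,"dx":0,"dy":0,"dz":-2.5,"wx":0,"wy":0,"wz":0},{"hand":0.5,"dx":0,"dy":0,"dz":0,"wx":0,"wy":0,"wz":0},{"hand":0.3,"dx":0,"dy":0,"dz":0,"wx":0,"wy":0,"wz":0},{"hand":-0.2,"dx":0,"dy":0,"dz":0,"wx":0,"wy":0,"wz":0},{"hand":-0.2,"dx":0,"dy":0,"dz":0,"wx":0,"wy":0,"wz":0},{"hand":-0.2,"dx":0,"dy":0,"dz":0,"wx":0,"wy":0,"wz":0}]'
python3 -m handwheel '[{"hand":-0.2,"dx":0,"dy":0,"dz":1,"wx":0,"wy":0,"wz":0},{"hand":-0.2,"dx":0,"dy":0,"dz":1.5,"wx":0,"wy":0,"wz":0},{"hand":-0.2,"dx":0,"dy":0,"dz":1.5,"wx":0,"wy":0,"wz":0},{"hand":-0.2,"dx":0,"dy":0,"dz":0,"wx":0,"wy":0,"wz":0},{"hand":-0.2,"dx":0,"dy":0,"dz":0,"wx":0,"wy":0,"wz":0}]'
python3 -m handwheel '[{"hand":-0.2,"dx":0,"dy":0,"dz":0,"wx":0,"wy":0,"wz":0}]'
```

```text
time_s: 44.7
position: [0.4636, -0.1634, 0.028]
tcp_rot: [[0.002, 1.0, 0.004], [1.0, -0.002, 0.001], [0.001, 0.004, -1.0]]
force: [0.1, 0.2, 3.7]
opening: 0.682
time_s: 45.2
position: [0.463, -0.1631, 0.0673]
tcp_rot: [[0.002, 1.0, 0.003], [1.0, -0.002, 0.002], [0.002, 0.003, -1.0]]
force: [-0.2, -0.4, -0.9]
opening: 0.683
time_s: 45.3
position: [0.4624, -0.1628, 0.0665]
tcp_rot: [[0.002, 1.0, 0.001], [1.0, -0.002, 0.003], [0.003, 0.001, -1.0]]
force: [-0.8, 0.3, -0.6]
opening: 0.684
```

Empty. I'll set it down and go to the jar at (0.347, -0.283).

```bash
python3 -m handwheel '[{"hand":-0.2,"dx":0,"dy":0,"dz":-1.8,"wx":0,"wy":0,"wz":0},{"hand":-0.2,"dx":0,"dy":0,"dz":-1.6,"wx":0,"wy":0,"wz":0},{"hand":-0.2,"dx":0,"dy":0,"dz":-0.5,"wx":0,"wy":0,"wz":0},{"hand":-0.2,"dx":0,"dy":0,"dz":0,"wx":0,"wy":0,"wz":0},{"hand":0.5,"dx":0,"dy":0,"dz":0,"wx":0,"wy":0,"wz":0},{"hand":1,"dx":0,"dy":0,"dz":0,"wx":0,"wy":0,"wz":0},{"hand":1,"dx":0,"dy":0,"dz":0,"wx":0,"wy":0,"wz":0},{"hand":1,"dx":0,"dy":0,"dz":3,"wx":0,"wy":0,"wz":0},{"hand":1,"dx":0,"dy":0,"dz":3.5,"wx":0,"wy":0,"wz":0},{"hand":1,"dx":0,"dy":0,"dz":3,"wx":0,"wy":0,"wz":0}]'
python3 -m handwheel '[{"hand":1,"dx":-2.5,"dy":-2.5,"dz":0,"wx":0,"wy":0,"wz":0},{"hand":1,"dx":-3,"dy":-3,"dz":0,"wx":0,"wy":0,"wz":0},{"hand":1,"dx":-3,"dy":-3,"dz":0,"wx":0,"wy":0,"wz":0},{"hand":1,"dx":-3,"dy":-3.5,"dz":0,"wx":0,"wy":0,"wz":0},{"hand":1,"dx":0,"dy":0,"dz":0,"wx":0,"wy":0,"wz":0},{"hand":1,"dx":0,"dy":0,"dz":0,"wx":0,"wy":0,"wz":0}]'
python3 -c "
from jars import *
to([.347,-.283,.026],Rdown([1,0]))
p,d=cap('scene'); save(p,'n1.png',150,60,310,220,4); cap('top');jars()"
```

```text
time_s: 46.3
position: [0.4627, -0.1629, 0.1238]
tcp_rot: [[0.002, 1.0, 0.002], [1.0, -0.002, 0.003], [0.003, 0.002, -1.0]]
force: [-0.4, 0.2, 0.1]
opening: 0.991
time_s: 46.9
position: [0.3471, -0.2838, 0.1228]
tcp_rot: [[0.005, 1.0, 0.002], [1.0, -0.005, 0.003], [0.003, 0.002, -1.0]]
force: [0.7, 0.7, 0.4]
opening: 1.0
pos [0.3471, -0.2838, 0.1228] F [0.72, 0.69, 0.35] op 1.0 j [-54.0, 27.0, 112.0, 0.0, 41.0, -54.0] t 46.9
d(cm) [-0.01, 0.08, -9.68] w [-0.003, 0.002, 0.005]
scene blob 240 [207. 132.] [ 0.349 -0.28   0.061] (0.348, -0.281, 0.031)
scene blob 440 [132. 190.] [ 0.617 -0.353  0.06 ] (0.602, -0.375, 0.099)
scene blob 301 [222. 176.] [ 0.464 -0.16   0.061] (0.463, -0.16, 0.032)
scene blob 318 [296. 197.] [0.431 0.054 0.061] (0.431, 0.054, 0.032)
scene blob 355 [204. 236.] [ 0.647 -0.1    0.063] (0.646, -0.102, 0.031)
top blob 220 [316. 161.] [ 0.643 -0.104  0.064] (0.644, -0.104, 0.03)
top blob 133 [388. 187.] [ 0.557 -0.345  0.061] (0.558, -0.345, 0.077)
top blob 110 [332. 212.] [ 0.47  -0.157  0.062] (0.461, -0.163, 0.029)
top blob 211 [270. 224.] [0.427 0.05  0.062] (0.427, 0.051, 0.029)
```

View pics/n1.png

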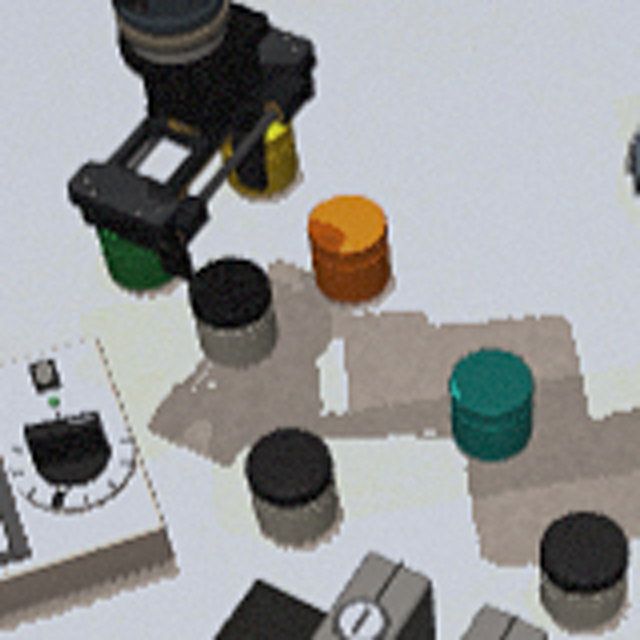

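```bash
python3 -m handwheel '[{"hand":1,"dx":0,"dy":0.1,"dz":-3.5,"wx":0,"wy":0,"wz":0},{"hand":1,"dx":0,"dy":0,"dz":-3.2,"wx":0,"wy":0,"wz":0},{"hand":1,"dx":0,"dy":0,"dz":-3,"wx":0,"wy":0,"wz":0},{"hand":0.5,"dx":0,"dy":0,"dz":0,"wx":0,"wy":0,"wz":0},{"hand":0.3,"dx":0,"dy":0,"dz":0,"wx":0,"wy":0,"wz":0},{"hand":-0.2,"dx":0,"dy":0,"dz":0,"wx":0,"wy":0,"wz":0},{"hand":-0.2,"dx":0,"dy":0,"dz":0,"wx":0,"wy":0,"wz":0},{"hand":-0.2,"dx":0,"dy":0,"dz":0,"wx":0,"wy":0,"wz":0}]'
python3 -m handwheel '[{"hand":-0.2,"dx":0,"dy":0,"dz":1,"wx":0,"wy":0,"wz":0},{"hand":-0.2,"dx":0,"dy":0,"dz":1.5,"wx":0,"wy":0,"wz":0},{"hand":-0.2,"dx":0,"dy":0,"dz":1.5,"wx":0,"wy":0,"wz":0},{"hand":-0.2,"dx":0,"dy":0,"dz":0,"wx":0,"wy":0,"wz":0},{"hand":-0.2,"dx":0,"dy":0,"dz":0,"wx":0,"wy":0,"wz":0}]'
python3 -m handwheel '[{"hand":-0.2,"dx":0,"dy":0,"dz":0,"wx":0,"wy":0,"wz":0}]'
```

```text
time_s: 47.8
position: [0.3481, -0.2822, 0.0271]
tcp_rot: [[0.001, 1.0, 0.003], [1.0, -0.001, 0.001], [0.001, 0.003, -1.0]]
force: [0.1, 0.4, 6.3]
opening: 0.681
time_s: 48.3
position: [0.3478, -0.2821, 0.0661]
tcp_rot: [[0.002, 1.0, 0.003], [1.0, -0.002, 0.002], [0.002, 0.003, -1.0]]
force: [-0.6, 0.9, -3.8]
opening: 0.684
time_s: 48.4
position: [0.3475, -0.2816, 0.0654]
tcp_rot: [[0.002, 1.0, 0.002], [1.0, -0.002, 0.003], [0.003, 0.002, -1.0]]
force: [-0.4, -0.5, -4.7]
opening: 0.679
```

```bash
python3 -m handwheel '[{"hand":-0.2,"dx":0,"dy":0,"dz":3,"wx":0,"wy":0,"wz":0},{"hand":-0.2,"dx":0.5,"dy":0.5,"dz":3.5,"wx":0,"wy":0,"wz":0},{"hand":-0.2,"dx":2,"dy":1.5,"dz":2,"wx":0,"wy":0,"wz":-0.08},{"hand":-0.2,"dx":3.2,"dy":2.4,"dz":0,"wx":0,"wy":0,"wz":-0.08},{"hand":-0.2,"dx":3.2,"dy":2.4,"dz":0,"wx":0,"wy":0,"wz":-0.08},{"hand":-0.2,"dx":3.2,"dy":2.4,"dz":0,"wx":0,"wy":0,"wz":-0.08},{"hand":-0.2,"dx":3.2,"dy":2.4,"dz":0,"wx":0,"wy":0,"wz":-0.08},{"hand":-0.2,"dx":3.2,"dy":2.4,"dz":0,"wx":0,"wy":0,"wz":0},{"hand":-0.2,"dx":2.9,"dy":2,"dz":0,"wx":0,"wy":0,"wz":0},{"hand":-0.2,"dx":0,"dy":0,"dz":0,"wx":0,"wy":0,"wz":0}]'
python3 -m handwheel '[{"hand":-0.2,"dx":0,"dy":0,"dz":-3,"wx":0,"wy":0,"wz":0},{"hand":-0.2,"dx":0,"dy":0,"dz":-3,"wx":0,"wy":0,"wz":0},{"hand":-0.2,"dx":0,"dy":0,"dz":0,"wx":0,"wy":0,"wz":0},{"hand":-0.2,"dx":0,"dy":0,"dz":0,"wx":0,"wy":0,"wz":0}]'
python3 -c "
from jars import *
to([.562,-.122,.030])
p,d=cap('scene'); save(p,'o1.png',150,120,310,280,4)"
```

```text
time_s: 49.4
position: [0.5652, -0.1193, 0.1496]
tcp_rot: [[0.387, 0.922, 0.006], [0.922, -0.388, 0.002], [0.004, 0.004, -1.0]]
force: [-0.9, 0.4, -5.2]
opening: 0.685
time_s: 49.8
position: [0.5604, -0.1219, 0.0897]
tcp_rot: [[0.391, 0.92, -0.001], [0.92, -0.391, 0.003], [0.002, -0.002, -1.0]]
force: [0.7, -0.4, -4.2]
opening: 0.678
pos [0.5604, -0.1219, 0.0897] F [0.71, -0.39, -4.23] op 0.678 j [-24.0, 37.0, 96.0, 0.0, 47.0, -1.0] t 49.8
d(cm) [0.16, -0.01, -5.97]
```

View pics/o1.png

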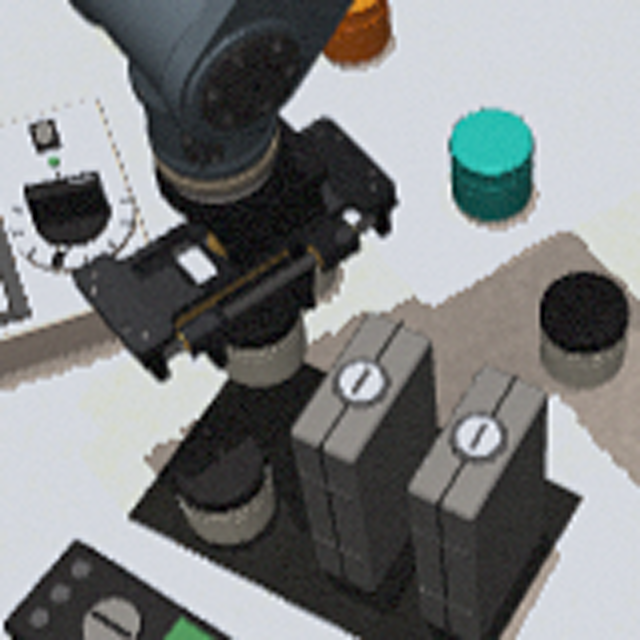

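```bash
python3 -m handwheel '[{"hand":-0.2,"dx":0.1,"dy":0,"dz":-2.5,"wx":0,"wy":0,"wz":0},{"hand":-0.2,"dx":0,"dy":0,"dz":-2,"wx":0,"wy":0,"wz":0},{"hand":-0.2,"dx":0,"dy":0,"dz":-1,"wx":0,"wy":0,"wz":0},{"hand":-0.2,"dx":0,"dy":0,"dz":0,"wx":0,"wy":0,"wz":0},{"hand":-0.2,"dx":0,"dy":0,"dz":-0.3,"wx":0,"wy":0,"wz":0},{"hand":-0.2,"dx":0,"dy":0,"dz":0,"wx":0,"wy":0,"wz":0}]'
python3 -m handwheel '[{"hand":-0.2,"dx":0,"dy":0,"dz":-0.3,"wx":0,"wy":0,"wz":0},{"hand":-0.2,"dx":0,"dy":0,"dz":0,"wx":0,"wy":0,"wz":0}]'
```

```text
time_s: 50.45
position: [0.5636, -0.1224, 0.0337]
tcp_rot: [[0.391, 0.92, 0.005], [0.92, -0.391, 0.001], [0.002, 0.004, -1.0]]
force: [0.1, 1.5, -4.1]
opening: 0.682
time_s: 50.65
position: [0.5634, -0.1222, 0.0302]
tcp_rot: [[0.391, 0.92, 0.004], [0.92, -0.391, 0.001], [0.002, 0.004, -1.0]]
force: [0.5, -0.1, -3.0]
opening: 0.687
```

```bash
python3 -m handwheel '[{"hand":-0.2,"dx":0,"dy":0,"dz":-0.2,"wx":0,"wy":0,"wz":0},{"hand":-0.2,"dx":0,"dy":0,"dz":0,"wx":0,"wy":0,"wz":0}]'
python3 -m handwheel '[{"hand":0.5,"dx":0,"dy":0,"dz":0,"wx":0,"wy":0,"wz":0},{"hand":0.65,"dx":0,"dy":0,"dz":0,"wx":0,"wy":0,"wz":0},{"hand":0.65,"dx":0,"dy":0,"dz":0,"wx":0,"wy":0,"wz":0},{"hand":0.65,"dx":0,"dy":0,"dz":2,"wx":0,"wy":0,"wz":0},{"hand":0.65,"dx":0,"dy":0,"dz":3.5,"wx":0,"wy":0,"wz":0},{"hand":0.65,"dx":0,"dy":0,"dz":4,"wx":0,"wy":0,"wz":0},{"hand":0.65,"dx":-2,"dy":0,"dz":4,"wx":0,"wy":0,"wz":0},{"hand":0.65,"dx":-4,"dy":0,"dz":2,"wx":0,"wy":0,"wz":0},{"hand":0.65,"dx":-4,"dy":0,"dz":0,"wx":0,"wy":0,"wz":0},{"hand":0.65,"dx":-3,"dy":0,"dz":0,"wx":0,"wy":0,"wz":0}]'
python3 - <<'E'
from jars import *
p,d=cap('scene'); save(p,'p1.png',80,80,330,300,3); save(p,'p2.png',90,130,180,220,7); p,d=cap('top');jars()
save(p,'p3.png',335,135,440,235,7)
to([.523,-.29,.2])
# preheater pose
for n in('scene','top'):
    p,d=load(n);W=cloud(n,d)
    m=(abs(W[...,2]-.055)<.006)&(W[...,1]<-.2)&(W[...,0]>.4)&(p.min(2)>110)
    q=(W[...,2]>.045)&(W[...,2]<.085)&(W[...,0]>.42)&(W[...,0]<.75)&(W[...,1]<-.19)&(W[...,1]>-.5)
    P=W[q][:,:2].astype(np.float32); r=cv2.minAreaRect(P); print(n,r,cv2.boxPoints(r).round(3).tolist())
E
```

```text
time_s: 50.85
position: [0.5635, -0.1222, 0.0301]
tcp_rot: [[0.391, 0.92, 0.005], [0.92, -0.391, 0.001], [0.002, 0.004, -1.0]]
force: [-1.7, 0.4, 9.6]
opening: 0.684
time_s: 51.85
position: [0.4308, -0.1215, 0.1835]
tcp_rot: [[0.391, 0.921, 0.003], [0.921, -0.391, 0.001], [0.002, 0.003, -1.0]]
force: [-0.2, -0.8, -1.1]
opening: 0.823
scene blob 393 [131. 190.] [ 0.617 -0.355  0.06 ] (0.601, -0.377, 0.098)
scene blob 288 [222. 176.] [ 0.463 -0.159  0.061] (0.462, -0.16, 0.031)
scene blob 320 [296. 197.] [0.431 0.054 0.061] (0.43, 0.053, 0.031)
scene blob 323 [214. 208.] [ 0.564 -0.121  0.063] (0.563, -0.121, 0.031)
scene blob 360 [204. 236.] [ 0.648 -0.1    0.063] (0.646, -0.101, 0.031)
top blob 215 [317. 161.] [ 0.643 -0.104  0.064] (0.643, -0.104, 0.03)
top blob 129 [387. 187.] [ 0.558 -0.344  0.062] (0.557, -0.343, 0.077)
top blob 170 [321. 184.] [ 0.564 -0.121  0.064] (0.561, -0.125, 0.03)
top blob 219 [270. 224.] [0.426 0.051 0.062] (0.427, 0.05, 0.029)
pos [0.428, -0.1203, 0.1826] F [0.33, -0.87, 0.28] op 0.822 j [-30.0, 20.0, 110.0, 0.0, 51.0, -7.0] t 51.95
d(cm) [9.5, -16.97, 1.74]
scene ((0.569271445274353, -0.3499660789966583), (0.18466807901859283, 0.2203189581632614), 49.47097396850586) [[0.4259999990463257, -0.3490000069141388], [0.5929999947547913, -0.492000013589859], [0.7129999995231628, -0.35100001096725464], [0.5460000038146973, -0.20800000429153442]]
top ((0.567103385925293, -0.35327768325805664), (0.18060651421546936, 0.22278337180614471), 49.77924346923828) [[0.42399999499320984, -0.3499999940395355], [0.593999981880188, -0.49399998784065247], [0.7099999785423279, -0.35600000619888306], [0.5400000214576721, -0.21199999749660492]]
```

View pics/p1.png

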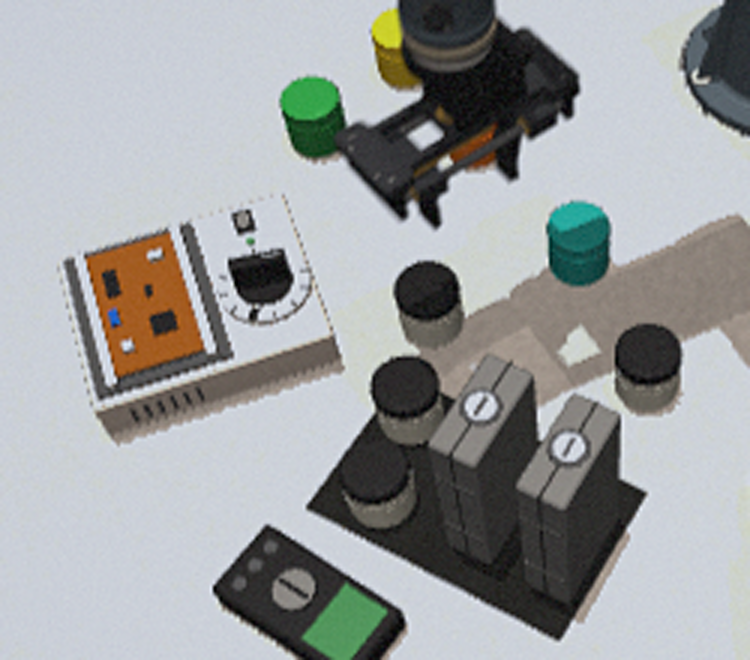

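View pics/p3.png

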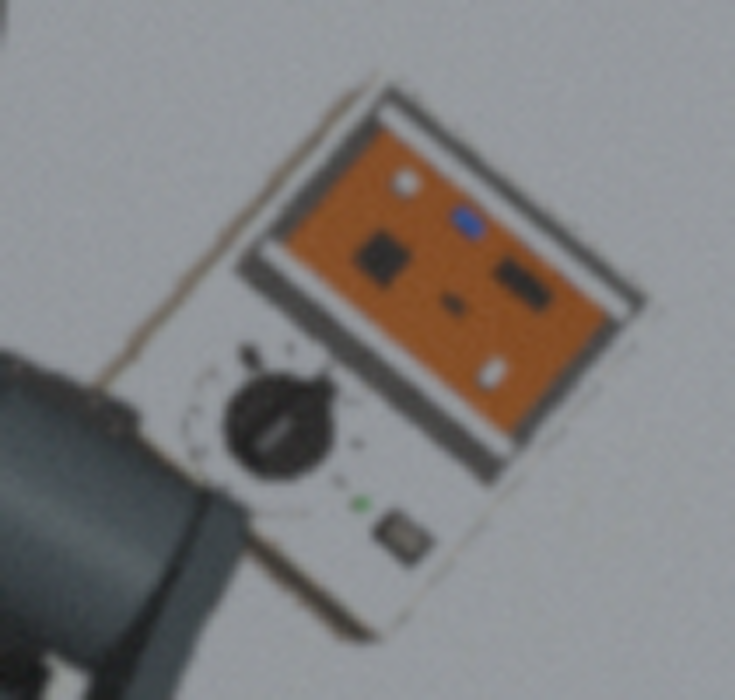

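View pics/p2.png

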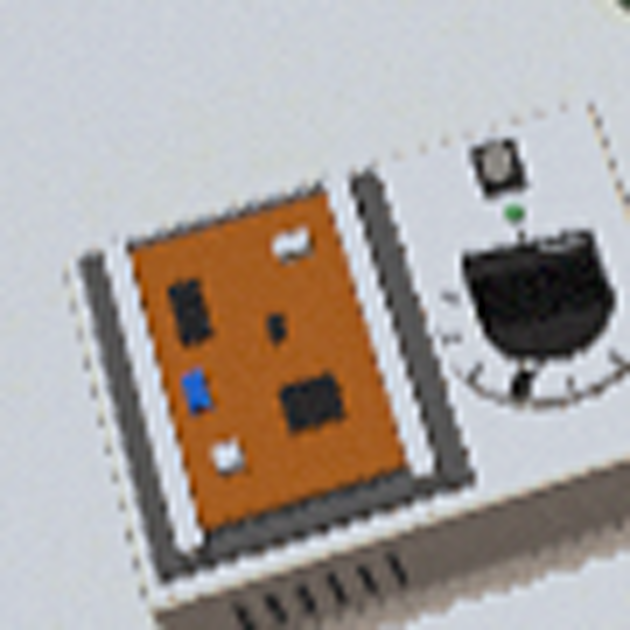

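```bash
cat > dial.py <<'E'
from h import *
def dial(lo=.088,hi=.112):
    for n in('scene','top'):
        p,d=load(n);W=cloud(n,d)
        m=(W[...,2]>lo)&(W[...,2]<hi)&(np.hypot(W[...,0]-.5274,W[...,1]+.2973)<.045)
        P=W[m]
        if len(P)<5: print(n,len(P)); continue
        r=cv2.minAreaRect(P[:,:2].astype(np.float32)); c=P[:,:2]-P[:,:2].mean(0); u,s,vt=np.linalg.svd(c,full_matrices=False)
        print(n,len(P),P.mean(0).round(4),r,'pca',np.degrees(np.arctan2(vt[0,1],vt[0,0])).round(1))
        b=m&(p.min(2)>100)
        if b.sum(): print('  bright',b.sum(),W[b].mean(0).round(4))
E
python3 -c "
from dial import *
dial()
p,d=load('top'); save(p,'q1.png',362,182,392,212,20)
c,R,t=cal('top')
for P in([.5274,-.2973,.099],[.5274,-.2973,.0565]):
    q=R@np.array(P)+t; print(c['fx']*q[0]/q[2]+c['cx'],c['fy']*q[1]/q[2]+c['cy'])
"
```

```text
scene 114 [ 0.5303 -0.2946  0.0955] ((0.5296843647956848, -0.2950054705142975), (0.01966448500752449, 0.05116363242268562), 40.868282318115234) pca -46.6
  bright 9 [ 0.5209 -0.2917  0.0966]
top 65 [ 0.5266 -0.2981  0.098 ] ((0.5268283486366272, -0.2986672520637512), (0.012232685461640358, 0.04922393709421158), 44.5091552734375) pca 135.3
  bright 1 [ 0.5484 -0.3119  0.0934]
376.0773928788472 193.9563611715494
373.20628668195127 195.90825889000948
```

View pics/q1.png

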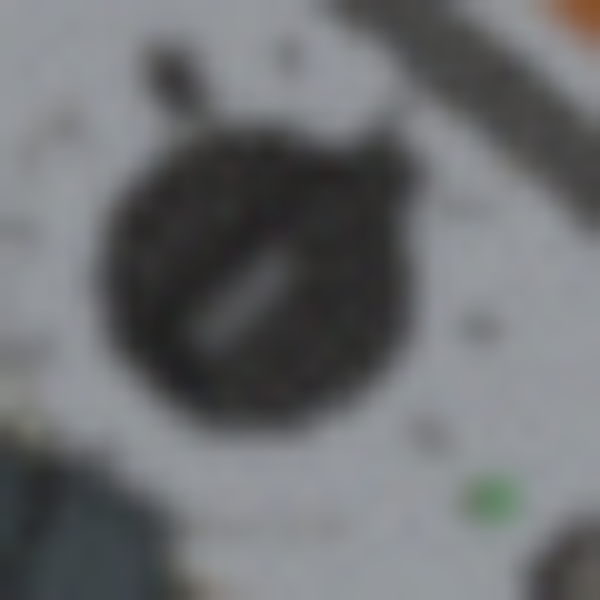

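```bash
python3 -m handwheel '[{"hand":0,"dx":1,"dy":-1.7,"dz":0,"wx":0,"wy":0,"wz":0.107},{"hand":0,"dx":1,"dy":-2,"dz":0,"wx":0,"wy":0,"wz":0.12},{"hand":0,"dx":1,"dy":-2,"dz":0,"wx":0,"wy":0,"wz":0.12},{"hand":0,"dx":1,"dy":-2,"dz":0,"wx":0,"wy":0,"wz":0.12},{"hand":0,"dx":1,"dy":-2,"dz":0,"wx":0,"wy":0,"wz":0.12},{"hand":0,"dx":1,"dy":-2,"dz":0,"wx":0,"wy":0,"wz":0.12},{"hand":0,"dx":1,"dy":-2,"dz":0,"wx":0,"wy":0,"wz":0.12},{"hand":0,"dx":1,"dy":-2,"dz":0,"wx":0,"wy":0,"wz":0.12},{"hand":0,"dx":1,"dy":-1,"dz":0,"wx":0,"wy":0,"wz":0.12},{"hand":0,"dx":1,"dy":-1,"dz":0,"wx":0,"wy":0,"wz":0.12}]'
python3 -m handwheel '[{"hand":0,"dx":0,"dy":0,"dz":0,"wx":0,"wy":0,"wz":0},{"hand":0,"dx":0,"dy":0,"dz":0,"wx":0,"wy":0,"wz":0}]'
python3 -c "
from dial import *
to([.528,-.297,.078],Rdown([.7071,.7071]))
p,d=cap('scene'); save(p,'r1.png',100,90,240,220,5)"
```

```text
time_s: 52.95
position: [0.534, -0.3001, 0.1823]
tcp_rot: [[-0.71, 0.704, 0.0], [0.704, 0.71, 0.003], [0.002, 0.002, -1.0]]
force: [0.7, 0.2, -0.5]
opening: 0.499
time_s: 53.15
position: [0.5328, -0.2987, 0.1822]
tcp_rot: [[-0.705, 0.709, -0.001], [0.709, 0.705, 0.004], [0.004, 0.002, -1.0]]
force: [0.3, 0.4, -0.5]
opening: 0.502
pos [0.5328, -0.2987, 0.1822] F [0.32, 0.43, -0.53] op 0.502 j [-40.0, 32.0, 86.0, 0.0, 62.0, -85.0] t 53.15
d(cm) [-0.48, 0.17, -10.42] w [-0.004, -0.001, 0.003]
```

View pics/r1.png

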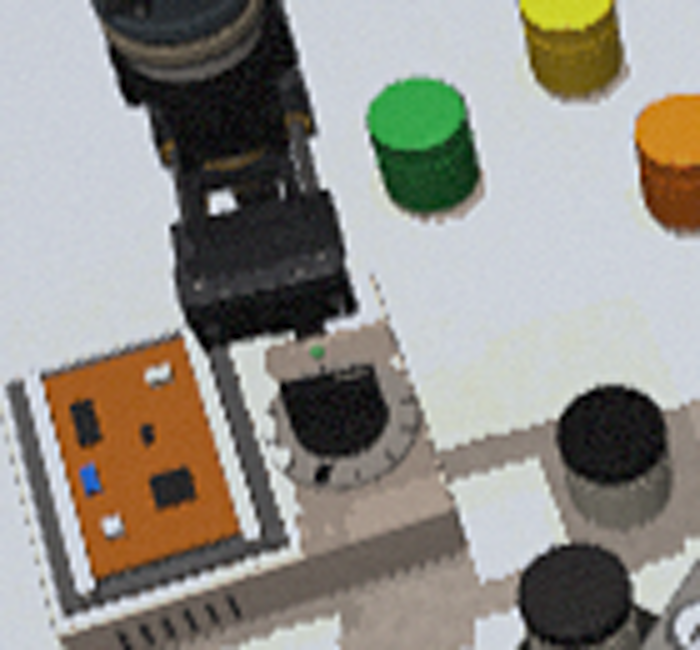

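Orientation is right. I'll centre it, descend and grip the bar.

```bash
python3 -m handwheel '[{"hand":0,"dx":-0.45,"dy":0.2,"dz":0,"wx":0,"wy":0,"wz":0},{"hand":0,"dx":0,"dy":0,"dz":-3,"wx":0,"wy":0,"wz":0},{"hand":0,"dx":0,"dy":0,"dz":-3,"wx":0,"wy":0,"wz":0},{"hand":0,"dx":0,"dy":0,"dz":-2,"wx":0,"wy":0,"wz":0},{"hand":0,"dx":0,"dy":0,"dz":0,"wx":0,"wy":0,"wz":0},{"hand":0,"dx":0,"dy":0,"dz":0,"wx":0,"wy":0,"wz":0}]'
python3 -c "
from dial import *
to([.528,-.297,.078],Rdown([.7071,.7071]))"
```

```text
time_s: 53.8
position: [0.528, -0.2966, 0.103]
tcp_rot: [[-0.707, 0.707, -0.001], [0.707, 0.707, 0.004], [0.003, 0.002, -1.0]]
force: [0.0, -0.2, 0.0]
opening: 0.499
pos [0.528, -0.2966, 0.103] F [0.02, -0.23, 0.03] op 0.499 j [-40.0, 38.0, 91.0, 0.0, 52.0, -85.0] t 53.8
d(cm) [-0.0, -0.04, -2.5] w [-0.004, -0.001, 0.0]
```

```bash
python3 -m handwheel '[{"hand":0,"dx":0,"dy":0,"dz":-1.2,"wx":0,"wy":0,"wz":0},{"hand":0,"dx":0,"dy":0,"dz":-1.1,"wx":0,"wy":0,"wz":0},{"hand":0,"dx":0,"dy":0,"dz":0,"wx":0,"wy":0,"wz":0},{"hand":-0.5,"dx":0,"dy":0,"dz":0,"wx":0,"wy":0,"wz":0},{"hand":-0.9,"dx":0,"dy":0,"dz":0,"wx":0,"wy":0,"wz":0},{"hand":-1,"dx":0,"dy":0,"dz":0,"wx":0,"wy":0,"wz":0},{"hand":-1,"dx":0,"dy":0,"dz":0,"wx":0,"wy":0,"wz":0},{"hand":-1,"dx":0,"dy":0,"dz":0,"wx":0,"wy":0,"wz":0}]'
python3 -c "
from dial import *
to([.528,-.297,.078],Rdown([.7071,.7071])); print(bot.read_state()['moment'])"
```

```text
time_s: 54.6
position: [0.5284, -0.297, 0.08]
tcp_rot: [[-0.707, 0.707, 0.0], [0.707, 0.707, 0.003], [0.002, 0.002, -1.0]]
force: [0.7, -0.5, 0.5]
opening: 0.158
pos [0.5284, -0.297, 0.08] F [0.73, -0.49, 0.55] op 0.158 j [-40.0, 40.0, 91.0, 0.0, 49.0, -85.0] t 54.6
d(cm) [-0.04, 0.0, -0.2] w [-0.003, 0.0, 0.0]
[ 0.0250737  -0.10828162  0.01562055]
```

```bash
python3 -m handwheel '[{"hand":-1,"dx":0,"dy":0,"dz":0,"wx":0,"wy":0,"wz":-0.06},{"hand":-1,"dx":0,"dy":0,"dz":0,"wx":0,"wy":0,"wz":-0.12},{"hand":-1,"dx":0,"dy":0,"dz":0,"wx":0,"wy":0,"wz":-0.12},{"hand":-1,"dx":0,"dy":0,"dz":0,"wx":0,"wy":0,"wz":-0.12},{"hand":-1,"dx":0,"dy":0,"dz":0,"wx":0,"wy":0,"wz":-0.12},{"hand":-1,"dx":0,"dy":0,"dz":0,"wx":0,"wy":0,"wz":-0.12},{"hand":-1,"dx":0,"dy":0,"dz":0,"wx":0,"wy":0,"wz":-0.12},{"hand":-1,"dx":0,"dy":0,"dz":0,"wx":0,"wy":0,"wz":-0.12},{"hand":-1,"dx":0,"dy":0,"dz":0,"wx":0,"wy":0,"wz":-0.06}]'
python3 -c "
from dial import *
to([.528,-.297,.08],Rdown([np.cos(np.radians(-70.4)),np.sin(np.radians(-70.4))])); print(bot.read_state()['moment'])"
```

```text
time_s: 55.5
position: [0.5289, -0.2969, 0.08]
tcp_rot: [[0.177, 0.984, 0.004], [0.984, -0.177, 0.002], [0.002, 0.003, -1.0]]
force: [1.4, 0.9, -0.0]
opening: 0.157
pos [0.5289, -0.2969, 0.08] F [1.43, 0.93, -0.02] op 0.157 j [-40.0, 39.0, 91.0, 0.0, 49.0, -30.0] t 55.5
d(cm) [-0.09, -0.01, -0.0] w [0.0, 0.004, -1.051]
[ 0.14540132 -0.24436497  0.05239018]
```

```bash
python3 -m handwheel '[{"hand":-1,"dx":0,"dy":0,"dz":0,"wx":0,"wy":0,"wz":-0.07},{"hand":-1,"dx":0,"dy":0,"dz":0,"wx":0,"wy":0,"wz":-0.12},{"hand":-1,"dx":0,"dy":0,"dz":0,"wx":0,"wy":0,"wz":-0.12},{"hand":-1,"dx":0,"dy":0,"dz":0,"wx":0,"wy":0,"wz":-0.12},{"hand":-1,"dx":0,"dy":0,"dz":0,"wx":0,"wy":0,"wz":-0.12},{"hand":-1,"dx":0,"dy":0,"dz":0,"wx":0,"wy":0,"wz":-0.12},{"hand":-1,"dx":0,"dy":0,"dz":0,"wx":0,"wy":0,"wz":-0.12},{"hand":-1,"dx":0,"dy":0,"dz":0,"wx":0,"wy":0,"wz":-0.12},{"hand":-1,"dx":0,"dy":0,"dz":0,"wx":0,"wy":0,"wz":-0.12},{"hand":-1,"dx":0,"dy":0,"dz":0,"wx":0,"wy":0,"wz":0}]'
python3 -c "
from dial import *
to([.528,-.297,.08],Rdown([np.cos(np.radians(-70.4)),np.sin(np.radians(-70.4))])); print(bot.read_state()['moment'])"
```

```text
time_s: 56.5
position: [0.5292, -0.2973, 0.08]
tcp_rot: [[0.934, 0.358, 0.005], [0.358, -0.934, -0.002], [0.004, 0.004, -1.0]]
force: [2.6, -0.9, -0.0]
opening: 0.158
pos [0.5292, -0.2973, 0.08] F [2.57, -0.91, -0.03] op 0.158 j [-40.0, 39.0, 91.0, 0.0, 49.0, 29.0] t 56.5
d(cm) [-0.12, 0.03, -0.0] w [0.002, 0.005, -0.024]
[ 0.08417454 -0.32594818 -0.03100104]
```

```bash
python3 -m handwheel '[{"hand":-1,"dx":-0.05,"dy":0,"dz":0,"wx":0,"wy":0,"wz":-0.024},{"hand":-1,"dx":0,"dy":0,"dz":0,"wx":0,"wy":0,"wz":0},{"hand":-0.5,"dx":0,"dy":0,"dz":0,"wx":0,"wy":0,"wz":0},{"hand":-0.2,"dx":0,"dy":0,"dz":0,"wx":0,"wy":0,"wz":0},{"hand":-0.1,"dx":0,"dy":0,"dz":0,"wx":0,"wy":0,"wz":0},{"hand":-0.1,"dx":0,"dy":0,"dz":2,"wx":0,"wy":0,"wz":0},{"hand":-0.1,"dx":0,"dy":0,"dz":4,"wx":0,"wy":0,"wz":0},{"hand":-0.1,"dx":0,"dy":0,"dz":4,"wx":0,"wy":0,"wz":0},{"hand":-0.1,"dx":-3,"dy":0,"dz":2,"wx":0,"wy":0,"wz":0},{"hand":-0.1,"dx":-4,"dy":0,"dz":0,"wx":0,"wy":0,"wz":0}]'
python3 -m handwheel '[{"hand":-0.1,"dx":-4,"dy":0,"dz":1,"wx":0,"wy":0,"wz":0},{"hand":-0.1,"dx":-4,"dy":-2,"dz":1,"wx":0,"wy":0,"wz":0},{"hand":-0.1,"dx":-4,"dy":-3,"dz":0,"wx":0,"wy":0,"wz":0},{"hand":-0.1,"dx":-3,"dy":-3,"dz":0,"wx":0,"wy":0,"wz":0},{"hand":-0.1,"dx":0,"dy":0,"dz":0,"wx":0,"wy":0,"wz":0}]'
python3 -c "
from dial import *
p,d=cap('scene'); save(p,'s1.png',140,140,200,200,12); save(p,'s2.png',60,40,480,355,1.8)
p,d=cap('top'); save(p,'s3.png',350,170,402,222,14); save(p,'s4.png',0,50,560,420,1.4)
dial()"
```

```text
time_s: 57.5
position: [0.4598, -0.299, 0.2033]
tcp_rot: [[0.941, 0.338, 0.009], [0.338, -0.941, -0.008], [0.006, 0.011, -1.0]]
force: [-0.6, -1.0, -0.1]
opening: 0.45
time_s: 58.0
position: [0.3044, -0.3805, 0.2201]
tcp_rot: [[0.944, 0.33, 0.002], [0.33, -0.944, -0.004], [0.001, 0.004, -1.0]]
force: [0.6, -0.5, 0.4]
opening: 0.451
scene 101 [ 0.5308 -0.2937  0.096 ] ((0.5282670259475708, -0.2956690788269043), (0.053686317056417465, 0.014268788509070873), 17.781612396240234) pca 17.9
  bright 7 [ 0.5404 -0.292   0.0997]
top 77 [ 0.5262 -0.298   0.0972] ((0.5272953510284424, -0.29914456605911255), (0.05035369098186493, 0.01638219878077507), 14.474886894226074) pca -162.8
  bright 2 [ 0.5273 -0.3035  0.0995]
```

View pics/s1.png

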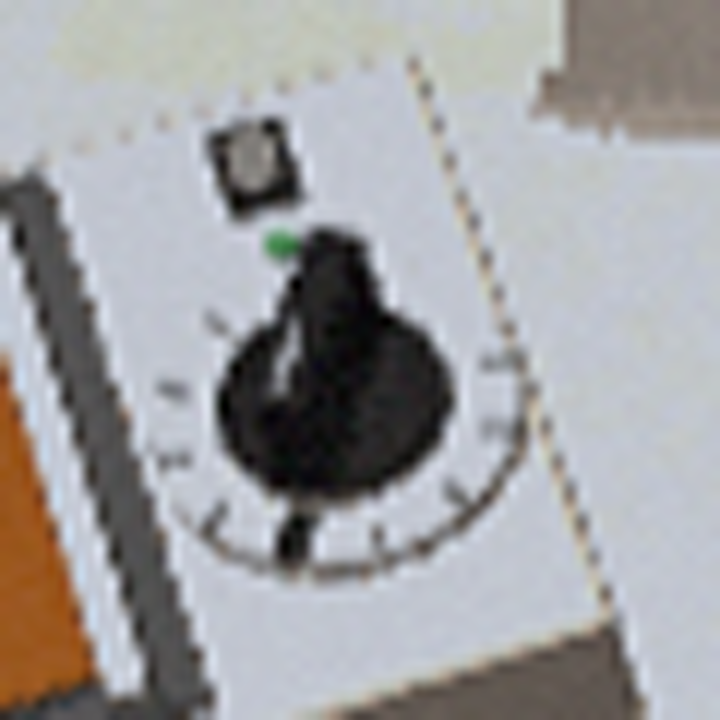

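View pics/s3.png

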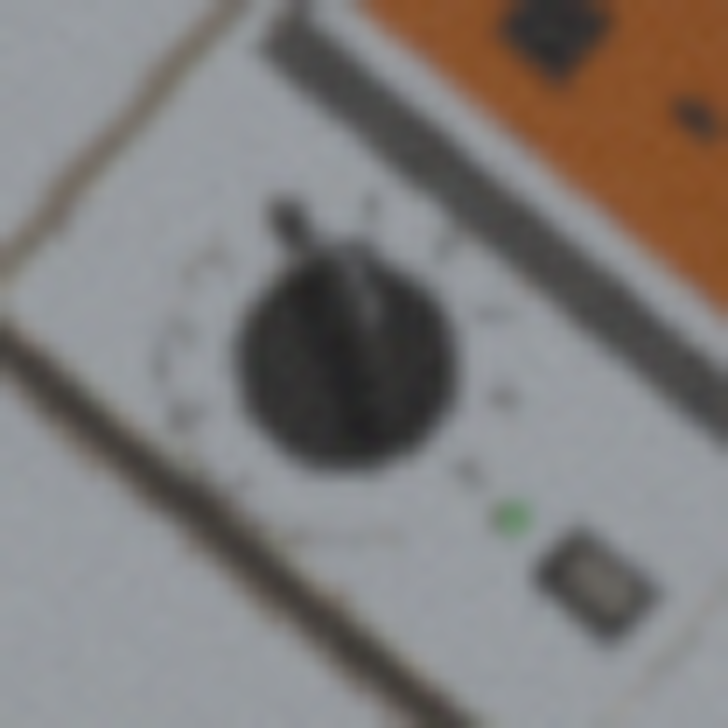

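View pics/s2.png

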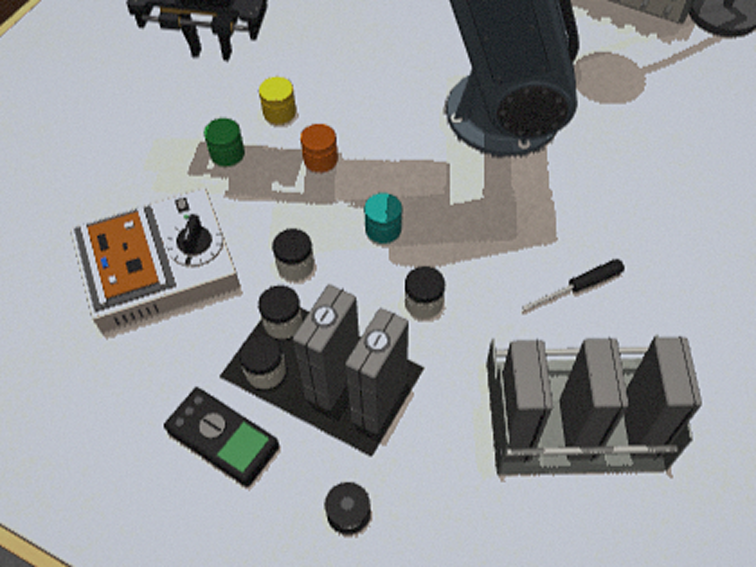

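View pics/s4.png

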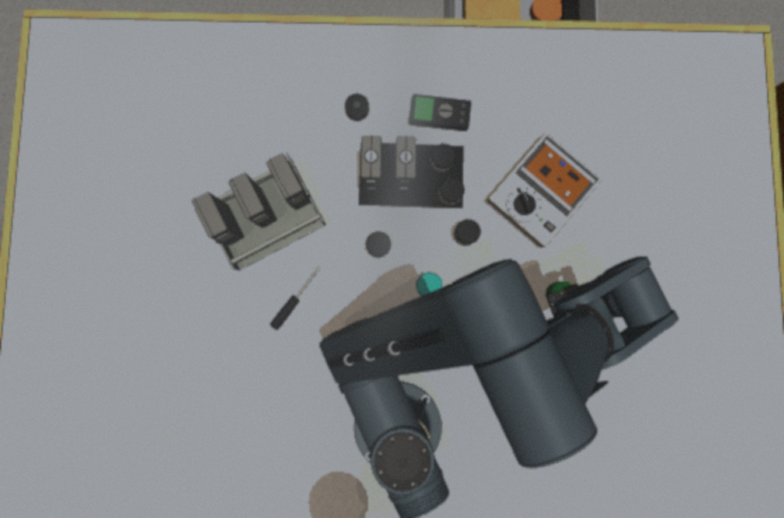

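```bash
python3 - <<'E'
from h import *
from scipy.optimize import least_squares
S=[(295,537),(380,537),(457,493),(498,430),(503,362),(213,518),(173,458),(172,390),(217,325)]
T=[(288,222),(372,207),(445,243),(492,312),(505,397),(468,470),(212,255),(180,325),(183,415),(240,483)]
for n,L,f in(('scene',S,lambda u,v:(140+u/12-.5,140+v/12-.5)),('top',T,lambda u,v:(350+u/14-.5,170+v/14-.5))):
    P=np.array([ray(n,*f(*q),.0565)[:2] for q in L])
    r=least_squares(lambda a:np.hypot(P[:,0]-a[0],P[:,1]-a[1])-a[2],[.528,-.297,.037]); c=r.x
    ang=np.degrees(np.arctan2(P[:,1]-c[1],P[:,0]-c[0]))
    print(n,c.round(4),ang.round(1), (np.hypot(*(P-c[:2]).T)*1000).round(1))
    # yaw fit
    b=ang[0]; rel=((b-ang)/30); print((rel).round(2), 'zero-based fit broad angle', (b-np.mean((rel-np.round(rel))*30)).round(2) )
# pointer line ends
for n,q,f in(('scene',[(275,395),(297,330)],lambda u,v:(140+u/12-.5,140+v/12-.5)),('top',[(370,310),(350,258)],lambda u,v:(350+u/14-.5,170+v/14-.5))):
    a,b=[ray(n,*f(*x),.099)[:2] for x in q]; print(n,a.round(4),b.round(4),np.degrees(np.arctan2(*(b-a)[::-1])), np.degrees(np.arctan2(*(a-b)[::-1])))
E
```

```text
scene [ 0.5243 -0.3002  0.0392] [ 19.9  48.9  78.7 107.2 136.1 -10.1 -39.8 -68.7 -98.9] [37.4 39.8 39.5 38.9 39.3 40.2 39.2 39.4 38.8]
[ 0.   -0.97 -1.96 -2.91 -3.88  1.    1.99  2.95  3.96] zero-based fit broad angle 19.26
top [ 0.5284 -0.2995  0.0395] [  19.5  -11.7  -40.2  -69.6 -100.  -129.4   49.3   76.5  108.2  139.3] [37.1 39.9 39.9 39.4 40.3 39.3 40.8 40.  40.5 38.2]
[ 0.    1.04  1.99  2.97  3.98  4.96 -0.99 -1.9  -2.96 -3.99] zero-based fit broad angle 19.19
scene [ 0.5495 -0.2891] [ 0.5323 -0.2951] -160.60250778452138 19.39749221547865
top [ 0.5351 -0.2969] [ 0.5474 -0.2924] 20.238299675915073 -159.76170032408493
```

```bash
python3 -c "
from standing import *
from jars import jars
jars(); dims(.184,.2,(.5,.7),(.04,.14));dims(.184,.2,(.5,.7),(-.04,.03))
for n in ('scene',):
  p,d=load(n);W=cloud(n,d)
  for y in(-.093,0,.093):
    r=(W[...,:2]-RO);X=r@RX;Y=r@RY;m=(abs(Y-y)<.026)&(X>-.03)&(X<.085)&(abs(W[...,2]-.19)<.006);print(y,m.sum(),X[m].mean().round(4),W[m][:,2].mean().round(4))
from rig import hand_in
print(hand_in())"
```

```text
scene blob 190 [183. 113.] [ 0.317 -0.385  0.061] (0.319, -0.387, 0.031)
scene blob 458 [132. 190.] [ 0.616 -0.354  0.06 ] (0.601, -0.375, 0.099)
scene blob 293 [222. 176.] [ 0.463 -0.159  0.061] (0.462, -0.16, 0.031)
scene blob 316 [296. 197.] [0.431 0.054 0.061] (0.431, 0.053, 0.031)
scene blob 316 [214. 209.] [ 0.565 -0.121  0.063] (0.563, -0.122, 0.031)
scene blob 369 [204. 236.] [ 0.648 -0.1    0.063] (0.646, -0.102, 0.031)
top blob 214 [317. 161.] [ 0.643 -0.104  0.064] (0.644, -0.104, 0.03)
top blob 122 [387. 186.] [ 0.56  -0.343  0.062] (0.558, -0.344, 0.077)
top blob 213 [322. 185.] [ 0.56  -0.125  0.064] (0.56, -0.126, 0.03)
top blob 207 [334. 215.] [ 0.459 -0.162  0.062] (0.459, -0.161, 0.029)
top blob 201 [269. 224.] [0.427 0.052 0.062] (0.427, 0.051, 0.028)
scene 656 [0.6134 0.0727 0.1874] ((0.6125513911247253, 0.07237125933170319), (0.043992944061756134, 0.09541519731283188), 89.97052764892578)
top 366 [0.6093 0.0696 0.1886] ((0.609565019607544, 0.0695129930973053), (0.09276412427425385, 0.04049372673034668), 0.8802427053451538)
scene 618 [ 0.6127 -0.0042  0.1873] ((0.6115813851356506, -0.00470554456114769), (0.09471403062343597, 0.043685752898454666), 1.460371732711792)
top 375 [ 0.6084 -0.0077  0.1886] ((0.6086713671684265, -0.00826648436486721), (0.09404267370700836, 0.04071459174156189), 0.7014467716217041)
-0.093 767 0.0316 0.1897
0 761 0.031 0.1897
0.093 768 0.0321 0.1898
the job is handed in; nothing more can be done
None
```

The bench is ready and the job is handed in, at about 58 s of the 200 s allowed.

- **Dry cases:** I tipped each one in turn from behind until it leaned on the front bar, then lifted it out and stood it upright on the mat. The last check put their tops level at about 188 mm. The other three cases still stand in the row.
- **Jars:** There were four. Two read about 4.7 N (full) and stand on the mat at about (0.562, -0.124) and (0.645, -0.103). Two read about 0.8 N (empty) and stand upright on the bench off the mat. One of the empty jars was knocked about 5 cm aside partway through; I found it again before lifting it.
- **Dial:** I turned it clockwise to the broad mark. The camera fits put the mark at 19.2° in the world frame and the pointer line at 19.4° to 20.2°, so it agrees to within about 1°.
- **Left alone:** I did not touch the reel, the meter, the screwdriver or the coloured look-alike jars. The last pictures show them in place; one look-alike was partly hidden by the arm.

The two cameras disagree by about 3 to 4 mm, slightly more than their stated accuracy, and no check failed.

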